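# Lock a relief valve's setting with its locknut

### The job

The relief valve on the gas manifold has been set: lock it without losing the setting. Close the locking pliers until they snap onto the valve's square spindle, so that the vent tube beside them keeps the spindle from turning, then use the large spanner to tighten the brass locknut clockwise until it comes up hard. Lay the spanner back down on the bench, free the pliers by flicking their release lever and leave them resting open where they are; disturb nothing else.

Things in the scene. Friction and masses are not known exactly. Their poses are not given: they have to be found in the camera images.
- manifold: Fixed aluminium gas manifold, block 72 x 160 mm, 45 mm high, on a 110 x 190 x 8 mm plate. Origin on the bench straight below the valve's upright axis; own +z up, block from 32 mm behind to 128 mm ahead of the axis along +y. On the axis from below: brass locknut, collar 36 mm across (80 to 84 mm high), square spindle 20 mm (84 to 106 mm high). Nothing stands in the sector around -y from the axis.
- valve_axis (a point): Point on the valve's axis at the middle height of the locknut, 68 mm above the bench; axes as the manifold's.
- stem (a joint): Turn of the square spindle from its setting, rad, 0 at the start, grows clockwise seen from above. Rubs with about 0.26 N m; the locknut on its thread rubs with about 0.42 N m, so it carries the spindle round unless the spindle is held.
- locknut (a joint): Turn of the brass hexagon locknut on the spindle, rad, grows clockwise from above (tightening). Starts at 0.1 to 0.45; 1.05 is tight, a hard stop. 30 mm across flats, 57 to 79 mm above the bench. One pair of flats faces the direction (counter-clockwise angle from world x) manifold yaw - stem - locknut, the others 60 degrees on.
- pliers: Steel locking pliers, 190 mm, lying flat with jaws open round the spindle, underside 84 mm above the bench. Origin at the underside midway between the jaws; own +x along the handles, +z up. Fixed jaw and handle on -y (outer face y = -23 mm, to x = 132, screw to 148 mm), moving jaw and handle on +y (outer face y = +23 mm closed, to x = 138 mm). Handles 12 mm wide and high. About 0.6 kg.
- pliers_squeeze (a point): Point of the pliers' fixed part where the handles are well squeezed together: x = 108 mm, y = 0 (midway between the closed handles), at half their height, 90 mm above the bench. There the handles measure about 67 mm over their outsides open (y = -23 to +44 mm, the moving one splayed by 0.34 rad) and 46 mm closed.
- pliers_handle (a joint): Angle of the moving handle against its jaw, rad: 0.54 open, about 0.1 at dead centre (jaws tightest), below 0.08 locked past centre, where it stays when let go; it springs open once it is back past dead centre. Its pivot is at x = 44, y = 22 mm of the pliers (locked). A squeeze of 15 N at the squeezing point closes it.
- pliers_lever: Release lever of the pliers, dark steel with a red thumb tab, on the inner side of the moving handle, reaching past the handles' ends; 10 mm high (85 to 95 mm above the bench, tab to 98 mm). It swings out with the handle. When locked, pushing its tab sideways away from the fixed handle (pliers' +y) some 5 to 15 mm breaks the lock with a light push (a few N).
- lever_tab (a point): Point on the lever's inner face (the one towards the fixed handle's side, -y of the pliers) at the red tab, 11 mm from the lever's end: when locked at about x = 167, y = +2 to +4 mm of the pliers, 91 mm above the bench.
- spanner: Large steel open-ended spanner, 230 mm long, 10 mm thick, about 0.26 kg, flat on the bench. Origin at the underside in the middle of the mouth (where the nut's axis comes); own +x along the handle, mouth open to -x: 32.5 mm wide, sides along x, flared tips to x = -19 mm, throat at x = +18 mm. Head 57 mm wide; handle 20 mm wide, x = 42 to 210 mm. About 8 degrees of play on the nut either way.
- spanner_grip (a point): Middle of the spanner's handle at x = 115 mm, half thickness; a good place to grip it.
- small_spanner: Smaller steel spanner, 140 mm long, 6 mm thick, lying on the bench beside the large one; not needed. Origin at the middle of its mouth, handle along +x.
- valve_cap: The valve's brass cap, 42 mm across and 48 mm high, standing on the bench; not needed. Origin under its centre.
- leak_fluid: White bottle 60 mm across, 150 mm high; not needed. Origin under its centre.
- vial_rack: Blue vial rack 100 x 160 mm, 51 mm high; not needed. Origin under its centre.
- vent_tube (a point): Centre of the rising end of the 10 mm steel vent tube (manifold x = +31, y = 75 mm; up to 138 mm high), at 100 mm height. 1 to 3 mm beside the pliers' fixed handle, it is the stop for the pliers when the nut is turned clockwise. Its level part crosses under the handles at y = 75 mm, top 84 mm high, and carries them.
- gauge (a point): Centre of the pressure gauge on the manifold's +x side, 52 mm across, 24 mm thick, up to 92 mm high; an obstacle.
Mind the look-alikes: they are no part of the job. What is shaped like the pliers but green is not meant.

How it is judged:
By the outcome, as a careful person would: the job done as asked, in the order asked, and still so for the second after the job is handed in, with the robot touching nothing.
It also fails if it takes over 72 s, if anything falls off the work surface, if the arm or the gripper's body presses on something with over 40 N, if the wrist force passes 120 N, or if a joint passes its speed limit or range.

### The arm

A 7-joint arm with a two-finger parallel gripper is mounted at the origin on the work surface. World frame = base frame: x ahead of the robot, y to its left, z up, the work surface at z = 0. Lengths are in m, angles in rad, forces in N, time in s.
With the tool pointing down it reaches from about 0.4 to 0.85 m from the base axis. Payload 4.5 kg.
Tool frame: the origin (TCP) lies between the finger pads; the fingertips stand 19 mm ahead of it and the grasp point (between the pads) is the TCP; z points along the fingers, y is the direction in which the jaws open and shut (so a half turn about z gives the same grasp; the last joint's range is limited). The gripper opens to 88 mm and grips with 3 to 60 N. Pads are 18 mm wide; open, the fingers measure 123 mm over their backs; the gripper's body (75 mm by 187 mm) begins 45 mm behind the grasp point.
Start: joints at [1.153, 0.689, -0.195, 1.565, 0.157, 0.902, -0.215], TCP at [0.273, -0.562, 0.258] pointing down, gripper open.
Joint ranges: [-3.01, 3.01], [-0.46, 2.08], [-1.47, 1.51], [0.13, 2.56], [-1, 4.14], [0.04, 2.09], [-2.66, 2.66]. Speed limits (rad/s): [2.57, 2.57, 3.14, 3.14, 3.14, 3.14, 3.14].

### API

Orientations are given as a unit quaternion [x, y, z, w].
In Python, from plant import status, snapshot, finish_job, cut_out, tip_of gives the robot as it stands. The module is installed in compiled form; this text tells all that it offers.
- The arm moves only by the tool carry_out, never from a script. Its arguments are lists of equal length, an entry for each row: "linear": the shift along the world's x, y, z in m, a list of three; "roll": the turn about the world's z in rad. A call has 1 to 8 rows; each row is the pose to reach, as a shift and turn from the pose measured when the call began; what a row does not reach only later rows make up. A row lasts 1/12 s, in which the tool goes at most 41.7 mm and 7.16 degrees, less where a joint would pass 70% of its speed; a pose out of reach is approached as far as the arm can. A call with a gripper value outside its range is refused whole. "gripper" is the opening, from 0 (shut) to 1 (fully open), set as the call begins (left out, the last holds). The fingers move at their own pace and stop on an object; "grip_force" is the grip in N (left out, the last holds). Time passes only in rows, so rows that repeat a pose let the fingers close. It gives the time, the measured TCP pose, the force and the opening at its end, in the units of the state.
- status.get_state(): the state, without advancing time (a new reading comes with each control period).
- snapshot(name): name is "scene" or "top"; returns a dict with "img" (400x640x3 uint8, red, green, blue), "range_z" (400x640 float32, m along the optical axis (not along the pixel's ray), 0 where there is no reading), "fx", "fy", "cx", "cy" (pixels), "world_from_camera" (4x4, takes a point from camera to world coordinates). Camera axes: x right, y down, z forward; pixel columns grow to the right and rows downward; lengths in m; the calibration is good to about 2 mm. A picture is of the moment at which its call begins.
- finish_job(): hands the job in, once; it reports no verdict.
Trained networks look in a picture, given as the dict that the camera call returned (one of the last four; its "shot" number tells which), for a name from the list of things; names that differ only in an ending like _2 or _b are one class to them, and where a whole thing is asked for, a point or a joint stands for the part that bears it (a point fixed in the world has none). Each returns a list of dicts, best first, with "confidence" (0 to 1); they miss things now and then, are a little off and sometimes report something else, mostly with a low value. They report only what shows in the picture. A call takes as long as a camera call. They do not tell look-alikes from the thing itself.
- cut_out(picture, query): "region" (400x640 bool, what is visible of it) and "pixel" ([column, row] in pixels, amid what is visible of it).
- tip_of(picture, query): "pixel" ([column, row] in pixels: a listed point, or the origin of a listed thing).
The state is a dict: "clock": time; "q": joint angles; "qd": joint speeds; "joint_torque": joint torques, N m; "tool_pos": TCP position; "eef_rot": TCP orientation; "contact_force": force on the tool from outside, world axes, zero at the start; "moment": the same for the moment, N m; "opening": opening from 0.0 (shut) to 1.0 (fully open).
Only numpy, scipy, OpenCV 4.12 (cv2) and the standard library are available. Lean on these libraries where they do the work, as an engineer would, in place of code of your own. Each camera call takes 0.05 s, during which the arm holds its last target.

## Working session

There is one attempt and no reset: what is moved stays moved. The work goes in short steps, Python scripts to look and compute and a tool call to move; the robot and the scene stay as the last step left them, time stands still between calls to the robot, and variables do not carry over. Pictures are saved under pics/ and viewed, and the job is handed in when it is done.

Besides the shell and the picture viewer there is one more tool, called after ">>>" as name([rows], argument=value, ...), one row to a line, values as JSON. carry_out: Moves the arm, as the interface text tells. Its arguments: {"type":"object","properties":{"linear":{"type":"array"},"roll":{"type":"array"},"gripper":{"type":"number"},"grip_force":{"type":"number"}},"required":["linear","roll"]}

```bash
mkdir -p pics; ls; cat > h.py <<'E'
import numpy as np, cv2
from plant import status, snapshot, finish_job, cut_out, tip_of
def save(p,n): cv2.imwrite('pics/%s.png'%n, cv2.cvtColor(p['img'],cv2.COLOR_RGB2BGR))
def ray(p,uv,z):
    T=np.array(p['world_from_camera']); d=T[:3,:3]@np.array([(uv[0]-p['cx'])/p['fx'],(uv[1]-p['cy'])/p['fy'],1.]); o=T[:3,3]
    return o+d*(z-o[2])/d[2]
def deproj(p,uv):
    z=p['range_z'][int(round(uv[1])),int(round(uv[0]))]; T=np.array(p['world_from_camera'])
    return T[:3,:3]@np.array([(uv[0]-p['cx'])/p['fx']*z,(uv[1]-p['cy'])/p['fy']*z,z])+T[:3,3]
def cloud(p):
    z=p['range_z']; v,u=np.mgrid[:400,:640]; T=np.array(p['world_from_camera'])
    c=np.stack([(u-p['cx'])/p['fx']*z,(v-p['cy'])/p['fy']*z,z],-1)
    return c@T[:3,:3].T+T[:3,3]
def proj(p,P):
    T=np.linalg.inv(np.array(p['world_from_camera'])); c=T[:3,:3]@np.asarray(P)+T[:3,3]
    return np.array([c[0]/c[2]*p['fx']+p['cx'],c[1]/c[2]*p['fy']+p['cy']])
E
python3 - <<'E'
from h import *
Z=dict(valve_axis=.068,pliers=.084,pliers_squeeze=.09,lever_tab=.091,spanner=0,spanner_grip=.005,small_spanner=0,vent_tube=.1,gauge=.08,manifold=0,locknut=.068,valve_cap=0,leak_fluid=0,vial_rack=0)
for n in ['top','scene']:
    p=snapshot(n); save(p,n+'0'); print(n,p['fx'],np.round(p['world_from_camera'],3).tolist())
    for q,z in Z.items():
        try:
            for r in tip_of(p,q)[:3]: print(q,round(r['confidence'],2),np.round(r['pixel'],1),np.round(ray(p,r['pixel'],z),4))
        except Exception as e: print(q,e)
print(status.get_state())
E
```

```text
pics
top 415.94598051980876 [[-0.013, -0.995, 0.096, 0.381], [-1.0, 0.014, 0.008, 0.017], [-0.009, -0.096, -0.995, 1.196], [0.0, 0.0, 0.0, 1.0]]
valve_axis 0.81 [324.9 181.7] [ 0.531  -0.0082  0.068 ]
pliers 0.96 [391.2 263.4] [ 0.3088 -0.1794  0.084 ]
pliers 0.94 [322.1 176.8] [ 5.423e-01 -5.000e-04  8.400e-02]
pliers 0.6 [429.6 255. ] [ 0.3295 -0.2814  0.084 ]
pliers_squeeze 0.95 [453.1 290. ] [ 0.2386 -0.3372  0.09  ]
pliers_squeeze 0.77 [286.2 263.9] [0.3115 0.0976 0.09  ]
pliers_squeeze 0.72 [357.2 248.6] [ 0.349 -0.09   0.09 ]
lever_tab 0.63 [186.9 236.6] [0.3865 0.3604 0.091 ]
lever_tab 0.57 [292.3 235.3] [0.3862 0.0808 0.091 ]
lever_tab 0.51 [263.5 202. ] [0.4757 0.1569 0.091 ]
spanner 0.8 [410.8 159.2] [ 0.6023 -0.2605  0.    ]
spanner_grip 0.74 [453.1 162.5] [ 0.5899 -0.381   0.005 ]
spanner_grip 0.49 [279.6 178.3] [0.5511 0.1211 0.005 ]
spanner_grip 0.16 [323.5 181.2] [ 0.5408 -0.0056  0.005 ]
small_spanner 0.69 [401.9 211.5] [ 0.4505 -0.2295  0.    ]
vent_tube 0.7 [344.5 134.5] [ 0.6536 -0.0622  0.1   ]
vent_tube 0.33 [407.2 155.7] [ 0.5934 -0.228   0.1   ]
gauge 0.88 [30
[... 2206 characters left out ...]
q': array([ 1.15277887,  0.6890952 , -0.19462759,  1.56532571,  0.15730851,
        0.90249305, -0.21511275]), 'qd': array([-7.39766645e-04,  2.71257069e-04, -3.84279548e-04,  5.12054366e-04,
       -9.98365347e-04, -8.49403457e-05,  9.92506503e-05]), 'joint_torque': array([ 2.44089301e-05, -5.27481937e+01, -1.26722161e+00, -1.53740716e+01,
       -5.19681070e-02, -8.06942844e-04,  3.39344706e-05]), 'tool_pos': array([ 0.27291458, -0.56227739,  0.25773954]), 'eef_rot': array([9.74586555e-01, 2.24011262e-01, 1.73637402e-05, 2.87942395e-05]), 'contact_force': array([ 0.70742473, -0.41155935,  0.74348023]), 'moment': array([-0.04071968, -0.07348222, -0.00369678]), 'opening': 1.0025540818375793}
```

View images.

View pics/top0.png

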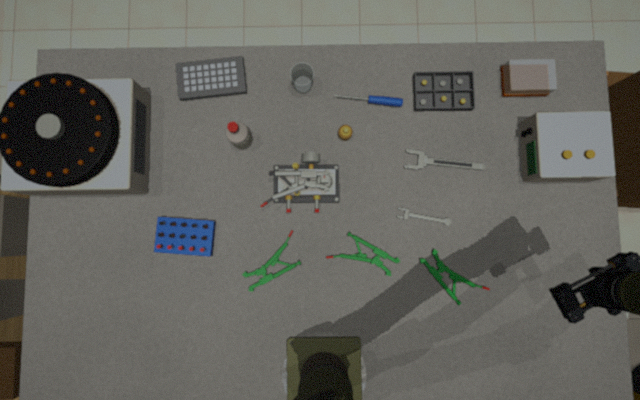

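View pics/scene0.png

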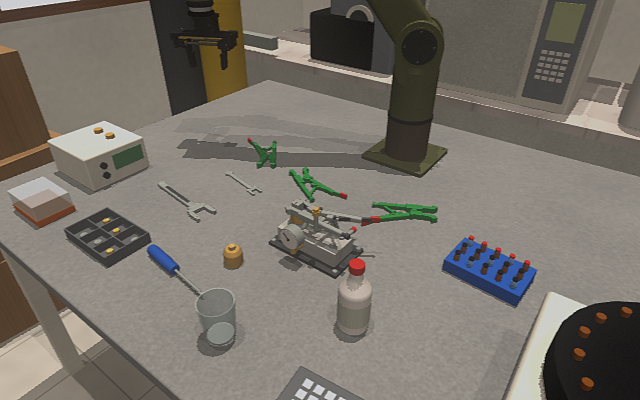

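```bash
python3 - <<'E'
from h import *
a=cv2.imread('pics/top0.png')[140:222,255:355]; cv2.imwrite('pics/tc0.png',cv2.resize(a,None,fx=7,fy=7,interpolation=cv2.INTER_CUBIC))
a=cv2.imread('pics/scene0.png')[180:280,255:385]; cv2.imwrite('pics/sc0.png',cv2.resize(a,None,fx=6,fy=6,interpolation=cv2.INTER_CUBIC))
E
```

```text
(no output)
```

View pics/tc0.png

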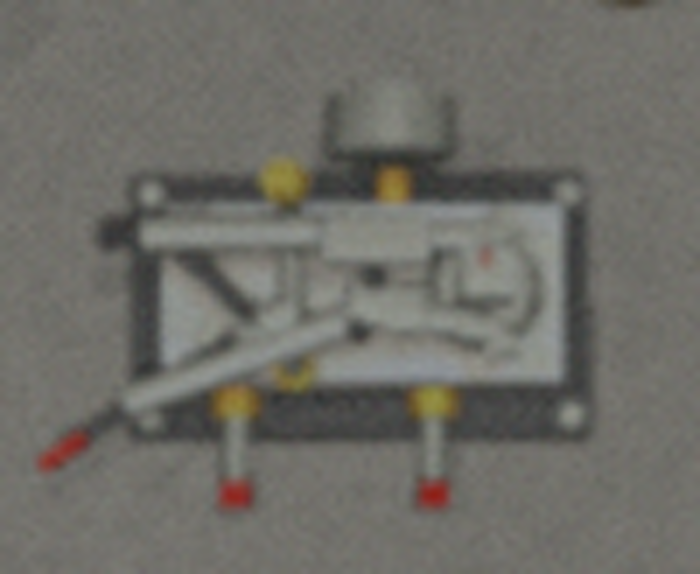

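View pics/sc0.png

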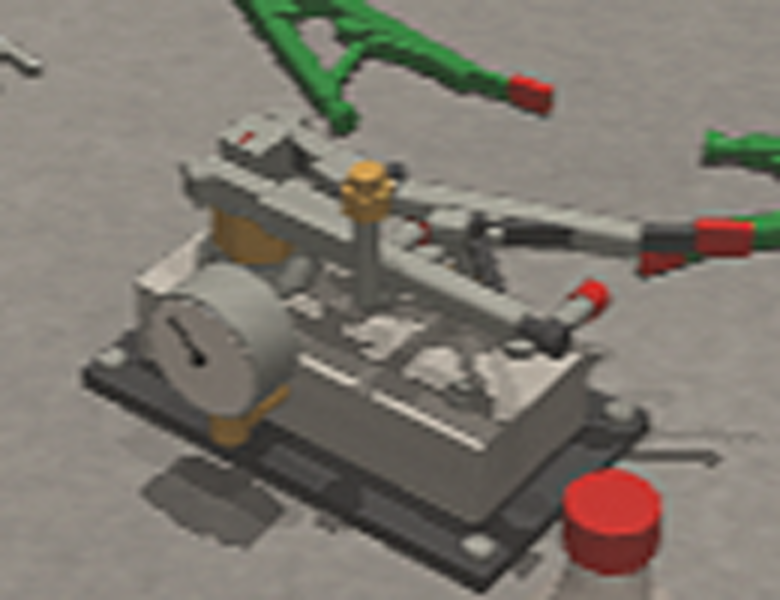

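```bash
python3 - <<'E'
from h import *
p=snapshot('top'); C=cloud(p); s=snapshot('scene'); D=cloud(s)
np.savez('c0.npz',C=C,D=D,ti=p['img'],si=s['img'])
def h(lbl,C,m):
    P=C[m]; print(lbl,len(P), np.round(P.min(0),4),np.round(P.max(0),4), np.round(P.mean(0),4)); return P
reg=lambda C:(C[...,0]>.44)&(C[...,0]<.66)&(C[...,1]>-.12)&(C[...,1]<.22)
for n,X in(('top',C),('scene',D)):
    print(n,np.histogram(X[reg(X)][:,2],bins=np.arange(-.005,.15,.005)))
    for lo,hi in((.006,.013),(.042,.048),(.09,.1),(.101,.11),(.12,.145)):
        P=h((lo,hi),X,reg(X)&(X[...,2]>lo)&(X[...,2]<hi))
        if len(P)>5: print(cv2.minAreaRect((P[:,:2]*1000).astype(np.float32)))
print(np.median(C[(C[...,0]>.45)&(C[...,0]<.6)&(C[...,1]>-.5)&(C[...,1]<-.3)][:,2]))
E
```

```text
top (array([3546, 2303,  563,  132,   22,   15,   70,   89,   58,  385,  222,
         50,   15,   17,    9,   26,   48,  109,  129,  348,  399,   67,
         35,    4,    0,    2,    5,   18,   13,    1]), array([-0.005,  0.   ,  0.005,  0.01 ,  0.015,  0.02 ,  0.025,  0.03 ,
        0.035,  0.04 ,  0.045,  0.05 ,  0.055,  0.06 ,  0.065,  0.07 ,
        0.075,  0.08 ,  0.085,  0.09 ,  0.095,  0.1  ,  0.105,  0.11 ,
        0.115,  0.12 ,  0.125,  0.13 ,  0.135,  0.14 ,  0.145]))
(0.006, 0.013) 559 [ 0.4549 -0.1157  0.006 ] [0.6584 0.2176 0.0129] [0.5332 0.0448 0.0084]
((556.5467529296875, 50.73369598388672), (203.33938598632812, 333.2899475097656), 0.1572420448064804)
(0.042, 0.048) 474 [ 0.4993 -0.0348  0.042 ] [0.6552 0.2173 0.048 ] [0.5332 0.0464 0.0446]
((557.4756469726562, 96.97358703613281), (283.14007568359375, 112.18438720703125), 70.2430191040039)
(0.09, 0.1) 747 [ 0.4646 -0.0217  0.09  ] [0.6599 0.22   0.0999] [0.5356 0.0671 0.0951]
((583.2156982421875, 95.12156677246094), (200.09039306640625, 214.89041137695312), 13.249090194702148)
(0.101, 0.11) 82 [ 0.5096 -0.0154  0.1
[... 1099 characters left out ...]
51 0.0436]
((563.5879516601562, 45.67736053466797), (93.35991668701172, 169.35267639160156), 10.865445137023926)
(0.09, 0.1) 799 [ 0.4644 -0.0239  0.09  ] [0.6103 0.1639 0.0999] [0.5338 0.0635 0.0939]
((541.4505004882812, 76.28040313720703), (112.5562744140625, 202.3265380859375), 12.889991760253906)
(0.101, 0.11) 73 [ 0.5247 -0.0175  0.1011] [0.5725 0.0717 0.11  ] [0.5447 0.0106 0.1042]
((547.1629028320312, 27.700258255004883), (96.66279602050781, 25.47081184387207), 72.70136260986328)
(0.12, 0.145) 74 [0.5596 0.0576 0.1202] [0.577  0.0756 0.1382] [0.5706 0.0692 0.13  ]
((570.130126953125, 68.20913696289062), (16.848766326904297, 16.02840232849121), 25.36868667602539)
-0.0009470710558752149
```

```bash
python3 - <<'E'
from h import *
f=np.load('c0.npz')
from scipy.optimize import minimize
for n,X in(('top',f['C']),('scene',f['D'])):
    def rect(x0,x1,y0,y1,z0,z1):
        P=X[(X[...,0]>x0)&(X[...,0]<x1)&(X[...,1]>y0)&(X[...,1]<y1)&(X[...,2]>z0)&(X[...,2]<z1)]
        return P
    P=rect(.50,.56,-.04,.03,.1025,.112); print(n,'spindle',len(P),P.mean(0).round(4) if len(P) else '',cv2.minAreaRect((P[:,:2]*1000).astype(np.float32)))
    P=rect(.49,.555,-.045,.13,.041,.049); print('block x,y pct',np.percentile(P[:,0],[0,1,3,97,99,100]).round(4),np.percentile(P[:,1],[0,1,3,97,99,100]).round(4))
    P=rect(.47,.61,-.06,.15,.006,.0105); print('plate',np.percentile(P[:,0],[0,1,3,97,99,100]).round(4),np.percentile(P[:,1],[0,1,3,97,99,100]).round(4),cv2.minAreaRect((P[:,:2]*1000).astype(np.float32)))
    P=rect(.55,.59,.05,.09,.12,.15); print('tube',P.mean(0).round(4))
    # fixed handle
    P=rect(.54,.575,.08,.125,.092,.1); print('fix',len(P),P.min(0).round(4),P.max(0).round(4),np.polyfit(P[:,1],P[:,0],1))
    P=rect(.44,.54,.075,.13,.092,.1); print('mov',len(P),P.min(0).round(4),P.max(0).round(4),np.polyfit(P[:,1],P[:,0],1))
    # dump a map of heights in region around pliers
    P=rect(.45,.58,-.05,.18,.083,.115)
    g=np.zeros((26,46),int)
    for x,y,z in P:
        i=int((.58-x)/.005);j=int((.18-y)/.005);g[i,j]=max(g[i,j],int(z*1000))
    for r in g: print(' '.join('%3d'%v if v else '  .' for v in r))
E
```

```text
top spindle 56 [ 0.5357 -0.0036  0.1053] ((534.8751831054688, -3.8343944549560547), (18.558204650878906, 18.9053897857666), 89.25093078613281)
block x,y pct [0.4993 0.4997 0.5001 0.5523 0.5544 0.5546] [-0.0344 -0.0342 -0.0336  0.122   0.1223  0.1225]
plate [0.4809 0.4815 0.4828 0.5894 0.5902 0.5908] [-0.0483 -0.0476 -0.0469  0.1398  0.1401  0.1403] ((535.8394165039062, 45.96976089477539), (109.83447265625, 188.64476013183594), 0.050963062793016434)
tube [0.5667 0.0702 0.133 ]
fix 63 [0.5448 0.08   0.0921] [0.5582 0.1228 0.099 ] [-0.01064453  0.5546673 ]
mov 123 [0.4881 0.075  0.0921] [0.539  0.1285 0.0989] [-0.4983057  0.5556382]
  .   .   .   .   .   .   .   .   .   .   .   .   .   .   .   .   .   .   .   .   .   .   .   .   .   .   .   .   .   .   .   .   .   .   .   .   .   .   .   .   .   .   .   .   .   .
  .   .   .   .   .   .   .   .   .   .   .   .   .   .   .   .   .   .   .   .   .   .   .   .   .   .   .   .   .   .   .   .   .   .   .   .   .   .   .   .   .   .   .   .   .   .
  .   .   .   .   .   .   .   .   .   .   .   .   .   .   .   .   .   .   .   .   .   .   .   
[... 9047 characters left out ...]
   .   .   .   .   .   .   .   .   .   .   .   .   .   .   .   .   .   .   .   .   .   .   .   .   .   .   .   .   .   .   .   .   .   .   .   .   .
  .   .   .  94   .   .   .   .   .   .   .   .   .   .   .   .   .   .   .   .   .   .   .   .   .   .   .   .   .   .   .   .   .   .   .   .   .   .   .   .   .   .   .   .   .   .
  .   .   .   .   .   .   .   .   .   .   .   .   .   .   .   .   .   .   .   .   .   .   .   .   .   .   .   .   .   .   .   .   .   .   .   .   .   .   .   .   .   .   .   .   .   .
  .   .   .   .   .   .   .   .   .   .   .   .   .   .   .   .   .   .   .   .   .   .   .   .   .   .   .   .   .   .   .   .   .   .   .   .   .   .   .   .   .   .   .   .   .   .
```

>>> carry_out([
  [0.013,0.036,0],
  [0.026,0.072,0],
  [0.039,0.108,0],
  [0.052,0.144,0],
  [0.065,0.18,0],
  [0.078,0.216,0],
  [0.091,0.252,0],
  [0.104,0.288,0],
], roll=[0.06,0.12,0.18,0.24,0.3,0.36,0.42,0.48], gripper=1)

```text
clock: 2.17
tool_pos: [0.3773, -0.2727, 0.258]
eef_rot: [0.893, 0.45, 0.0, 0.0]
contact_force: [1.0, 0.2, -0.4]
opening: 1.003
```

>>> carry_out([
  [0.015,0.037,0],
  [0.03,0.074,0],
  [0.045,0.112,0],
  [0.06,0.15,0],
  [0.075,0.187,0],
  [0.09,0.225,0],
  [0.105,0.262,0],
  [0.12,0.3,0],
], roll=[0.07,0.14,0.21,0.28,0.35,0.42,0.49,0.56])

```text
clock: 2.83
tool_pos: [0.4978, 0.029, 0.2583]
eef_rot: [0.733, 0.681, 0.0, 0.001]
contact_force: [0.5, -0.4, -0.3]
opening: 1.001
```

>>> carry_out([
  [0.015,0.035,0],
  [0.03,0.07,0],
  [0.03,0.08,0],
  [0.03,0.08,0],
], roll=[0.05,0.09,0.09,0.09])

```text
clock: 3.17
tool_pos: [0.5281, 0.1135, 0.2585]
eef_rot: [0.699, 0.715, 0.002, -0.0]
contact_force: [-0.1, -0.0, 0.2]
opening: 0.998
```

```bash
cat >> h.py <<'E'
def st():
    s=status.get_state(); q=s['eef_rot']; a=np.degrees(2*np.arctan2(q[1],q[0])-np.pi/2)
    print('t',round(s['clock'],2),'pos',np.round(s['tool_pos'],4),'tool y deg',round(a,2),'tilt',np.round(q[2:],4),'F',np.round(s['contact_force'],1),'M',np.round(s['moment'],2),'op',round(s['opening']*88,1),'q',np.round(s['q'],2)); return s
E
python3 -c "
from h import *
st()"
```

```text
t 3.17 pos [0.5281 0.1135 0.2585] tool y deg 1.29 tilt [ 0.0019 -0.0002] F [-0.1 -0.   0.2] M [-0.08 -0.1   0.01] op 87.8 q [-0.01  0.6  -0.46  1.82  0.36  0.8  -0.63]
```

>>> carry_out([
  [-0.001,-0.005,-0.03],
  [-0.001,-0.005,-0.06],
  [-0.001,-0.005,-0.085],
  [-0.001,-0.005,-0.085],
], roll=[-0.01,-0.01,-0.01,-0.01])

```text
clock: 3.5
tool_pos: [0.5239, 0.1048, 0.1696]
eef_rot: [0.704, 0.711, -0.003, -0.002]
contact_force: [-0.9, -0.4, -0.5]
opening: 0.997
```

```bash
python3 - <<'E'
from h import *
st()
p=snapshot('scene');save(p,'s1'); 
a=cv2.imread('pics/s1.png')[120:280,255:385]; cv2.imwrite('pics/s1c.png',cv2.resize(a,None,fx=4,fy=4,interpolation=cv2.INTER_CUBIC))
E
```

```text
t 3.5 pos [0.5239 0.1048 0.1696] tool y deg 0.58 tilt [-0.0029 -0.0016] F [-0.9 -0.4 -0.5] M [-0.08 -0.09  0.02] op 87.7 q [-0.05  0.72 -0.38  1.91  0.45  0.6  -0.72]
```

View pics/s1c.png

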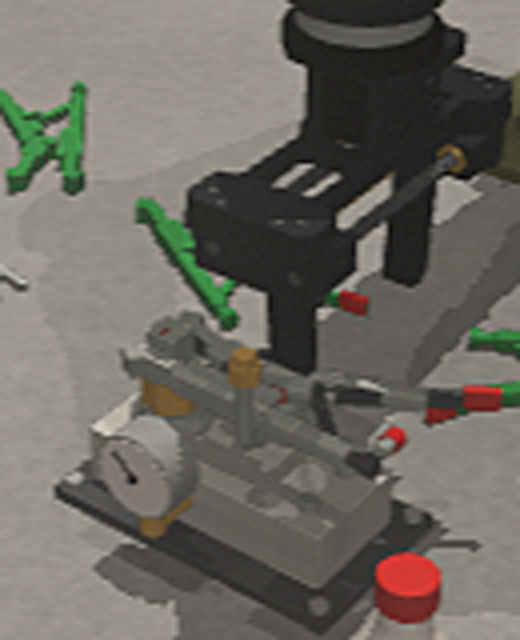

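>>> carry_out([
  [0.003,0.004,-0.02],
  [0.003,0.004,-0.04],
  [0.003,0.004,-0.055],
  [0.003,0.004,-0.066],
  [0.003,0.004,-0.068],
  [0.003,0.004,-0.068],
], roll=[0,0,0,0,0,0])

```text
clock: 4.05
tool_pos: [0.5285, 0.1092, 0.1044]
eef_rot: [0.704, 0.71, -0.001, -0.001]
contact_force: [0.7, -0.1, 0.0]
opening: 0.996
```

```bash
python3 - <<'E'
from h import *
st()
E
```

```text
t 4.05 pos [0.5285 0.1092 0.1044] tool y deg 0.55 tilt [-0.0012 -0.0006] F [ 0.7 -0.1  0. ] M [-0.05 -0.07  0.05] op 87.7 q [-0.11  0.83 -0.3   1.94  0.52  0.46 -0.78]
```

>>> carry_out([
  [-0.001,0,-0.003],
  [-0.001,0,-0.003],
  [-0.001,0,-0.003],
  [-0.001,0,-0.003],
], roll=[0,0,0,0], gripper=0.82, grip_force=25)

```text
clock: 4.38
tool_pos: [0.527, 0.1095, 0.1019]
eef_rot: [0.704, 0.711, -0.001, -0.001]
contact_force: [-3.3, 0.6, 1.7]
opening: 0.821
```

```bash
python3 - <<'E'
from h import *
st()
E
```

```text
t 4.38 pos [0.527  0.1095 0.1019] tool y deg 0.58 tilt [-0.0013 -0.0009] F [-3.3  0.6  1.7] M [ 0.08  0.52 -0.01] op 72.3 q [-0.11  0.83 -0.3   1.94  0.52  0.45 -0.79]
```

>>> carry_out([
  [0.001,0,0],
  [0.003,0,0],
  [0.003,0,0],
], roll=[0,0,0], gripper=0.7)

```text
clock: 4.63
tool_pos: [0.5301, 0.1099, 0.1021]
eef_rot: [0.704, 0.711, -0.001, -0.001]
contact_force: [-3.2, 1.5, 2.5]
opening: 0.703
```

```bash
python3 - <<'E'
from h import *
st()
E
```

```text
t 4.63 pos [0.5301 0.1099 0.1021] tool y deg 0.57 tilt [-0.0011 -0.0011] F [-3.2  1.5  2.5] M [ 0.32  0.63 -0.15] op 61.8 q [-0.11  0.83 -0.3   1.93  0.52  0.46 -0.78]
```

>>> carry_out([
  [0.001,0,0],
  [0.003,0,0],
  [0.003,0,0],
], roll=[0,0,0], gripper=0.61)

```text
clock: 4.88
tool_pos: [0.5333, 0.1104, 0.1021]
eef_rot: [0.704, 0.711, -0.001, -0.001]
contact_force: [-2.3, 2.4, 2.6]
opening: 0.61
```

```bash
python3 - <<'E'
from h import *
st()
p=snapshot('scene');save(p,'s2'); 
a=cv2.imread('pics/s2.png')[150:280,255:385]; cv2.imwrite('pics/s2c.png',cv2.resize(a,None,fx=4,fy=4,interpolation=cv2.INTER_CUBIC))
E
```

```text
t 4.88 pos [0.5333 0.1104 0.1021] tool y deg 0.57 tilt [-0.0008 -0.0013] F [-2.3  2.4  2.6] M [ 0.45  0.62 -0.18] op 53.7 q [-0.11  0.84 -0.3   1.92  0.52  0.46 -0.78]
```

View pics/s2c.png

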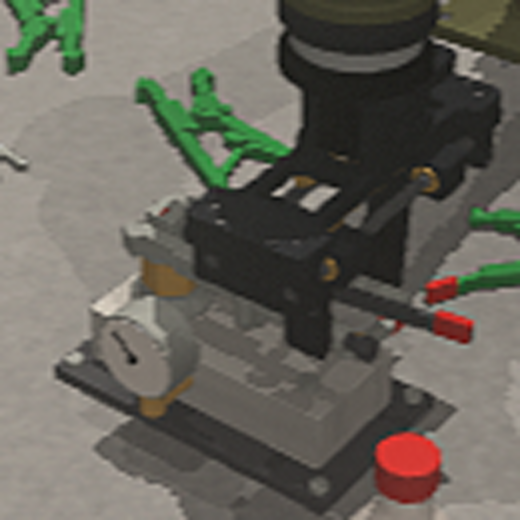

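>>> carry_out([
  [0.001,0,0],
  [0.003,0,0],
  [0.003,0,0],
], roll=[0,0,0], gripper=0.54)

```text
clock: 5.18
tool_pos: [0.5376, 0.1096, 0.1022]
eef_rot: [0.704, 0.71, -0.0, -0.0]
contact_force: [-0.8, 0.2, 0.5]
opening: 0.541
```

>>> carry_out([
  [0.001,0,0],
  [0.001,0,0],
  [0.001,0,0],
  [0.001,0,0],
], roll=[0,0,0,0], gripper=0.48, grip_force=35)

```text
clock: 5.52
tool_pos: [0.5385, 0.1095, 0.1021]
eef_rot: [0.704, 0.71, -0.0, -0.0]
contact_force: [-1.8, 1.1, 0.1]
opening: 0.482
```

```bash
python3 - <<'E'
from h import *
st()
E
```

```text
t 5.52 pos [0.5385 0.1095 0.1021] tool y deg 0.5 tilt [-0.0005 -0.0004] F [-1.8  1.1  0.1] M [ 0.14  0.24 -0.28] op 42.4 q [-0.1   0.84 -0.31  1.91  0.52  0.47 -0.77]
```

>>> carry_out([
  [0,0,0],
  [0,0,0],
  [0,0,0],
], roll=[0,0,0], gripper=0.44, grip_force=30)

```text
clock: 5.77
tool_pos: [0.5385, 0.1095, 0.1021]
eef_rot: [0.704, 0.71, -0.0, -0.0]
contact_force: [-1.8, -0.0, 0.6]
opening: 0.458
```

```bash
python3 - <<'E'
from h import *
st()
p=snapshot('scene');save(p,'s3'); 
a=cv2.imread('pics/s3.png')[150:280,255:385]; cv2.imwrite('pics/s3c.png',cv2.resize(a,None,fx=4,fy=4,interpolation=cv2.INTER_CUBIC))
p=snapshot('top');save(p,'t3'); 
a=cv2.imread('pics/t3.png')[140:222,255:355]; cv2.imwrite('pics/t3c.png',cv2.resize(a,None,fx=6,fy=6,interpolation=cv2.INTER_CUBIC))
E
```

```text
t 5.77 pos [0.5385 0.1095 0.1021] tool y deg 0.51 tilt [-0.0005 -0.0004] F [-1.8 -0.   0.6] M [ 0.13  0.18 -0.15] op 40.3 q [-0.1   0.84 -0.31  1.91  0.52  0.47 -0.77]
```

View pics/s3c.png

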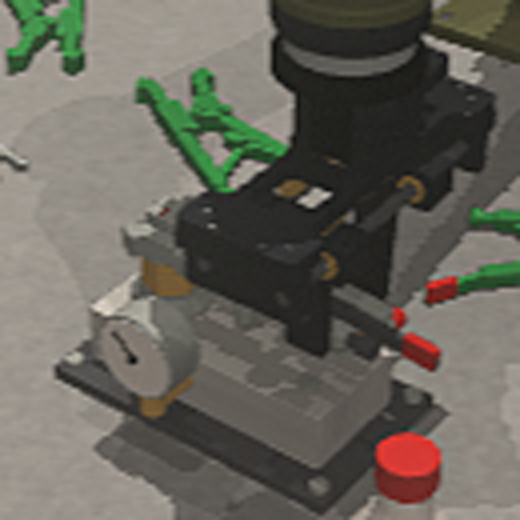

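View pics/t3c.png

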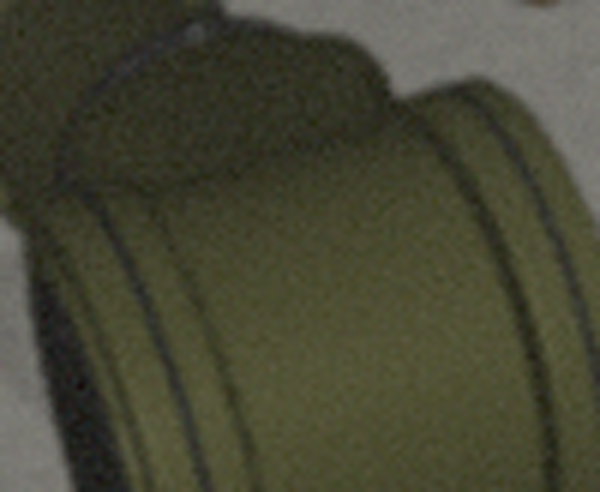

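>>> carry_out([
  [0,0,0],
  [0,0,0],
  [0,0,0],
  [0,0,0],
], roll=[0,0,0,0], gripper=0.85)

```text
clock: 6.2
tool_pos: [0.5392, 0.1092, 0.1022]
eef_rot: [0.704, 0.71, -0.0, 0.0]
contact_force: [-0.5, 0.4, -0.2]
opening: 0.741
```

>>> carry_out([
  [0,0,0.02],
  [0,0,0.05],
  [-0.01,-0.03,0.09],
  [-0.03,-0.06,0.12],
  [-0.06,-0.09,0.13],
  [-0.08,-0.13,0.13],
  [-0.09,-0.17,0.13],
  [-0.09,-0.21,0.13],
], roll=[0,0,0,0,0,0,0,0])

```text
clock: 6.87
tool_pos: [0.4481, -0.0887, 0.233]
eef_rot: [0.703, 0.711, -0.001, 0.0]
contact_force: [1.0, -0.1, 0.0]
opening: 0.847
```

```bash
python3 - <<'E'
from h import *
st()
p=snapshot('scene');save(p,'s4'); 
a=cv2.imread('pics/s4.png')[180:280,255:385]; cv2.imwrite('pics/s4c.png',cv2.resize(a,None,fx=6,fy=6,interpolation=cv2.INTER_CUBIC))
p=snapshot('top');save(p,'t4'); 
a=cv2.imread('pics/t4.png')[140:222,255:355]; cv2.imwrite('pics/t4c.png',cv2.resize(a,None,fx=6,fy=6,interpolation=cv2.INTER_CUBIC))
E
```

```text
t 6.87 pos [ 0.4481 -0.0887  0.233 ] tool y deg 0.64 tilt [-0.0007  0.0003] F [ 1.  -0.1  0. ] M [-0.   -0.14  0.04] op 74.5 q [ 0.41  0.55 -0.48  2.07  0.43  0.62 -0.36]
```

View pics/s4c.png

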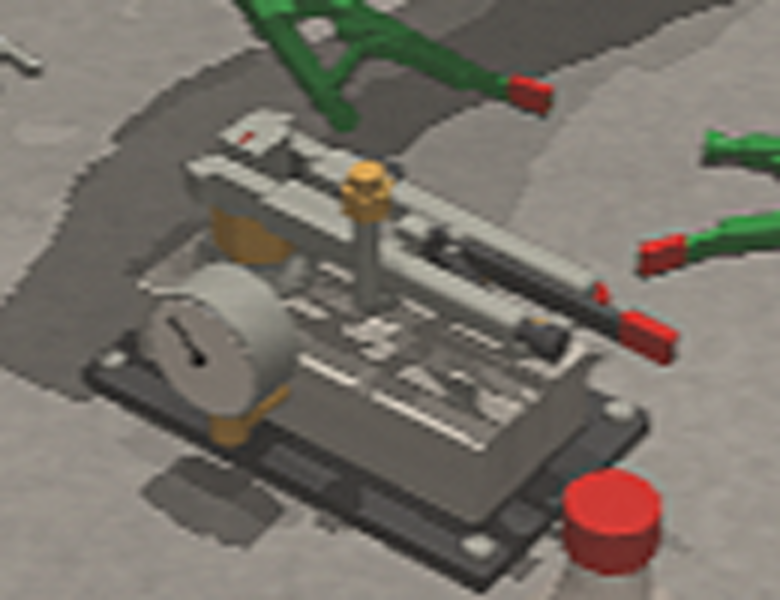

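View pics/t4c.png

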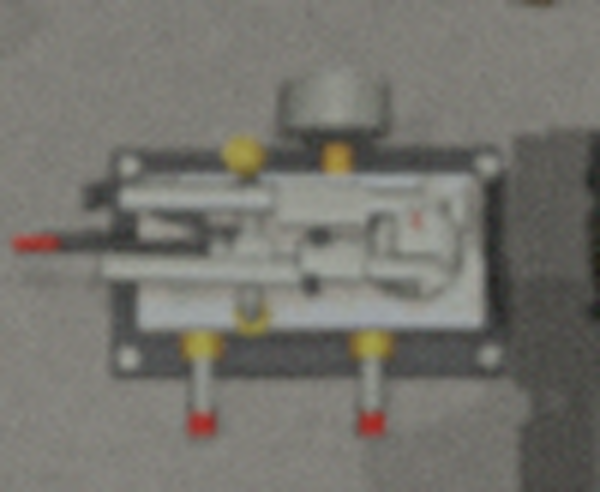

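```bash
python3 - <<'E'
from h import *
p=snapshot('scene');save(p,'s5')
ax=[.5365,-.005]
for z in(.057,.068,.079,.082): print(z,proj(p,[*ax,z]).round(1))
u0,v0=proj(p,[*ax,.068]).round().astype(int)
im=p['img'].astype(int)
for v in range(v0-7,v0+9): print(v,' '.join('%3d,%3d'%(im[v,u,0],im[v,u,2]) for u in range(u0-11,u0+12)))
print('cols',u0-11)
C=cloud(p)
P=C[(abs(C[...,0]-.5365)<.03)&(abs(C[...,1]+.005)<.03)&(C[...,2]>.058)&(C[...,2]<.078)]
np.save('nut.npy',P); d=P[:,:2]-ax
a=np.degrees(np.arctan2(d[:,1],d[:,0])); r=np.hypot(d[:,0],d[:,1])
for lo in range(-60,140,10):
    m=(a>=lo)&(a<lo+10)
    if m.sum(): print(lo+5,m.sum(),np.median(r[m]).round(4))
t=snapshot('top')
C=cloud(t)
for nm,q in((p,'spanner'),(t,'spanner'),(p,'valve_axis'),(t,'valve_axis')):
    for r in tip_of(nm,q)[:2]+tip_of(nm,'spanner_grip')[:1]*(q=='spanner'): print(q,r['confidence'],ray(nm,r['pixel'],.005 if q=='spanner' else .068).round(4))
c=cut_out(t,'spanner')
for r in c[:2]:
    m=r['region']; vv,uu=np.nonzero(m); P=np.array([ray(t,(u,v),.01) for u,v in zip(uu,vv)]); print(r['confidence'],len(P),cv2.minAreaRect((P[:,:2]*1000).astype(np.float32)),P.mean(0))
    cc=cv2.minAreaRect((P[:,:2]*1000).astype(np.float32))
a=t['img'][135:185,390:500,::-1]; cv2.imwrite('pics/span.png',cv2.resize(a,None,fx=7,fy=7,interpolation=cv2.INTER_CUBIC))
E
```

```text
0.057 [297.9 219.5]
0.068 [297.8 215.6]
0.079 [297.7 211.6]
0.082 [297.7 210.5]
209  85, 78 118,107 104, 95  73, 67  78, 72 121,112 161,148 169,155 166,154 169,154 174,160 164,149 125,114  81, 73  71, 63  73, 67  52, 49  42, 38  61, 57  73, 67  74, 68  92, 85 147,136
210  73, 66  81, 74  86, 78  83, 75  81, 75  79, 72  76, 69 120,110 159,146 173,159 172,156 168,154 172,158 162,149 113,103 119,108 178,166 167,155  99, 90  63, 58  73, 66  76, 69  74, 70
211  75, 67  83, 75  89, 80  87, 78  86, 79  85, 78  83, 76  79, 72  76, 70 116,105 158,145 170,156 172,157 156,143 163,149 174,161 165,151 168,152 172,157 161,147 112,102  71, 64  74, 67
212  80, 72  84, 76  90, 83  88, 81  84, 77  87, 79  86, 77  85, 79  81, 74  79, 73  72, 67 106, 97 142,130 160,146 165,151 160,147 160,147 160,148 162,150 167,153 172,156 161,147 122,114
213  88, 79  85, 77  90, 84  89, 83  81, 77  83, 77  85, 78  86, 79  86, 79  84, 77  78, 71 112,101 160,147 178,162 173,159 167,152 164,149 161,147 159,146 160,147 163,149 168,152 174,158
214 100, 92  99, 91  90, 79  86, 60  83, 69  79, 78  83, 78  83, 78  84, 78  84,
[... 2007 characters left out ...]
79
-45 4 0.0177
-35 4 0.016
-25 6 0.0158
-15 2 0.0156
-5 4 0.0159
5 10 0.0149
15 8 0.0139
25 9 0.0127
35 4 0.0126
45 4 0.0125
55 4 0.0121
65 5 0.0122
75 1 0.0125
85 2 0.013
spanner 0.79 [ 0.6116 -0.2574  0.005 ]
spanner 0.6 [ 0.5935 -0.3722  0.005 ]
spanner 0.74 [ 0.6003 -0.2517  0.005 ]
spanner 0.77 [ 0.5922 -0.3848  0.005 ]
valve_axis 0.82 [ 0.5353 -0.0107  0.068 ]
valve_axis 0.61 [ 0.5354 -0.0036  0.068 ]
0.77 663 ((601.1375122070312, -353.458984375), (223.6246337890625, 58.44123840332031), 88.29644012451172) [ 0.59307955 -0.34084734  0.01      ]
0.23 25 ((546.1974487304688, 169.96954345703125), (25.935123443603516, 5.806529998779297), 89.16431427001953) [0.54608704 0.17037234 0.01      ]
```

View pics/span.png

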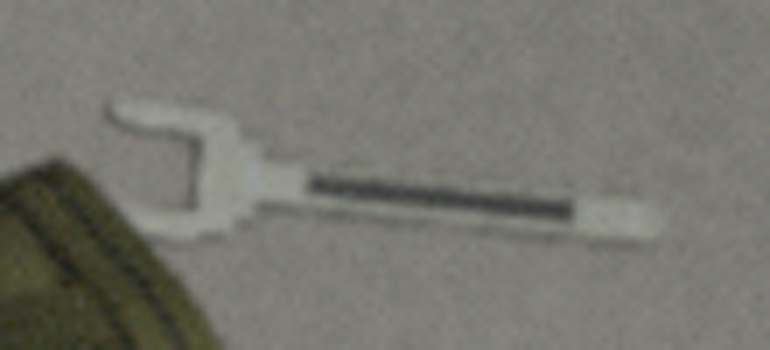

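```bash
python3 - <<'E'
from h import *
t=snapshot('top'); t=dict(t); t['img']=np.load('c0.npz')['ti']
g=cv2.cvtColor(t['img'],cv2.COLOR_RGB2GRAY); cv2.imwrite('pics/sp0.png',cv2.resize(t['img'][140:180,395:495,::-1],None,fx=8,fy=8,interpolation=cv2.INTER_CUBIC))
sub=g[140:180,395:495].astype(float); b=np.median(sub); print(b)
m=np.zeros_like(g); m[140:180,395:495]=(abs(sub-b)>14)
n,l,s,c=cv2.connectedComponentsWithStats(m); k=1+np.argmax(s[1:,4]); print(s[k])
vv,uu=np.nonzero(l==k); P=np.array([ray(t,(u,v),.01)[:2] for u,v in zip(uu,vv)])
e=P[:,1].min(); print('end y',e,'max y',P[:,1].max())
H=P[(P[:,1]<P[:,1].max()-.075)]
vx,vy,x0,y0=cv2.fitLine((H*1000).astype(np.float32),cv2.DIST_L2,0,.01,.01).ravel(); 
if vy>0: vx,vy=-vx,-vy
print('psi',np.degrees(np.arctan2(vy,vx)),'pt',x0,y0)
d=np.array([vx,vy]); al=(P*1000-[x0,y0])@d; la=(P*1000-[x0,y0])@[-vy,vx]
print('along',al.min(),al.max(),'lat',la.min(),la.max(),'head lat', la[al<al.min()+50].min(),la[al<al.min()+50].max())
# origin: end at x=210(+?) ; tips at -19
for o in(al.max()-210.5,al.min()+19.): print('origin',np.array([x0,y0])+d*o,'grip115',np.array([x0,y0])+d*(o+115))
E
```

```text
111.0
[405 150  28  20 210]
end y -0.31912698711587495 max y -0.24077034384261659
psi -177.89711 pt 594.95026 -317.6387
along -35.12131382286323 21.294422727448605 lat -77.33330753639531 1.6768974375770225 head lat -77.33330753639531 1.6768974375770225
origin [ 784.02840879 -310.69602862] grip115 [ 669.10585818 -314.91581693]
origin [ 611.0607129  -317.04714994] grip115 [ 496.13816228 -321.26693826]
```

View pics/sp0.png

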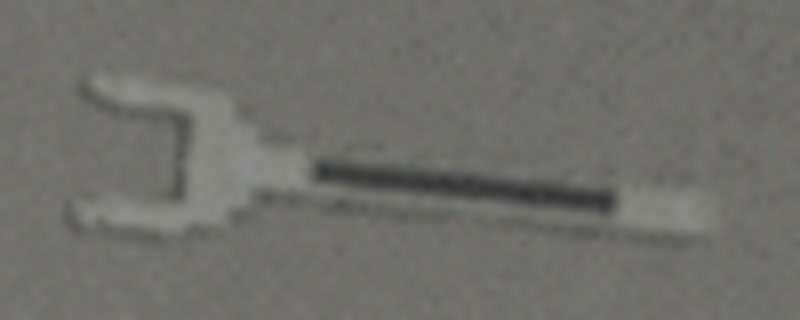

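```bash
python3 - <<'E'
from h import *
t=snapshot('top')
f=lambda c,r: ray(t,(395+(c+.5)/8-.5,140+(r+.5)/8-.5),.01)[:2]
a=f(316,170);b=f(615,202);tip=f(76,147);end=f(715,213); thr=f(183,156)
d1=b-a; print(np.degrees(np.arctan2(d1[1],d1[0]))); d=end-tip; print(np.degrees(np.arctan2(d[1],d[0])),np.linalg.norm(d))
d/=np.linalg.norm(d); 
for nm,P,x in(('tip',tip,-19),('thr',thr,18),('end',end,210),('mark a',a,0),('b',b,0)): print(nm,P.round(4),'origin',(P-d*x/1000).round(4),'along from tip',((P-tip)@d).round(4),'lat',np.cross(d,P-tip).round(4))
E
```

```text
-97.07983380334294
-96.8630285320155 0.229906118907334
tip [ 0.6044 -0.2389] origin [ 0.6022 -0.2577] along from tip 0.0 lat 0.0
thr [ 0.6006 -0.2772] origin [ 0.6027 -0.2594] along from tip 0.0386 lat 0.0007
end [ 0.577  -0.4671] origin [ 0.6021 -0.2586] along from tip 0.2299 lat 0.0
mark a [ 0.5947 -0.3248] origin [ 0.5947 -0.3248] along from tip 0.0865 lat 0.0007
b [ 0.5815 -0.4315] origin [ 0.5815 -0.4315] along from tip 0.194 lat 0.0002<stdin>:7: DeprecationWarning: Arrays of 2-dimensional vectors are deprecated. Use arrays of 3-dimensional vectors instead. (deprecated in NumPy 2.0)
```

>>> carry_out([
  [0.018,-0.035,0],
  [0.036,-0.07,0],
  [0.054,-0.105,0],
  [0.072,-0.14,0],
  [0.09,-0.175,-0.01],
  [0.108,-0.21,-0.03],
  [0.126,-0.245,-0.06],
  [0.1415,-0.2805,-0.09],
], roll=[-0.02,-0.04,-0.06,-0.08,-0.1,-0.12,-0.133,-0.133])

```text
clock: 8.28
tool_pos: [0.5874, -0.3567, 0.1522]
eef_rot: [0.75, 0.662, 0.0, 0.001]
contact_force: [-0.0, 1.0, -0.2]
opening: 0.847
```

```bash
python3 - <<'E'
from h import *
st()
E
```

```text
t 8.28 pos [ 0.5874 -0.3567  0.1522] tool y deg -7.13 tilt [0.0002 0.0009] F [-0.   1.  -0.2] M [ 0.   -0.07 -0.01] op 74.5 q [ 0.69  0.92 -0.43  1.44  0.45  0.88 -0.  ]
```

>>> carry_out([
  [0.002,-0.0125,-0.03],
  [0.002,-0.0125,-0.06],
  [0.002,-0.0125,-0.09],
  [0.002,-0.0125,-0.11],
  [0.002,-0.0125,-0.122],
  [0.002,-0.0125,-0.129],
  [0.002,-0.0125,-0.13],
  [0.002,-0.0125,-0.13],
], roll=[0,0,0,0,0,0,0,0], gripper=0.6)

```text
clock: 8.95
tool_pos: [0.59, -0.3694, 0.023]
eef_rot: [0.75, 0.662, 0.0, 0.001]
contact_force: [0.4, -0.1, 0.1]
opening: 0.598
```

```bash
python3 - <<'E'
from h import *
st()
p=snapshot('scene');save(p,'s6'); 
a=cv2.imread('pics/s6.png')[130:250,120:260]; cv2.imwrite('pics/s6c.png',cv2.resize(a,None,fx=5,fy=5,interpolation=cv2.INTER_CUBIC))
E
```

```text
t 8.95 pos [ 0.59   -0.3694  0.023 ] tool y deg -7.13 tilt [0.0004 0.0014] F [ 0.4 -0.1  0.1] M [-0.   -0.05  0.01] op 52.6 q [ 0.67  1.1  -0.37  1.44  0.52  0.69 -0.04]
```

View pics/s6c.png

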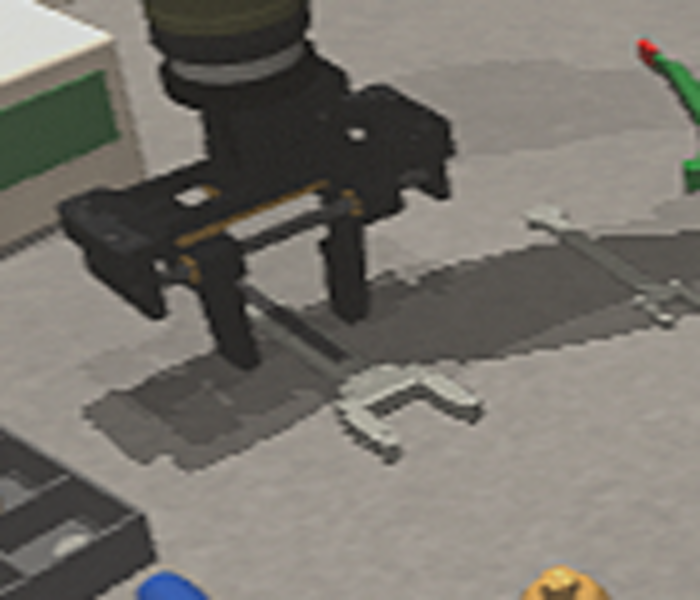

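>>> carry_out([
  [0,0,-0.002],
  [0,0,-0.002],
  [0,0,-0.002],
  [0,0,-0.002],
  [0,0,-0.002],
  [0,0,-0.002],
], roll=[0,0,0,0,0,0], gripper=0, grip_force=58)

```text
clock: 9.5
tool_pos: [0.5897, -0.3697, 0.0219]
eef_rot: [0.75, 0.662, 0.0, 0.002]
contact_force: [-1.8, 0.9, 3.3]
opening: 0.215
```

```bash
python3 - <<'E'
from h import *
st()
E
```

```text
t 9.5 pos [ 0.5897 -0.3697  0.0219] tool y deg -7.13 tilt [0.0001 0.0016] F [-1.8  0.9  3.3] M [0.03 0.41 0.07] op 18.9 q [ 0.67  1.1  -0.36  1.44  0.52  0.69 -0.04]
```

>>> carry_out([
  [0,0,0.015],
  [0,0,0.035],
  [0.003,0.015,0.055],
  [0.01,0.04,0.075],
  [0.017,0.068,0.09],
  [0.024,0.096,0.095],
  [0.031,0.124,0.095],
  [0.038,0.152,0.095],
], roll=[0,0,0.06,0.14,0.23,0.32,0.41,0.5])

```text
clock: 10.17
tool_pos: [0.6283, -0.2166, 0.1184]
eef_rot: [0.561, 0.828, 0.001, 0.002]
contact_force: [-0.3, 0.6, -3.1]
opening: 0.218
```

>>> carry_out([
  [0.006,0.025,0],
  [0.012,0.048,0],
  [0.017,0.066,0],
  [0.02,0.078,0],
  [0.02,0.08,0],
  [0.02,0.08,0],
], roll=[0.09,0.18,0.26,0.31,0.32,0.32])

```text
clock: 10.67
tool_pos: [0.6483, -0.1364, 0.1187]
eef_rot: [0.422, 0.907, 0.001, 0.002]
contact_force: [-0.5, -0.2, -2.5]
opening: 0.217
```

```bash
python3 - <<'E'
from h import *
st()
p=snapshot('scene');save(p,'s7'); 
a=cv2.imread('pics/s7.png')[130:290,150:350]; cv2.imwrite('pics/s7c.png',cv2.resize(a,None,fx=4,fy=3.6,interpolation=cv2.INTER_CUBIC))
t=snapshot('top');save(t,'t7')
a=cv2.imread('pics/t7.png')[120:230,270:430]; cv2.imwrite('pics/t7c.png',cv2.resize(a,None,fx=5,fy=5,interpolation=cv2.INTER_CUBIC))
E
```

```text
t 10.67 pos [ 0.6483 -0.1364  0.1187] tool y deg 40.09 tilt [0.0009 0.0022] F [-0.5 -0.2 -2.5] M [-0.11 -0.14  0.  ] op 19.1 q [ 0.43  0.96 -0.58  1.54  0.66  0.83  0.3 ]
```

View pics/s7c.png

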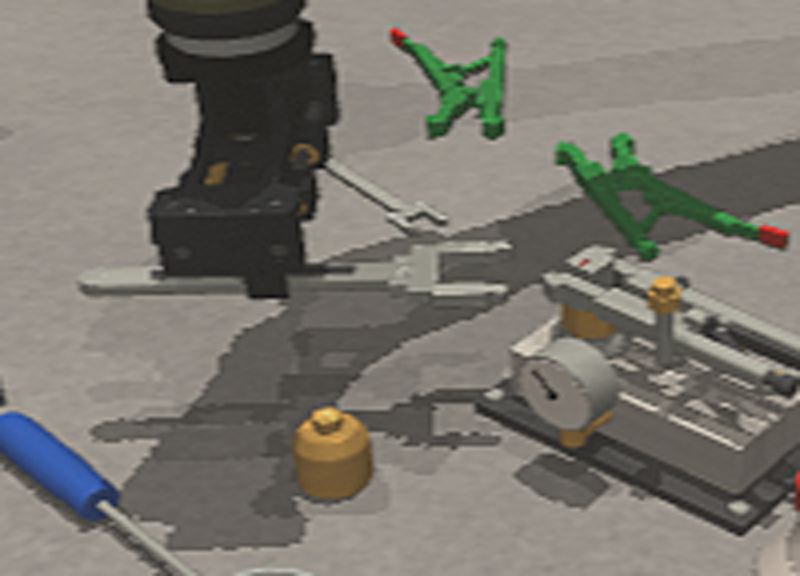

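View pics/t7c.png

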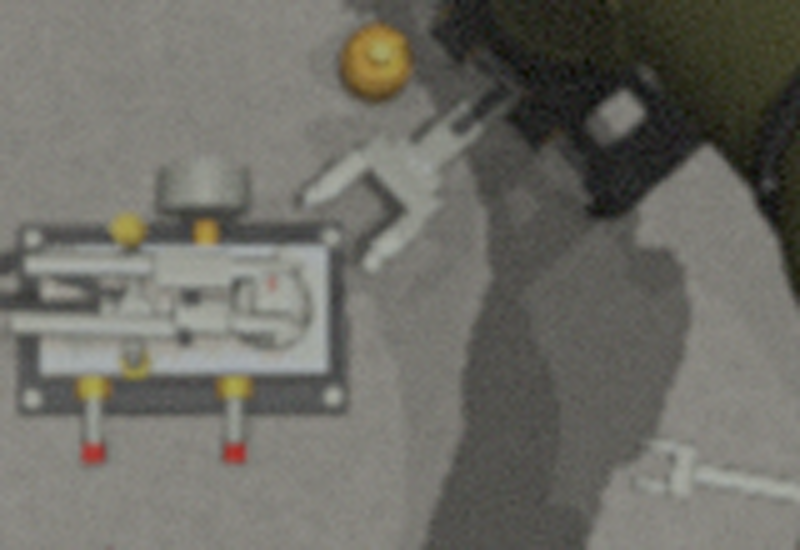

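```bash
python3 - <<'E'
from h import *
for n in('top','scene'):
    p=snapshot(n); C=cloud(p); P=C[(C[...,0]>.56)&(C[...,0]<.64)&(C[...,1]>-.13)&(C[...,1]<-.035)&(C[...,2]>.08)&(C[...,2]<.125)]
    tcp=np.array([.6483,-.1364]); d=np.array([np.cos(np.radians(-49.9)),np.sin(np.radians(-49.9))])
    a=(P[:,:2]-tcp)@d; l=(P[:,:2]-tcp)@[-d[1],d[0]]
    print(n,len(P))
    for lo in np.arange(-.14,-.02,.01):
        m=(a>=lo)&(a<lo+.01)
        if m.sum()>2: print(round(lo+.005,3),m.sum(),'z',np.median(P[m,2]).round(4),'lat',np.percentile(l[m],[2,50,98]).round(4))
    print(a.min())
E
```

```text
top 387
-0.115 13 z 0.1034 lat [-0.0189  0.0184  0.0253]
-0.105 31 z 0.1042 lat [-0.0269  0.0173  0.0282]
-0.095 36 z 0.1043 lat [-0.0274 -0.0161  0.0273]
-0.085 74 z 0.1041 lat [-0.0248  0.0007  0.025 ]
-0.075 64 z 0.1047 lat [-0.0239 -0.0007  0.0239]
-0.065 41 z 0.105 lat [-0.0162  0.0008  0.0157]
-0.055 30 z 0.1038 lat [-0.0096 -0.0003  0.0093]
-0.045 29 z 0.1044 lat [-0.0087  0.0004  0.0102]
-0.035 26 z 0.1045 lat [-0.0082 -0.0003  0.009 ]
-0.025 28 z 0.1046 lat [-0.0092 -0.0008  0.0094]
-0.11764504622902844
scene 478
-0.115 17 z 0.1013 lat [-0.0195  0.0174  0.0254]
-0.105 56 z 0.1022 lat [-0.0282  0.0169  0.0268]
-0.095 58 z 0.1024 lat [-0.0277  0.018   0.0276]
-0.085 77 z 0.1031 lat [-0.0286  0.0047  0.0279]
-0.075 70 z 0.1037 lat [-0.0233  0.0041  0.0247]
-0.065 56 z 0.1033 lat [-0.0173  0.0067  0.0215]
-0.055 36 z 0.1036 lat [-0.0085  0.0025  0.0095]
-0.045 36 z 0.1036 lat [-0.011   0.0055  0.0098]
-0.035 31 z 0.1035 lat [-0.0067  0.0047  0.0089]
-0.025 31 z 0.104 lat [-0.006   0.0037  0.0093]
-0.1168860681203912
```

```bash
python3 - <<'E'
from h import *
for n in('top','scene'):
    p=snapshot(n); C=cloud(p); P=C[(C[...,0]>.53)&(C[...,0]<.64)&(C[...,1]>-.13)&(C[...,1]<.0)&(C[...,2]>.098)&(C[...,2]<.112)]
    tcp=np.array([.6483,-.1364])
    P=P[(P[:,0]>.545)|(P[:,1]<-.03)]
    d=np.array([np.cos(np.radians(-49.9)),np.sin(np.radians(-49.9))])
    a=(P[:,:2]-tcp)@d; l=(P[:,:2]-tcp)@[-d[1],d[0]]
    print(n,np.sort(a)[:12].round(4)); 
    m=(abs(l)<.012)&(a<-.07); print('throat',np.sort(a[m])[:12].round(4))
    for s in(1,-1):
        m=(s*l>.012); print('tip',np.sort(a[m])[:6].round(4))
    m=(a<-.09)&(a>-.115); print('inner', np.sort(l[m&(l>0)])[:8].round(4), np.sort(-l[m&(l<0)])[:8].round(4)); print('outer',l[m].max(),l[m].min())
E
```

```text
top [-0.1651 -0.1637 -0.1632 -0.1616 -0.1612 -0.1595 -0.1595 -0.1583 -0.1559
 -0.1554 -0.1551 -0.1534]
throat [-0.1651 -0.1632 -0.1616 -0.1612 -0.1595 -0.1595 -0.1583 -0.1554 -0.1551
 -0.1534 -0.152  -0.0892]
tip [-0.1637 -0.1559 -0.1268 -0.1254 -0.125  -0.1249]
tip [-0.1262 -0.1256 -0.1248 -0.1238 -0.1232 -0.1223]
inner [0.0167 0.0169 0.017  0.0171 0.0171 0.0178 0.018  0.0184] [0.0158 0.0162 0.0166 0.0169 0.017  0.0174 0.0175 0.018 ]
outer 0.02877465339951036 -0.027764011638924564
scene [-0.1691 -0.169  -0.167  -0.1669 -0.1668 -0.1647 -0.1646 -0.1627 -0.1626
 -0.1625 -0.1604 -0.1603]
throat [-0.1691 -0.169  -0.167  -0.1669 -0.1668 -0.1647 -0.1646 -0.1627 -0.1626
 -0.1625 -0.1604 -0.1603]
tip [-0.1236 -0.1234 -0.1234 -0.1234 -0.1215 -0.1215]
tip [-0.1228 -0.1226 -0.1226 -0.1205 -0.1203 -0.1203]
inner [0.0147 0.0149 0.015  0.0152 0.0154 0.0155 0.0157 0.0158] [0.015  0.0157 0.0159 0.0162 0.0166 0.0168 0.0169 0.0171]
outer 0.029418882604939443 -0.029619706056753303
```

>>> carry_out([
  [-0.001,-0.001,-0.012],
  [-0.001,-0.001,-0.024],
  [-0.001,-0.001,-0.031],
  [-0.001,-0.001,-0.032],
  [-0.001,-0.001,-0.032],
], roll=[0,0,0,0,0])

```text
clock: 11.38
tool_pos: [0.6462, -0.1391, 0.085]
eef_rot: [0.423, 0.906, 0.0, 0.001]
contact_force: [-0.1, 0.1, -3.1]
opening: 0.215
```

>>> carry_out([
  [-0.006,0.007,0],
  [-0.012,0.0142,0],
  [-0.016,0.019,0],
  [-0.0195,0.023,0],
  [-0.0195,0.023,0],
], roll=[0,0,0,0,0])

```text
clock: 11.8
tool_pos: [0.6261, -0.1144, 0.0854]
eef_rot: [0.422, 0.907, 0.001, 0.001]
contact_force: [-0.5, -0.5, -2.3]
opening: 0.215
```

```bash
cat >> h.py <<'E'
A=np.array([.5367,-.0053])
def sp(s,off=0):
    q=s['eef_rot']; a=2*np.arctan2(q[1],q[0])-np.pi/2; psi=a-np.pi/2; d=np.array([np.cos(psi),np.sin(psi)]); v=s['tool_pos'][:2]-A
    print('psi',np.degrees(psi).round(2),'s',(v@d).round(4),'perp',(v@[-d[1],d[0]]).round(4),'d',d.round(3),'Falong',(s['contact_force'][:2]@d).round(1),'Fperp',(s['contact_force'][:2]@[-d[1],d[0]]).round(1))
def shot(n,tag,u0,v0,u1,v1,f):
    p=snapshot(n); save(p,tag+'_f'); a=cv2.imread('pics/%s_f.png'%tag)[v0:v1,u0:u1]; cv2.imwrite('pics/%s.png'%tag,cv2.resize(a,None,fx=f,fy=f,interpolation=cv2.INTER_CUBIC)); return p
E
python3 - <<'E'
from h import *
s=st(); sp(s)
shot('scene','s8',220,160,350,260,6)
E
```

```text
t 11.8 pos [ 0.6261 -0.1144  0.0854] tool y deg 40.09 tilt [0.0005 0.0008] F [-0.5 -0.5 -2.3] M [-0.06 -0.16  0.01] op 18.9 q [ 0.4   0.98 -0.54  1.64  0.7   0.73  0.21]
psi -49.91 s 0.141 perp -0.0018 d [ 0.644 -0.765] Falong 0.1 Fperp -0.7
```

View pics/s8.png

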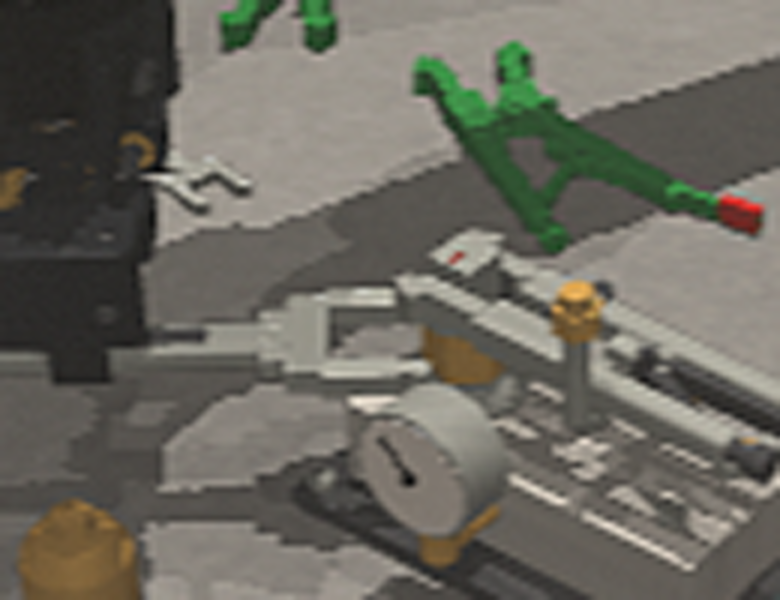

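>>> carry_out([
  [-0.001,0.004,0.001],
  [-0.004,0.008,0.001],
  [-0.007,0.0115,0.001],
  [-0.01,0.015,0.001],
  [-0.0128,0.018,0.001],
  [-0.0128,0.018,0.001],
], roll=[0,0,0,0,0,0])

```text
clock: 12.35
tool_pos: [0.6133, -0.0971, 0.0865]
eef_rot: [0.422, 0.907, -0.0, 0.001]
contact_force: [-1.1, -0.2, -2.6]
opening: 0.217
```

```bash
python3 - <<'E'
from h import *
s=st(); sp(s)
shot('scene','s9',220,160,350,260,6)
E
```

```text
t 12.35 pos [ 0.6133 -0.0971  0.0865] tool y deg 40.08 tilt [-0.0001  0.0011] F [-1.1 -0.2 -2.6] M [-0.13 -0.08  0.01] op 19.1 q [ 0.37  0.96 -0.53  1.69  0.71  0.69  0.16]
psi -49.92 s 0.1196 perp -0.0005 d [ 0.644 -0.765] Falong -0.6 Fperp -1.0
```

View pics/s9.png

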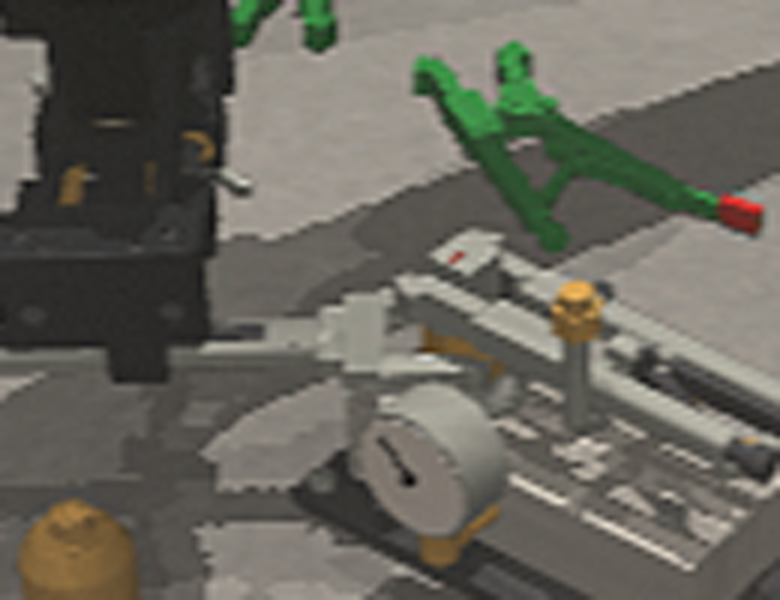

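>>> carry_out([
  [-0.0025,0.003,0],
  [-0.005,0.0065,0],
  [-0.0075,0.01,0],
  [-0.0075,0.01,0],
], roll=[0,0,0,0])

```text
clock: 12.73
tool_pos: [0.6049, -0.0865, 0.0863]
eef_rot: [0.421, 0.907, -0.0, 0.0]
contact_force: [-2.0, -2.0, -3.0]
opening: 0.212
```

```bash
python3 - <<'E'
from h import *
s=st(); sp(s)
shot('scene','s10',220,160,350,260,6)
E
```

```text
t 12.73 pos [ 0.6049 -0.0865  0.0863] tool y deg 40.17 tilt [-0.0004  0.0005] F [-2. -2. -3.] M [-0.17  0.11  0.17] op 18.7 q [ 0.35  0.95 -0.52  1.72  0.71  0.67  0.13]
psi -49.83 s 0.106 perp -0.0002 d [ 0.645 -0.764] Falong 0.2 Fperp -2.8
```

View pics/s10.png

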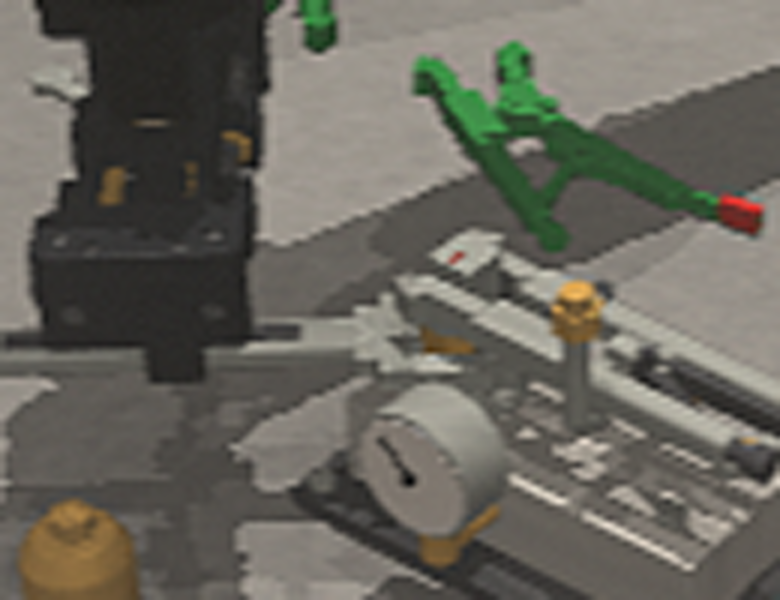

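```bash
cat >> h.py <<'E'
def arc(s,step,n,r,A=A):
    q=s['eef_rot']; psi=2*np.arctan2(q[1],q[0])-np.pi
    for i in range(1,n+1):
        a=psi-step*i; T=A+r*np.array([np.cos(a),np.sin(a)]); print((T-s['tool_pos'][:2]).round(4),round(-step*i,3),np.degrees(a).round(1))
E
python3 - <<'E'
from h import *
arc(status.get_state(),.048,8,.106)
E
```

```text
[-0.0038 -0.0029] -0.048 -52.6
[-0.0079 -0.0059] -0.096 -55.4
[-0.0122 -0.0087] -0.144 -58.1
[-0.0166 -0.0113] -0.192 -60.9
[-0.0211 -0.0136] -0.24 -63.6
[-0.0257 -0.0158] -0.288 -66.4
[-0.0304 -0.0177] -0.336 -69.1
[-0.0352 -0.0194] -0.384 -71.9
```

>>> carry_out([
  [-0.0038,-0.003,0],
  [-0.008,-0.006,0],
  [-0.0122,-0.0087,0],
  [-0.0166,-0.0113,0],
], roll=[-0.048,-0.096,-0.144,-0.192])

```text
clock: 13.12
tool_pos: [0.5876, -0.0989, 0.086]
eef_rot: [0.508, 0.862, -0.001, -0.0]
contact_force: [-1.3, -1.7, -2.6]
opening: 0.218
```

```bash
python3 - <<'E'
from h import *
s=st(); sp(s); arc(s,.05,8,.106)
E
```

```text
t 13.12 pos [ 0.5876 -0.0989  0.086 ] tool y deg 29.0 tilt [-0.0012 -0.    ] F [-1.3 -1.7 -2.6] M [-0.55  0.11  0.28] op 19.2 q [ 0.35  0.93 -0.47  1.77  0.68  0.62 -0.02]
psi -61.0 s 0.1065 perp -0.0008 d [ 0.485 -0.875] Falong 0.9 Fperp -1.9
[-0.0042 -0.0016] -0.05 -63.9
[-0.009  -0.0038] -0.1 -66.7
[-0.014  -0.0058] -0.15 -69.6
[-0.019  -0.0075] -0.2 -72.5
[-0.0241 -0.009 ] -0.25 -75.3
[-0.0292 -0.0102] -0.3 -78.2
[-0.0344 -0.0112] -0.35 -81.1
[-0.0397 -0.0119] -0.4 -83.9
```

>>> carry_out([
  [-0.0042,-0.0016,0],
  [-0.009,-0.0038,0],
  [-0.014,-0.0058,0],
  [-0.019,-0.0075,0],
], roll=[-0.05,-0.1,-0.15,-0.2])

```text
clock: 13.45
tool_pos: [0.5688, -0.1068, 0.0862]
eef_rot: [0.592, 0.806, -0.001, 0.0]
contact_force: [1.2, -2.8, -1.8]
opening: 0.215
```

```bash
python3 - <<'E'
from h import *
s=st(); sp(s); arc(s,.04,8,.106)
shot('scene','s11',220,160,350,260,6)
E
```

```text
t 13.45 pos [ 0.5688 -0.1068  0.0862] tool y deg 17.47 tilt [-0.0011  0.0004] F [ 1.2 -2.8 -1.8] M [-0.49 -0.21  0.46] op 18.9 q [ 0.33  0.9  -0.4   1.82  0.63  0.55 -0.18]
psi -72.53 s 0.1064 perp 0.0002 d [ 0.3   -0.954] Falong 3.0 Fperp 0.3
[-0.0044 -0.0008] -0.04 -74.8
[-0.0085 -0.0019] -0.08 -77.1
[-0.0127 -0.0027] -0.12 -79.4
[-0.0168 -0.0034] -0.16 -81.7
[-0.021 -0.004] -0.2 -84.0
[-0.0253 -0.0043] -0.24 -86.3
[-0.0295 -0.0045] -0.28 -88.6
[-0.0337 -0.0045] -0.32 -90.9
```

View pics/s11.png

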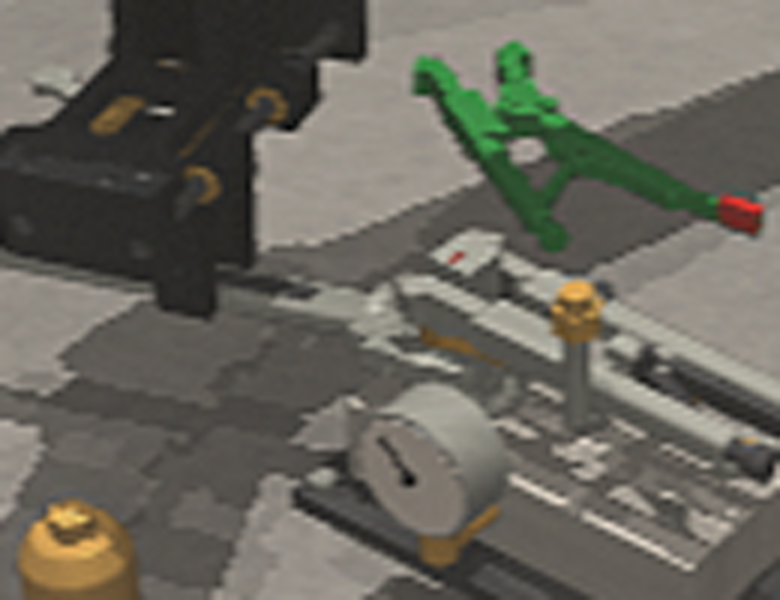

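>>> carry_out([
  [-0.0044,-0.001,0],
  [-0.0085,-0.0022,0],
  [-0.0127,-0.0032,0],
  [-0.0168,-0.004,0],
], roll=[-0.04,-0.08,-0.12,-0.16])

```text
clock: 13.83
tool_pos: [0.5516, -0.1112, 0.0863]
eef_rot: [0.655, 0.756, -0.001, 0.0]
contact_force: [0.2, -1.2, -3.0]
opening: 0.213
```

```bash
python3 - <<'E'
from h import *
s=st(); sp(s); arc(s,.03,8,.107)
E
```

```text
t 13.83 pos [ 0.5516 -0.1112  0.0863] tool y deg 8.14 tilt [-0.0012  0.0004] F [ 0.2 -1.2 -3. ] M [-0.45 -0.24  0.44] op 18.7 q [ 0.32  0.88 -0.35  1.87  0.6   0.49 -0.3 ]
psi -81.86 s 0.1069 perp -0.0002 d [ 0.142 -0.99 ] Falong 1.2 Fperp 0.1
[-0.003  -0.0005] -0.03 -83.6
[-0.0062 -0.0008] -0.06 -85.3
[-0.0094 -0.001 ] -0.09 -87.0
[-0.0126 -0.0011] -0.12 -88.7
[-0.0158 -0.0011] -0.15 -90.5
[-0.019  -0.0011] -0.18 -92.2
[-0.0222 -0.0009] -0.21 -93.9
[-0.0254 -0.0006] -0.24 -95.6
```

>>> carry_out([
  [-0.003,-0.0005,0],
  [-0.0062,-0.0008,0],
  [-0.0094,-0.001,0],
  [-0.0126,-0.0011,0],
], roll=[-0.03,-0.06,-0.09,-0.12])

```text
clock: 14.17
tool_pos: [0.5389, -0.1125, 0.0863]
eef_rot: [0.7, 0.714, -0.001, 0.001]
contact_force: [0.4, -2.6, -2.9]
opening: 0.212
```

```bash
python3 - <<'E'
from h import *
s=st(); sp(s); arc(s,.025,8,.107)
E
```

```text
t 14.17 pos [ 0.5389 -0.1125  0.0863] tool y deg 1.14 tilt [-0.0013  0.0005] F [ 0.4 -2.6 -2.9] M [-0.64 -0.09  0.45] op 18.6 q [ 0.3   0.87 -0.3   1.91  0.56  0.45 -0.4 ]
psi -88.86 s 0.1072 perp 0.0001 d [ 0.02 -1.  ] Falong 2.6 Fperp 0.3
[-0.0028  0.0002] -0.025 -90.3
[-0.0055  0.0003] -0.05 -91.7
[-0.0081  0.0004] -0.075 -93.2
[-0.0108  0.0006] -0.1 -94.6
[-0.0135  0.0008] -0.125 -96.0
[-0.0161  0.0011] -0.15 -97.4
[-0.0188  0.0015] -0.175 -98.9
[-0.0214  0.0019] -0.2 -100.3
```

>>> carry_out([
  [-0.0028,0.0,0],
  [-0.0055,0.0001,0],
  [-0.0081,0.0002,0],
  [-0.0108,0.0004,0],
], roll=[-0.025,-0.05,-0.075,-0.1])

```text
clock: 14.5
tool_pos: [0.5279, -0.1124, 0.0863]
eef_rot: [0.736, 0.677, -0.001, 0.001]
contact_force: [0.4, -3.7, -3.5]
opening: 0.213
```

```bash
python3 - <<'E'
from h import *
s=st(); sp(s); arc(s,.02,8,.107)
E
```

```text
t 14.5 pos [ 0.5279 -0.1124  0.0863] tool y deg -4.74 tilt [-0.0015  0.0006] F [ 0.4 -3.7 -3.5] M [-0.79 -0.07  0.39] op 18.7 q [ 0.28  0.86 -0.27  1.94  0.53  0.41 -0.48]
psi -94.74 s 0.1075 perp 0.0001 d [-0.083 -0.997] Falong 3.6 Fperp 0.7
[-0.0021  0.0007] -0.02 -95.9
[-0.0043  0.0009] -0.04 -97.0
[-0.0064  0.0012] -0.06 -98.2
[-0.0085  0.0015] -0.08 -99.3
[-0.0106  0.0019] -0.1 -100.5
[-0.0127  0.0023] -0.12 -101.6
[-0.0148  0.0027] -0.14 -102.8
[-0.0169  0.0032] -0.16 -103.9
```

>>> carry_out([
  [-0.0021,-0.0005,0],
  [-0.0043,-0.0003,0],
  [-0.0064,0.0,0],
], roll=[-0.02,-0.04,-0.06])

```text
clock: 14.75
tool_pos: [0.5214, -0.1119, 0.0864]
eef_rot: [0.756, 0.654, -0.001, 0.0]
contact_force: [0.1, -0.9, -3.3]
opening: 0.21
```

```bash
python3 - <<'E'
from h import *
s=st(); sp(s); arc(s,.02,6,.108)
shot('top','t12',255,140,385,240,6)
shot('scene','s12',220,160,350,260,6)
E
```

```text
t 14.75 pos [ 0.5214 -0.1119  0.0864] tool y deg -8.26 tilt [-0.0012  0.0003] F [ 0.1 -0.9 -3.3] M [-0.36 -0.06  0.4 ] op 18.5 q [ 0.27  0.85 -0.25  1.96  0.52  0.39 -0.52]
psi -98.26 s 0.1077 perp 0.0001 d [-0.144 -0.99 ] Falong 0.9 Fperp 0.2
[-0.0023  0.    ] -0.02 -99.4
[-0.0044  0.0004] -0.04 -100.6
[-0.0066  0.0008] -0.06 -101.7
[-0.0087  0.0013] -0.08 -102.8
[-0.0108  0.0018] -0.1 -104.0
[-0.0129  0.0023] -0.12 -105.1
```

View pics/t12.png

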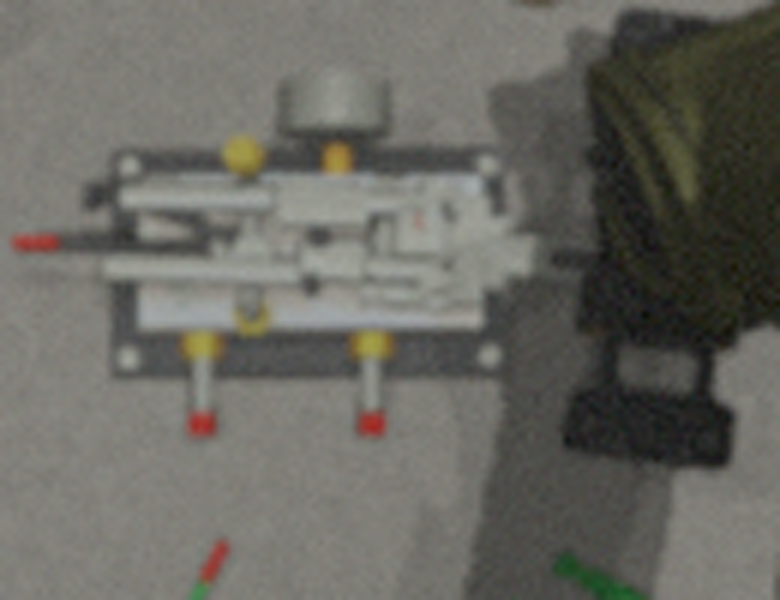

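View pics/s12.png

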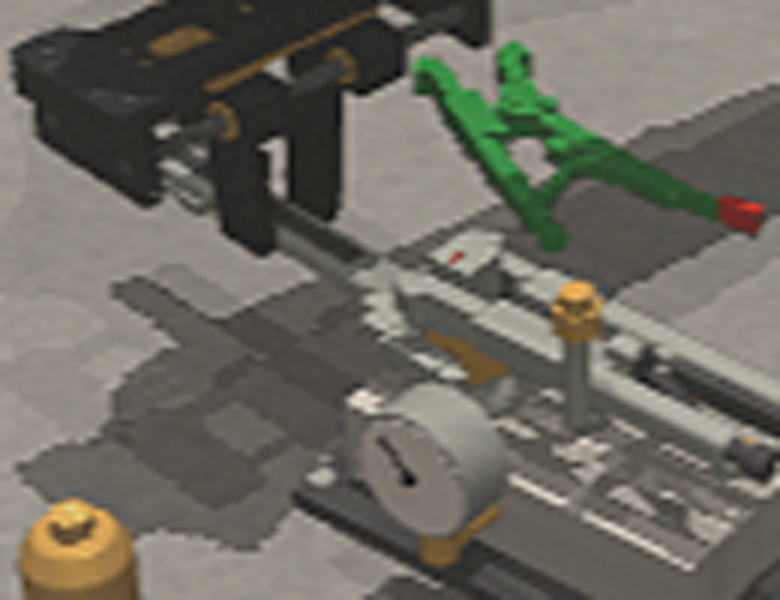

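>>> carry_out([
  [-0.0023,0.0,0],
  [-0.0044,0.0003,0],
  [-0.0044,0.0003,0],
], roll=[-0.02,-0.04,-0.04])

```text
clock: 15.1
tool_pos: [0.5166, -0.1113, 0.0864]
eef_rot: [0.769, 0.639, -0.001, 0.0]
contact_force: [-0.0, -1.4, -2.6]
opening: 0.221
```

```bash
python3 - <<'E'
from h import *
s=st(); sp(s); arc(s,.02,6,.108)
E
```

```text
t 15.1 pos [ 0.5166 -0.1113  0.0864] tool y deg -10.57 tilt [-0.0013  0.0001] F [-0.  -1.4 -2.6] M [-0.18 -0.11  0.3 ] op 19.4 q [ 0.26  0.85 -0.23  1.98  0.5   0.37 -0.55]
psi -100.57 s 0.1079 perp -0.0004 d [-0.183 -0.983] Falong 1.3 Fperp 0.2
[-0.0018  0.0002] -0.02 -101.7
[-0.0039  0.0007] -0.04 -102.9
[-0.006   0.0012] -0.06 -104.0
[-0.0081  0.0017] -0.08 -105.2
[-0.0102  0.0023] -0.1 -106.3
[-0.0122  0.0029] -0.12 -107.4
```

>>> carry_out([
  [-0.002,0.0001,0],
  [-0.004,0.0005,0],
  [-0.006,0.001,0],
], roll=[-0.02,-0.04,-0.06])

```text
clock: 15.35
tool_pos: [0.5105, -0.11, 0.0864]
eef_rot: [0.789, 0.615, -0.001, 0.0]
contact_force: [0.2, -0.2, -2.7]
opening: 0.213
```

```bash
python3 - <<'E'
from h import *
s=st(); sp(s); arc(s,.02,6,.108)
E
```

```text
t 15.35 pos [ 0.5105 -0.11    0.0864] tool y deg -14.12 tilt [-0.0011  0.    ] F [ 0.2 -0.2 -2.7] M [-0.23 -0.16  0.36] op 18.7 q [ 0.25  0.84 -0.21  2.    0.48  0.35 -0.59]
psi -104.12 s 0.108 perp 0.0001 d [-0.244 -0.97 ] Falong 0.1 Fperp 0.3
[-0.0022  0.0006] -0.02 -105.3
[-0.0043  0.0011] -0.04 -106.4
[-0.0064  0.0018] -0.06 -107.6
[-0.0084  0.0024] -0.08 -108.7
[-0.0105  0.0032] -0.1 -109.8
[-0.0125  0.0039] -0.12 -111.0
```

```bash
python3 - <<'E'
from h import *
shot('top','t13',255,140,385,240,6)
shot('scene','s13',220,160,350,260,6)
E
```

```text
(no output)
```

View pics/t13.png

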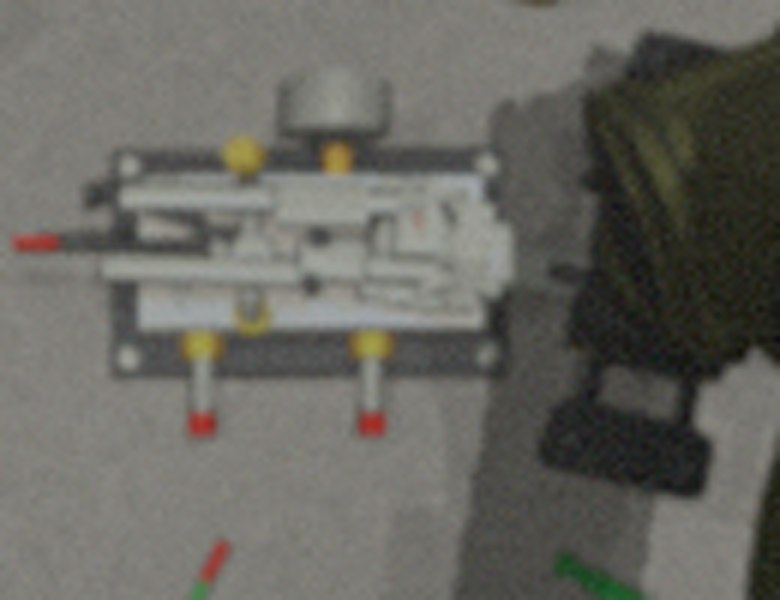

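View pics/s13.png

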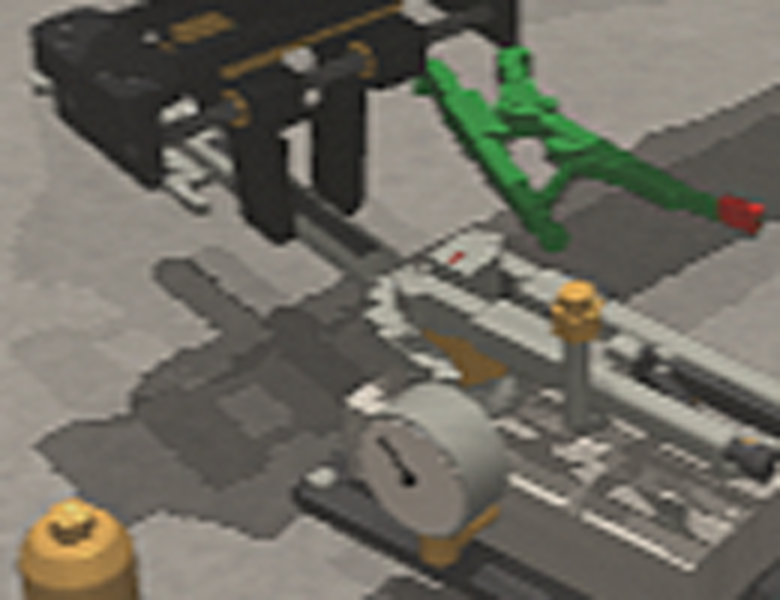

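>>> carry_out([
  [-0.0022,0.0006,0],
  [-0.0043,0.0011,0],
  [-0.0064,0.0018,0],
], roll=[-0.02,-0.04,-0.06])

```text
clock: 15.7
tool_pos: [0.5039, -0.1083, 0.0865]
eef_rot: [0.807, 0.59, -0.001, 0.0]
contact_force: [0.9, -1.3, -2.6]
opening: 0.219
```

```bash
python3 - <<'E'
from h import *
s=st(); sp(s); arc(s,.02,6,.108)
E
```

```text
t 15.7 pos [ 0.5039 -0.1083  0.0865] tool y deg -17.63 tilt [-0.0012  0.0001] F [ 0.9 -1.3 -2.6] M [-0.37 -0.21  0.34] op 19.3 q [ 0.24  0.84 -0.19  2.02  0.46  0.33 -0.64]
psi -107.63 s 0.1081 perp -0.0001 d [-0.303 -0.953] Falong 1.0 Fperp 1.3
[-0.0019  0.0008] -0.02 -108.8
[-0.004   0.0015] -0.04 -109.9
[-0.006   0.0023] -0.06 -111.1
[-0.008  0.003] -0.08 -112.2
[-0.01    0.0039] -0.1 -113.4
[-0.012   0.0048] -0.12 -114.5
```

>>> carry_out([
  [-0.002,0.0008,0],
  [-0.004,0.0015,0],
  [-0.006,0.0023,0],
], roll=[-0.02,-0.04,-0.06])

```text
clock: 15.95
tool_pos: [0.498, -0.1062, 0.0865]
eef_rot: [0.825, 0.565, -0.001, 0.0]
contact_force: [0.9, -2.1, -2.5]
opening: 0.218
```

```bash
python3 - <<'E'
from h import *
s=st(); sp(s); arc(s,.02,6,.108)
E
```

```text
t 15.95 pos [ 0.498  -0.1062  0.0865] tool y deg -21.19 tilt [-0.0011  0.0003] F [ 0.9 -2.1 -2.5] M [-0.43 -0.37  0.37] op 19.2 q [ 0.22  0.83 -0.17  2.04  0.44  0.31 -0.68]
psi -111.19 s 0.1081 perp 0.0003 d [-0.361 -0.932] Falong 1.6 Fperp 1.6
[-0.0023  0.001 ] -0.02 -112.3
[-0.0043  0.0018] -0.04 -113.5
[-0.0063  0.0027] -0.06 -114.6
[-0.0082  0.0036] -0.08 -115.8
[-0.0102  0.0046] -0.1 -116.9
[-0.0121  0.0056] -0.12 -118.1
```

```bash
python3 - <<'E'
from h import *
shot('top','t14',255,140,385,240,6)
p=shot('scene','s14',220,160,350,260,6)
C=cloud(p)
P=C[(C[...,0]>.44)&(C[...,0]<.57)&(C[...,1]>-.095)&(C[...,1]<-.028)&(C[...,2]>.06)&(C[...,2]<.08)]
print(len(P),P.mean(0)); q=cv2.fitLine((P[:,:2]*1000).astype(np.float32),cv2.DIST_HUBER,0,.01,.01).ravel(); print(q,np.degrees(np.arctan2(q[1],q[0])))
for y in np.arange(-.095,-.028,.01):
    m=(P[:,1]>=y)&(P[:,1]<y+.01); print(y.round(3),m.sum(),P[m,0].min().round(4),P[m,0].max().round(4),np.median(P[m,2]).round(4)) if m.sum() else 0
for n in('top','scene'):
    C=cloud(snapshot(n)); P=C[(C[...,0]>.54)&(C[...,0]<.575)&(C[...,1]>.08)&(C[...,1]<.125)&(C[...,2]>.092)&(C[...,2]<.1)]; print('fix',np.polyfit(P[:,1],P[:,0],1))
E
```

```text
174 [ 0.51895719 -0.0658306   0.07162394]
[  0.7026021    0.71158296 522.5697     -62.748283  ] 45.363857
-0.095 38 0.4823 0.5172 0.0727
-0.085 27 0.5006 0.5212 0.0726
-0.075 24 0.5057 0.5233 0.072
-0.065 28 0.5081 0.5283 0.0719
-0.055 27 0.512 0.5463 0.0718
-0.045 19 0.517 0.5514 0.0716
-0.035 11 0.5395 0.5578 0.0704
fix [0.03399264 0.55124419]
fix [0.07603386 0.54943013]
```

View pics/t14.png

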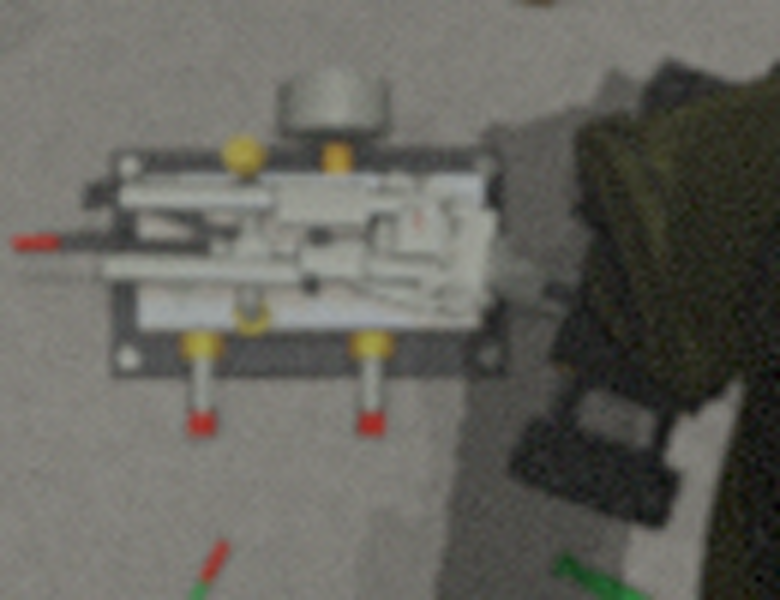

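View pics/s14.png

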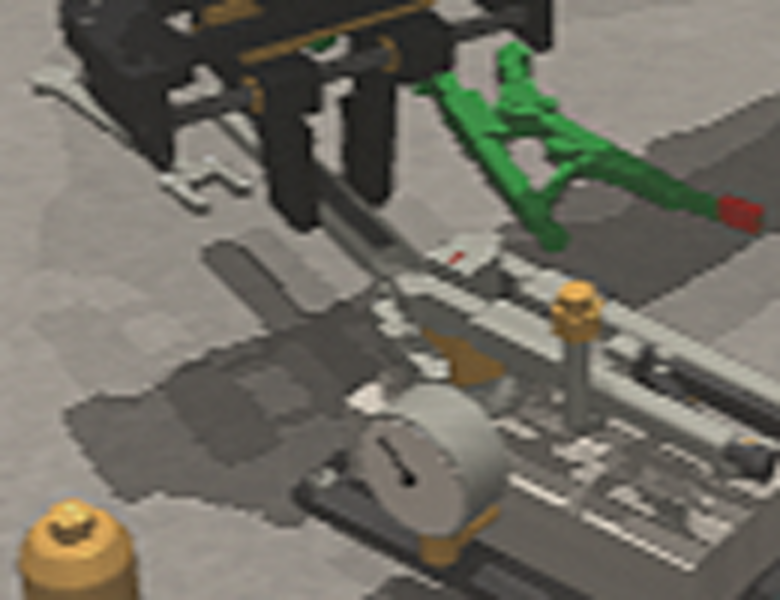

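```bash
python3 - <<'E'
from h import *
p=snapshot('scene')
psi=np.radians(-111.2); d=np.array([np.cos(psi),np.sin(psi)]); n=np.array([-d[1],d[0]])
for x in(-19,-10,0,10,18): 
    print(x,[ (proj(p,[*(A+d*x/1000+n*l/1000),.0715])-[220,160])@np.eye(2)*6 for l in(16,25)])
print((proj(p,[.538,-.007,.068])-[220,160])*6)
E
```

```text
-19 [array([454.04184876, 365.15522934]), array([432.6511203 , 373.01625133])]
-10 [array([441.89020521, 352.75325822]), array([420.59111413, 360.50843989])]
0 [array([428.57754362, 339.16635174]), array([407.37964257, 346.80640749])]
10 [array([415.45977578, 325.77835387]), array([394.36239866, 333.3058147 ])]
18 [array([405.10302574, 315.2082516 ]), array([384.08558601, 322.64740929])]
[460.33670631 333.3288203 ]
```

```bash
python3 - <<'E'
from h import *
rows=[]
for n in('t4','t7','t12_f','t13_f','t14_f'):
    a=cv2.imread('pics/%s.png'%n)[165:200,305:345]; 
    rows.append(cv2.resize(a,None,fx=6.5,fy=6.5,interpolation=cv2.INTER_LANCZOS4))
a=np.hstack(rows[:3]); b=np.hstack(rows[3:]+[rows[0]*0]); cv2.imwrite('pics/cmpT.png',np.vstack([a,b]))
rows=[]
for n in('s4','s7','s9_f','s12_f','s13_f','s14_f'):
    a=cv2.imread('pics/%s.png'%n)[190:228,280:320]; 
    rows.append(cv2.resize(a,None,fx=6.5,fy=6.5,interpolation=cv2.INTER_LANCZOS4))
cv2.imwrite('pics/cmpS.png',np.vstack([np.hstack(rows[:3]),np.hstack(rows[3:])]))
E
```

```text
(no output)
```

View pics/cmpT.png

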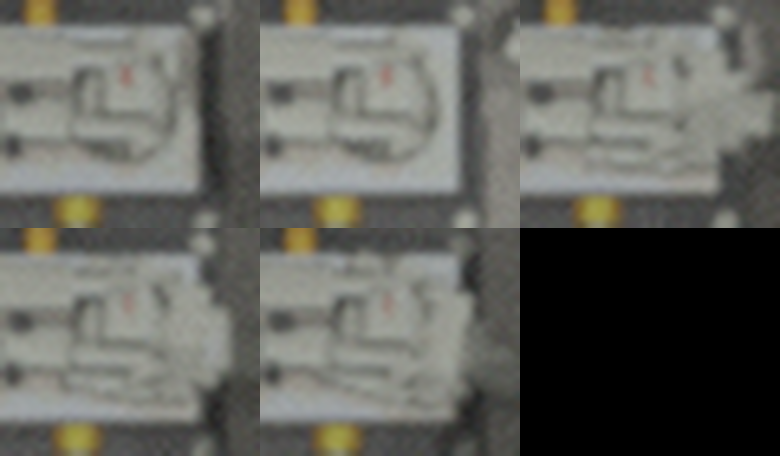

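View pics/cmpS.png

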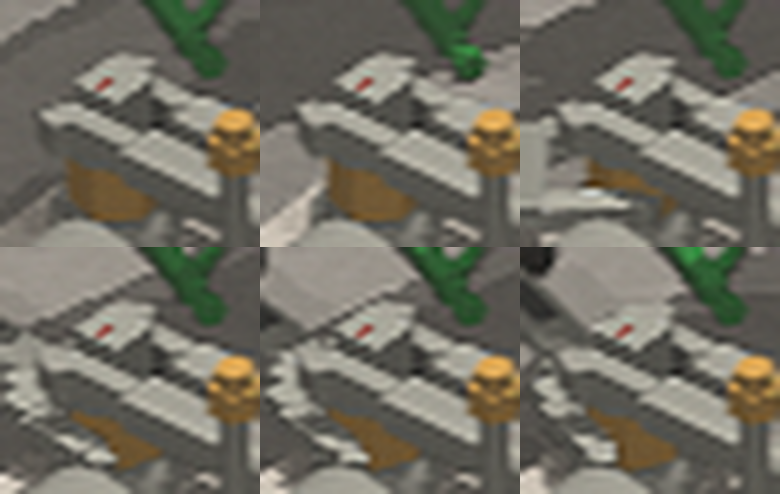

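```bash
python3 - <<'E'
from h import *
for n in('s4','s7','s12_f','s13_f','s14_f'):
    im=cv2.imread('pics/%s.png'%n).astype(int); print(n)
    for v in range(215,225): print(v,' '.join('%3d'%im[v,u,2]+('*' if im[v,u,2]-im[v,u,0]>25 else ' ') for u in range(287,309)))
E
```

```text
s4
215  98  100  100   98*  96*  90*  83   83   82   82   82   84   83   80   72  110  163  180  174  171  164  160 
216  94   92   88   99*  98*  97*  98* 103* 108*  97*  87   87   83   81   81   79   75   98  154  179  175  171 
217  84   81   81   89*  96*  96*  99* 109* 112* 114* 115* 101*  83   81   82   82   81   79   75   97  150  178 
218  80   95  103  100*  96*  96*  97* 103* 110* 110* 111* 108*  94*  79   80   80   81   82   82   81   74   97 
219 117  127   97   94   96*  96*  97* 106* 110* 110* 110* 111* 113* 110*  97*  84   80   82   82   83   81   79 
220 119   89   89   98   95*  96*  97* 105* 113* 111* 109* 111* 110* 112* 111*  95*  83*  84   81   82   85   83 
221 108   81   80   77   88   95*  96* 104* 112* 109* 112* 110* 110* 112* 110* 102*  91*  77   75   81   82   80 
222 101   84   81   75   76   80   89* 101* 109* 109* 108* 110* 109* 110* 108*  97*  88   90   87   74   72   78 
223  98   90   85   75   98   98   80   94* 109* 110* 111* 113* 109* 105* 101*  90  104  129  117   84   77   95 
224  94  101  138  155  160  165  155  143  114   75   70   73   76   7
[... 3922 characters left out ...]
2   80   75   99 
219  79  157  194  187  148   94   88   97* 103* 108* 111* 110* 114* 109*  95*  82   79   81   83   83   82   80 
220  75   80  149  183  179  176  184  148   98* 106* 108* 111* 110* 112* 113* 112*  96*  79   83   83   83   83 
221  80   70   67  147  183  171  179  138   87* 107* 110* 109* 111* 110* 109* 113* 104*  83   81   83   82   85 
222  86   76   81  114  163  190  200  149   92* 106* 110* 110* 109* 111* 111* 115* 107*  94   86   74   77   83 
223  85   71   83   75   85   94   75   72   87* 105* 111* 111* 108*  99*  89   86  103  131  118   86   82   75 
224  78   98  140  157  161  164  154  143  120   90*  84   79   75   76   81   92  125  135  111   88   85   89
```

>>> carry_out([
  [-0.0023,0.001,0],
  [-0.0043,0.0018,0],
  [-0.0063,0.0027,0],
], roll=[-0.02,-0.04,-0.06])

```text
clock: 16.45
tool_pos: [0.492, -0.1036, 0.0866]
eef_rot: [0.842, 0.54, -0.001, 0.0]
contact_force: [2.5, -2.9, -2.9]
opening: 0.214
```

```bash
python3 - <<'E'
from h import *
s=st(); sp(s); arc(s,.02,6,.108)
E
```

```text
t 16.45 pos [ 0.492  -0.1036  0.0866] tool y deg -24.64 tilt [-0.0008  0.0004] F [ 2.5 -2.9 -2.9] M [-0.6  -0.66  0.36] op 18.8 q [ 0.21  0.83 -0.15  2.06  0.41  0.28 -0.72]
psi -114.64 s 0.108 perp 0.0003 d [-0.417 -0.909] Falong 1.6 Fperp 3.5
[-0.0023  0.001 ] -0.02 -115.8
[-0.0042  0.002 ] -0.04 -116.9
[-0.0061  0.003 ] -0.06 -118.1
[-0.008  0.004] -0.08 -119.2
[-0.0099  0.0051] -0.1 -120.4
[-0.0118  0.0062] -0.12 -121.5
```

>>> carry_out([
  [-0.0023,0.001,0],
  [-0.0042,0.002,0],
  [-0.0042,0.002,0],
], roll=[-0.02,-0.04,-0.04])

```text
clock: 16.7
tool_pos: [0.4878, -0.1014, 0.0867]
eef_rot: [0.853, 0.522, -0.001, 0.001]
contact_force: [2.3, -1.8, -2.9]
opening: 0.22
```

```bash
python3 - <<'E'
from h import *
s=st(); sp(s); arc(s,.02,6,.108)
shot('scene','s15',220,160,350,260,6); shot('top','t15',255,140,385,240,6)
for n in('s14_f','s15_f'):
    im=cv2.imread('pics/%s.png'%n).astype(int); print(n)
    for v in range(217,224): print(v,' '.join('%3d'%im[v,u,2]+('*' if im[v,u,2]-im[v,u,0]>25 else ' ') for u in range(287,309)))
E
```

```text
t 16.7 pos [ 0.4878 -0.1014  0.0867] tool y deg -27.01 tilt [-0.0007  0.0006] F [ 2.3 -1.8 -2.9] M [-0.61 -0.58  0.31] op 19.4 q [ 0.2   0.83 -0.14  2.07  0.39  0.27 -0.75]
psi -117.01 s 0.1078 perp 0.0 d [-0.454 -0.891] Falong 0.5 Fperp 2.9
[-0.002   0.0009] -0.02 -118.2
[-0.0039  0.0019] -0.04 -119.3
[-0.0058  0.003 ] -0.06 -120.4
[-0.0076  0.0041] -0.08 -121.6
[-0.0095  0.0052] -0.1 -122.7
[-0.0113  0.0064] -0.12 -123.9
s14_f
217  89   85   91   82   82   98* 105* 104* 103* 110* 115*  99*  81   81   82   83   82   78   75  111  165  186 
218 103  103   81   83   84   96  106* 103* 102* 105* 110* 106*  95*  81   80   81   82   84   82   80   75   99 
219  79  157  194  187  148   94   88   97* 103* 108* 111* 110* 114* 109*  95*  82   79   81   83   83   82   80 
220  75   80  149  183  179  176  184  148   98* 106* 108* 111* 110* 112* 113* 112*  96*  79   83   83   83   83 
221  80   70   67  147  183  171  179  138   87* 107* 110* 109* 111* 110* 109* 113* 104*  83   81   83   82   85 
222  86   76   81  114  163  190  200  149   92* 106* 110* 110* 109* 111* 111* 115* 107*  94   86
[... 233 characters left out ...]
6  132  170  179 
218 107  101   82   96  110  103  101* 104* 102* 106* 109*  99*  85   79   80   81   82   83   82   76   83  131 
219  83  152  191  184  146  104  101  100* 104* 108* 111* 113* 113* 103*  85   80   80   82   83   82   80   75 
220  72   93  149  174  172  182  148   98* 104* 106* 110* 109* 110* 112* 115* 103*  89   81   80   82   83   83 
221  75   76  153  184  171  180  146   98* 103* 110* 112* 110* 109* 111* 110* 115* 104*  82   80   84   82   83 
222  83   79  160  191  173  164  121   88* 102* 107* 109* 109* 109* 109* 111* 115* 106*  92   86   77   82   88 
223  81   75   80   74   91   97   73   76*  98* 106* 111* 113* 110*  99*  94*  91  103  130  116   84   82   76
```

View pics/s15.png

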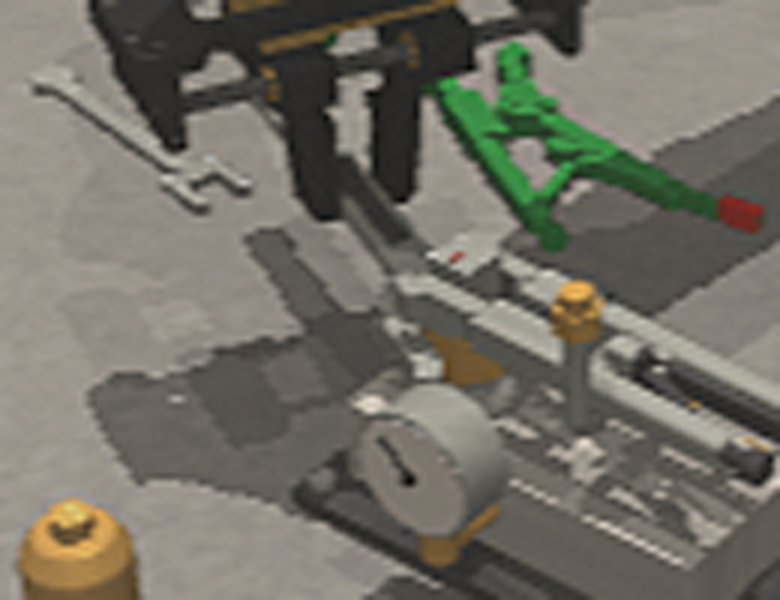

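>>> carry_out([
  [-0.002,0.0009,0],
  [-0.0039,0.0019,0],
  [-0.0039,0.0019,0],
], roll=[-0.02,-0.04,-0.04])

```text
clock: 17.05
tool_pos: [0.4839, -0.0994, 0.0867]
eef_rot: [0.863, 0.505, -0.001, 0.0]
contact_force: [3.0, -3.2, -3.9]
opening: 0.215
```

```bash
python3 - <<'E'
from h import *
s=st(); sp(s); arc(s,.02,6,.108)
shot('scene','s16',220,160,350,260,6); shot('top','t16',255,140,385,240,6)
E
```

```text
t 17.05 pos [ 0.4839 -0.0994  0.0867] tool y deg -29.31 tilt [-0.0006  0.0005] F [ 3.  -3.2 -3.9] M [-0.63 -0.69  0.27] op 18.9 q [ 0.18  0.82 -0.13  2.08  0.38  0.26 -0.78]
psi -119.31 s 0.1079 perp -0.0 d [-0.49  -0.872] Falong 1.3 Fperp 4.2
[-0.0019  0.001 ] -0.02 -120.5
[-0.0038  0.0021] -0.04 -121.6
[-0.0056  0.0032] -0.06 -122.7
[-0.0074  0.0044] -0.08 -123.9
[-0.0092  0.0056] -0.1 -125.0
[-0.011   0.0069] -0.12 -126.2
```

View pics/t16.png

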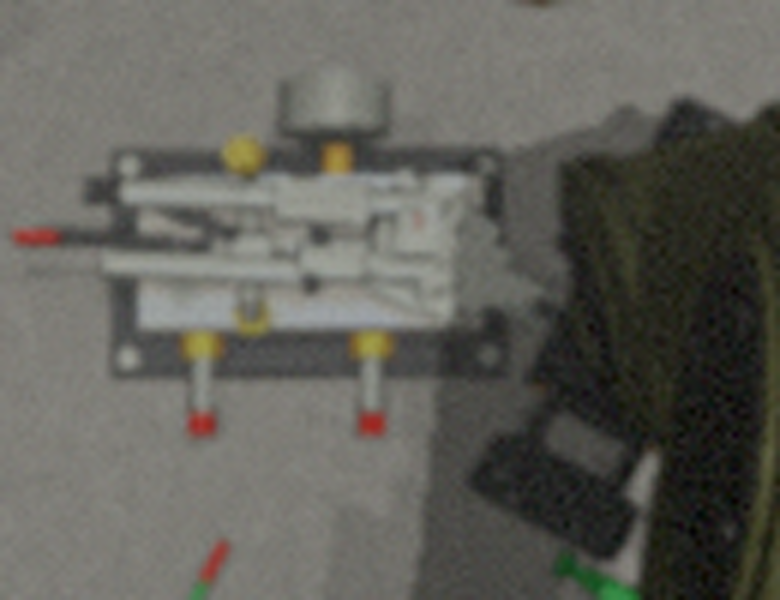

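>>> carry_out([
  [-0.0019,0.001,0],
  [-0.0038,0.0021,0],
  [-0.0038,0.0021,0],
], roll=[-0.02,-0.04,-0.04])

```text
clock: 17.4
tool_pos: [0.48, -0.0968, 0.0867]
eef_rot: [0.873, 0.488, -0.001, 0.0]
contact_force: [3.1, -2.1, -3.2]
opening: 0.219
```

```bash
python3 - <<'E'
from h import *
s=st(); sp(s); arc(s,.02,6,.108)
shot('scene','s17',220,160,350,260,6); shot('top','t17',255,140,385,240,6)
E
```

```text
t 17.4 pos [ 0.48   -0.0968  0.0867] tool y deg -31.61 tilt [-0.0006  0.0003] F [ 3.1 -2.1 -3.2] M [-0.44 -0.73  0.2 ] op 19.3 q [ 0.17  0.82 -0.11  2.1   0.36  0.24 -0.81]
psi -121.61 s 0.1077 perp -0.0003 d [-0.524 -0.852] Falong 0.1 Fperp 3.7
[-0.0017  0.0007] -0.02 -122.8
[-0.0035  0.0019] -0.04 -123.9
[-0.0053  0.0031] -0.06 -125.0
[-0.0071  0.0044] -0.08 -126.2
[-0.0088  0.0057] -0.1 -127.3
[-0.0105  0.007 ] -0.12 -128.5
```

View pics/t17.png

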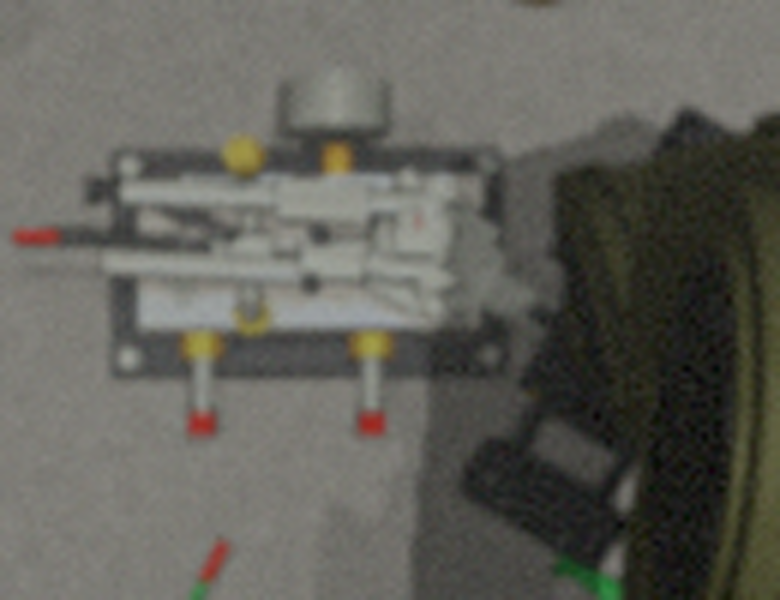

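View pics/s17.png

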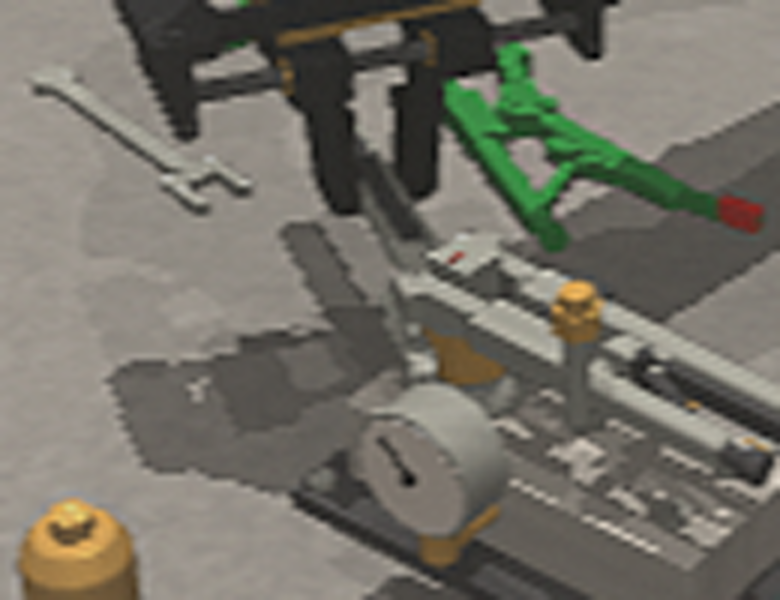

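```bash
python3 - <<'E'
from h import *
for n in('s15_f','s16_f','s17_f'):
    im=cv2.imread('pics/%s.png'%n).astype(int); print(n)
    for v in range(217,224): print(v,' '.join('%3d'%im[v,u,2]+('*' if im[v,u,2]-im[v,u,0]>25 else ' ') for u in range(287,309)))
p=snapshot('scene');C=cloud(p)
P=C[(C[...,0]>.44)&(C[...,0]<.57)&(C[...,1]>-.085)&(C[...,1]<-.028)&(C[...,2]>.06)&(C[...,2]<.08)]
for y in np.arange(-.085,-.028,.008):
    m=(P[:,1]>=y)&(P[:,1]<y+.008); print(y.round(3),m.sum(),P[m,0].min().round(4),P[m,0].max().round(4),np.median(P[m,2]).round(4)) if m.sum() else 0
E
```

```text
s15_f
217  90   84   90   82   75   93* 102* 104* 105* 111* 116* 103*  82   80   82   84   81   76   86  132  170  179 
218 107  101   82   96  110  103  101* 104* 102* 106* 109*  99*  85   79   80   81   82   83   82   76   83  131 
219  83  152  191  184  146  104  101  100* 104* 108* 111* 113* 113* 103*  85   80   80   82   83   82   80   75 
220  72   93  149  174  172  182  148   98* 104* 106* 110* 109* 110* 112* 115* 103*  89   81   80   82   83   83 
221  75   76  153  184  171  180  146   98* 103* 110* 112* 110* 109* 111* 110* 115* 104*  82   80   84   82   83 
222  83   79  160  191  173  164  121   88* 102* 107* 109* 109* 109* 109* 111* 115* 106*  92   86   77   82   88 
223  81   75   80   74   91   97   73   76*  98* 106* 111* 113* 110*  99*  94*  91  103  130  116   84   82   76 
s16_f
217  90   85   90   82   82   96* 103* 102* 106* 112* 105*  85   79   79   81   85   81   75   86  133  173  179 
218 106  101   82   99  109  100   97* 103* 103* 107* 110* 100*  85   80   79   80   83   83   80   76   85  135 
219  98  164  190  177  134   94  100* 103* 105* 108* 112* 113
[... 856 characters left out ...]
220  72  115  160  176  181  140   90* 103* 102* 110* 108* 111* 111* 113* 115* 105*  88   83   80   80   82   82 
221  77  125  168  182  187  141   84* 104* 105* 112* 109* 109* 111* 111* 110* 115* 103*  79   84   86   82   84 
222  83  115  124  111  112   86   82* 103* 104* 109* 110* 109* 109* 111* 109* 116* 101*  90   77   68   84   87 
223  76   79   86   73   96   93   70   80*  98* 107* 112* 112* 109*  99*  96*  84   97  131  113   78   75   74 
-0.085 42 0.4657 0.5057 0.0727
-0.077 20 0.4864 0.5115 0.0719
-0.069 20 0.4904 0.5135 0.0717
-0.061 21 0.4963 0.5197 0.0716
-0.053 15 0.4998 0.5397 0.0718
-0.045 8 0.5199 0.5459 0.0715
-0.037 11 0.5465 0.5548 0.0711
-0.029 1 0.5501 0.5501 0.073
```

```bash
python3 - <<'E'
from h import *
s=status.get_state(); q=s['eef_rot']; psi=2*np.arctan2(q[1],q[0])-np.pi; d=np.array([np.cos(psi),np.sin(psi)]); n=np.array([-d[1],d[0]]); O=s['tool_pos'][:2]-.107*d
print(np.degrees(psi),O)
def draw(name,tag,u0,v0,f,axis):
    p=snapshot(name); im=cv2.resize(p['img'][v0:v0+100,u0:u0+130,::-1],None,fx=f,fy=f,interpolation=cv2.INTER_CUBIC)
    def T(P,z): 
        return tuple(int(v) for v in ((proj(p,[*P,z])-[u0,v0]+.5)*f))
    W=lambda x,y:O+d*x/1000+n*y/1000
    poly=[(-19,16.25),(18,16.25),(18,-16.25),(-19,-16.25),(-19,-25),(18,-28),(42,-10),(90,-10),(90,10),(42,10),(18,28),(-19,25)]
    cv2.polylines(im,[np.array([T(W(*q),.073) for q in poly])],True,(0,0,255),1)
    for ang in(-2,58): pass
    hx=[np.array(axis)+.01732*np.array([np.cos(np.radians(a)),np.sin(np.radians(a))]) for a in range(28,388,60)]
    cv2.polylines(im,[np.array([T(h,.073) for h in hx])],True,(255,0,0),1)
    cv2.imwrite('pics/%s.png'%tag,im)
draw('top','dt',255,140,6,(.5352,-.0037)); draw('scene','ds',240,160,6,(.5378,-.0065))
E
```

```text
-121.52328433162654 [ 0.53608571 -0.00570021]
```

View pics/dt.png

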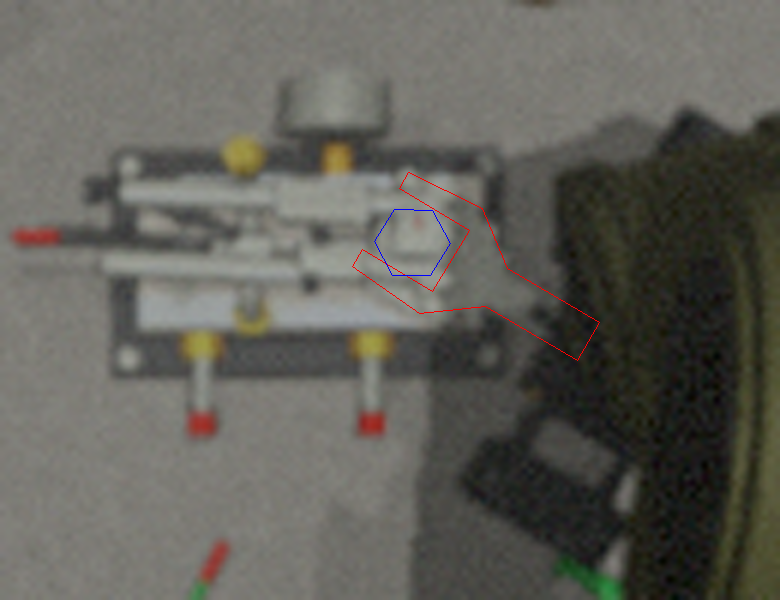

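View pics/ds.png

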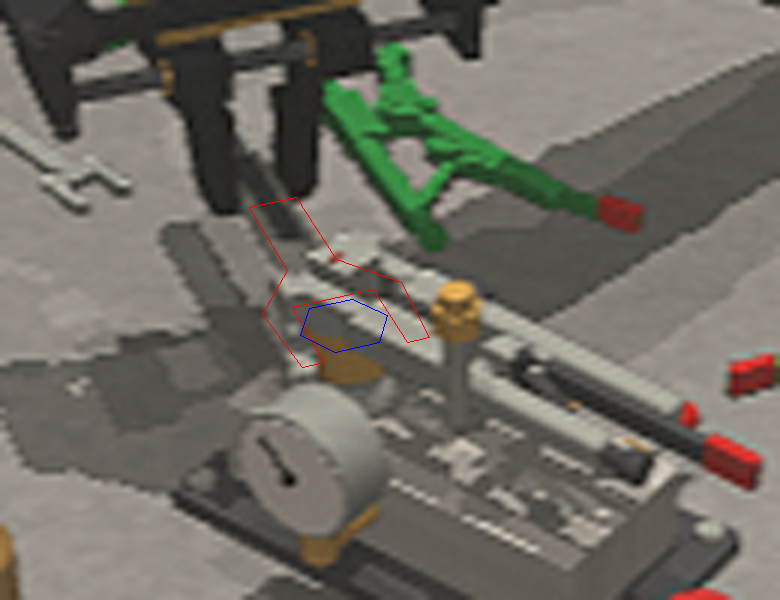

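```bash
python3 - <<'E'
from h import *
a=cv2.imread('pics/s17_f.png')[185:230,262:312]; cv2.imwrite('pics/z17.png',cv2.resize(a,None,fx=14,fy=13,interpolation=cv2.INTER_CUBIC))
E
```

```text
(no output)
```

View pics/z17.png

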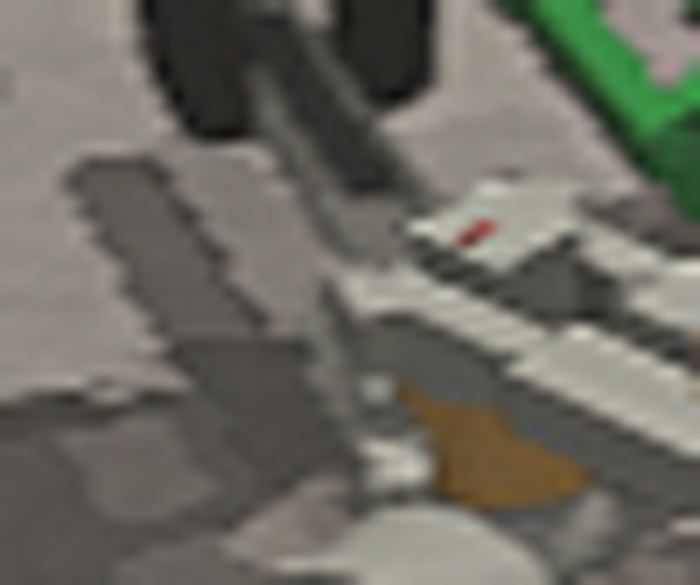

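```bash
python3 - <<'E'
from h import *
p=snapshot('scene')
f=lambda x,y: ray(p,(262+(x+.5)/14-.5,185+(y+.5)/13-.5),.073)[:2]
for a,b in(((300,50),(383,185)),((265,55),(345,190)),((335,55),(420,190)),((255,80),(330,235))):
    A1,B1=f(*a),f(*b); v=A1-B1; print(A1.round(4),B1.round(4),np.degrees(np.arctan2(v[1],v[0])))
E
```

```text
[ 0.4754 -0.1005] [ 0.5019 -0.0596] -122.9767818208645
[ 0.4804 -0.1043] [ 0.507  -0.0637] -123.2701042656608
[ 0.4731 -0.0944] [ 0.4994 -0.0536] -122.82756103972004
[ 0.488 -0.1  ] [ 0.5196 -0.0564] -125.90346968108402
```

>>> carry_out([
  [-0.0017,0.0009,0],
  [-0.0035,0.0019,0],
  [-0.0053,0.0031,0],
  [-0.0053,0.0031,0],
], roll=[-0.02,-0.04,-0.06,-0.06])

```text
clock: 18.03
tool_pos: [0.4748, -0.0932, 0.0867]
eef_rot: [0.887, 0.462, -0.0, 0.0]
contact_force: [3.8, -0.8, -3.3]
opening: 0.217
```

```bash
python3 - <<'E'
from h import *
s=st(); sp(s); arc(s,.02,6,.108)
shot('scene','s18',220,160,350,260,6); shot('top','t18',255,140,385,240,6)
for n in('s17_f','s18_f'):
    im=cv2.imread('pics/%s.png'%n).astype(int); print(n)
    for v in range(215,224): print(v,' '.join('%3d'%im[v,u,2]+('*' if im[v,u,2]-im[v,u,0]>25 else ' ') for u in range(287,309)))
E
```

```text
t 18.03 pos [ 0.4748 -0.0932  0.0867] tool y deg -35.01 tilt [-0.0004  0.    ] F [ 3.8 -0.8 -3.3] M [-0.19 -0.9   0.08] op 19.1 q [ 0.16  0.82 -0.1   2.11  0.33  0.22 -0.84]
psi -125.01 s 0.1075 perp -0.0003 d [-0.574 -0.819] Falong -1.5 Fperp 3.6
[-0.0018  0.0007] -0.02 -126.2
[-0.0035  0.002 ] -0.04 -127.3
[-0.0052  0.0033] -0.06 -128.5
[-0.0069  0.0047] -0.08 -129.6
[-0.0086  0.0061] -0.1 -130.7
[-0.0102  0.0075] -0.12 -131.9
s17_f
215  89  126  122   83   97*  94*  85   84   83   85   77   79   81   75   89  138  173  177  172  171  164  160 
216  89   76   79   80   95* 106* 107* 102* 100*  99*  89*  81   82   82   81   74   89  140  176  176  173  171 
217  89   83   90   82   81   97* 102* 102* 107* 113* 103*  86   79   79   82   83   82   76   88  141  176  177 
218 104  111   96   97  110  106* 102* 102* 103* 108* 110*  98*  85   80   81   81   81   84   79   74   87  141 
219 106  168  183  169  142   99   94* 104* 106* 109* 111* 111* 114* 104*  86   80   78   81   81   82   78   75 
220  72  115  160  176  181  140   90* 103* 102* 110* 108* 111* 111* 113* 115* 105*  88   8
[... 695 characters left out ...]
0  143  175  179 
218 118  112   92   92  134  129  100* 103* 104* 107* 109* 100*  86   80   80   80   82   81   79   73   88  144 
219  68  149  187  178  173  133  100* 102* 105* 110* 111* 111* 115* 101*  88   81   78   80   81   80   80   76 
220  73  142  178  175  152  114  101* 102* 104* 107* 110* 110* 111* 113* 114*  99*  83   85   81   85   82   82 
221 109  170  189  185  137   85* 100* 101* 107* 109* 110* 108* 109* 109* 111* 115*  96*  68   80   86   81   84 
222  85   81   79   90   77   79* 101* 101* 104* 108* 110* 110* 109* 111* 111* 116* 105*  90   79   70   83   86 
223  84   80   80   78   93   96   76   84*  97* 108* 114* 113* 107* 100*  94*  84   99  131  113   81   72   75
```

View pics/t18.png

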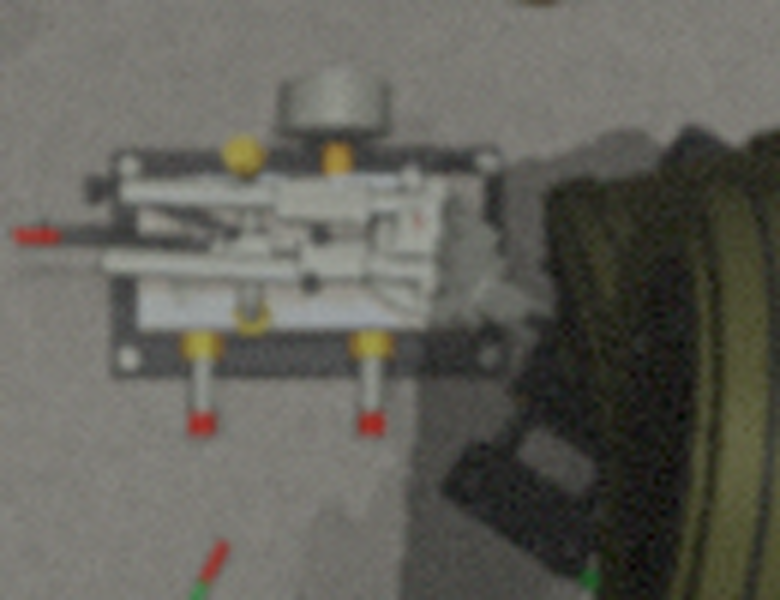

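View pics/s18.png

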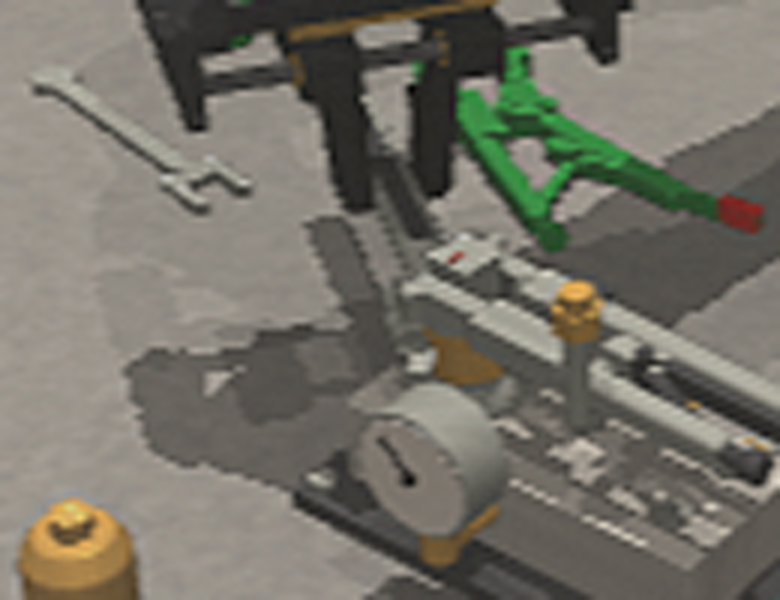

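>>> carry_out([
  [-0.003,-0.004,0],
  [-0.0075,-0.0105,0],
  [-0.012,-0.017,0],
  [-0.017,-0.0245,0],
  [-0.022,-0.031,0],
  [-0.026,-0.037,0],
  [-0.026,-0.037,0],
], roll=[0,0,0,0,0,0,0])

```text
clock: 18.72
tool_pos: [0.4463, -0.1292, 0.0864]
eef_rot: [0.887, 0.463, -0.003, -0.002]
contact_force: [-1.6, -0.2, -2.4]
opening: 0.216
```

```bash
python3 - <<'E'
from h import *
s=st(); sp(s)
shot('scene','s19',220,160,350,260,6); shot('top','t19',255,140,385,240,6)
for n in('s18_f','s19_f'):
    im=cv2.imread('pics/%s.png'%n).astype(int); print(n)
    for v in range(215,224): print(v,' '.join('%3d'%im[v,u,2]+('*' if im[v,u,2]-im[v,u,0]>25 else ' ') for u in range(287,309)))
E
```

```text
t 18.72 pos [ 0.4463 -0.1292  0.0864] tool y deg -34.89 tilt [-0.0026 -0.0019] F [-1.6 -0.2 -2.4] M [-0.15  0.15  0.02] op 19.0 q [ 0.24  0.81 -0.09  2.17  0.37  0.18 -0.8 ]
psi -124.89 s 0.1533 perp -0.0033 d [-0.572 -0.82 ] Falong 1.1 Fperp -1.2
s18_f
215  92   80   79   89*  98*  92*  86   85   83   82   77   78   81   77   89  141  175  177  173  170  163  161 
216  80   80   80   81   95* 105* 106* 103* 102* 102*  90*  81   83   83   81   76   89  142  175  175  173  171 
217  91   85   92   81   75   89* 101* 102* 106* 112* 105*  88   78   82   81   83   80   76   90  143  175  179 
218 118  112   92   92  134  129  100* 103* 104* 107* 109* 100*  86   80   80   80   82   81   79   73   88  144 
219  68  149  187  178  173  133  100* 102* 105* 110* 111* 111* 115* 101*  88   81   78   80   81   80   80   76 
220  73  142  178  175  152  114  101* 102* 104* 107* 110* 110* 111* 113* 114*  99*  83   85   81   85   82   82 
221 109  170  189  185  137   85* 100* 101* 107* 109* 110* 108* 109* 109* 111* 115*  96*  68   80   86   81   84 
222  85   81   79   90   77   79* 101* 101* 104*
[... 510 characters left out ...]
6  139  174  177 
218  87  108  132  117  100* 105* 104* 103* 104* 106* 109*  99*  86   81   79   80   84   82   79   74   82  133 
219 125  156  121   92  103* 104* 104* 102* 103* 107* 110* 112* 113* 102*  86   82   79   81   82   81   79   77 
220 134  125  100   98  103* 104* 103* 104* 104* 107* 108* 108* 111* 110* 114* 103*  90   82   81   81   83   81 
221 168  111   92   83  100* 104* 103* 104* 105* 108* 110* 110* 110* 109* 109* 114* 104*  83   82   86   80   81 
222 158  113   93   72   79   88*  99* 102* 102* 106* 109* 108* 109* 109* 111* 114* 107*  93   85   76   81   85 
223 145   90   81   73   98   98   78   82*  96* 107* 110* 112* 108*  99*  90*  87  102  129  112   79   78   86
```

View pics/t19.png

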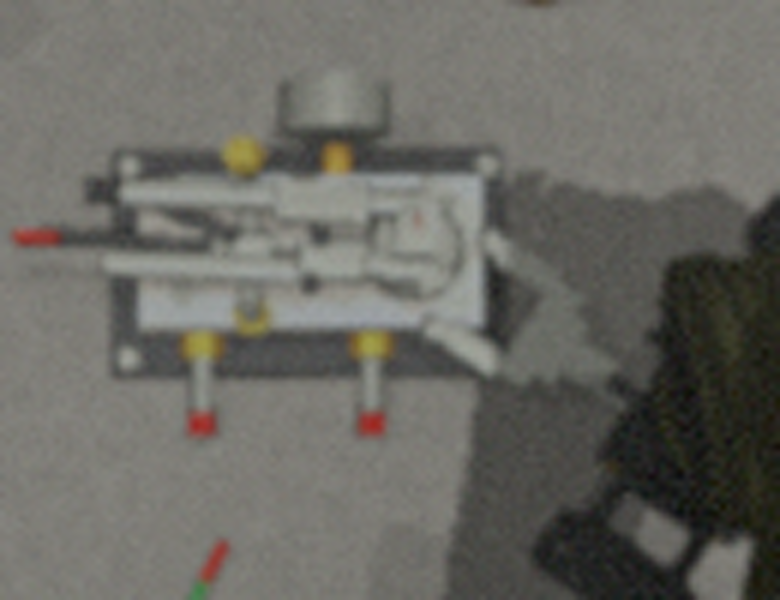

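View pics/s19.png

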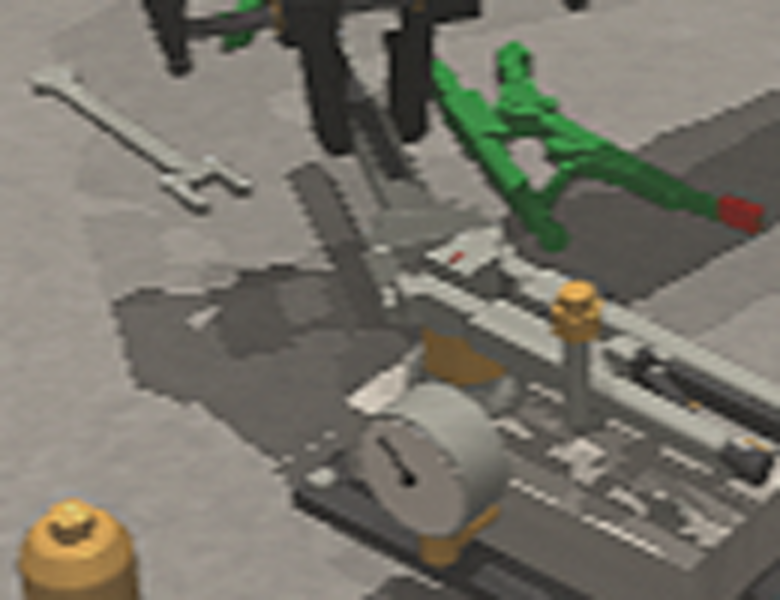

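```bash
python3 - <<'E'
from h import *
s=st(); q=s['eef_rot']; psi=2*np.arctan2(q[1],q[0])-np.pi; d=np.array([np.cos(psi),np.sin(psi)]); n=np.array([-d[1],d[0]]); T=s['tool_pos'][:2]
for nm in('top','scene'):
    C=cloud(snapshot(nm)); P=C[(C[...,2]>.058)&(C[...,2]<.085)]; a=(P[:,:2]-T)@d*1000; l=(P[:,:2]-T)@n*1000
    m=(a<-20)&(a>-140)&(abs(l)<32); P=P[m];a=a[m];l=l[m]
    m=P[:,2]>.066
    c,_,_,_=np.linalg.lstsq(np.c_[a[m],l[m],np.ones(m.sum())],P[m,2]*1000,rcond=None); print(nm,m.sum(),c)
    for lo in range(-140,-20,8):
        k=m&(a>=lo)&(a<lo+8)
        if k.sum()>1: print(lo+4,k.sum(),np.percentile(l[k],[0,10,50,90,100]).round(1),np.median(P[k,2]*1000).round(1), 'inner',(l[k&(l>5)].min() if (k&(l>5)).any() else 0),(l[k&(l<-5)].max() if (k&(l<-5)).any() else 0))
E
```

```text
t 18.82 pos [ 0.446  -0.1307  0.0863] tool y deg -35.05 tilt [-0.003  -0.0011] F [-0.6 -0.5 -2.9] M [-0.13 -0.04  0.02] op 19.3 q [ 0.24  0.81 -0.09  2.17  0.37  0.18 -0.8 ]
top 375 [ 5.88939499e-03 -2.91310790e-03  7.27592087e+01]
-136 5 [-18.8 -11.5   1.2   6.6   8.8] 81.2 inner 8.84910083706757 -18.784711832407933
-128 17 [-31.2 -28.2  17.1  23.6  25.6] 71.9 inner 17.13573923929107 -22.21785511957708
-120 24 [-29.8 -27.2  -1.9  23.9  25.7] 70.9 inner 14.985307954319328 -18.765669519930626
-112 25 [-28.9 -26.4  15.1  23.8  26.9] 71.8 inner 15.1452027710523 -18.025563224070293
-104 29 [-29.5 -27.6  15.   24.3  26.2] 71.9 inner 15.00422801751892 -18.369460106406496
-96 31 [-29.5 -26.7  -0.7  22.6  25.9] 71.5 inner 8.987808320546785 -7.30554851458969
-88 54 [-25.5 -20.8  -1.   17.9  23.4] 72.0 inner 5.358924942964769 -5.59019934806573
-80 52 [-26.  -21.2  -2.2  18.   22.7] 72.2 inner 5.371517091995633 -5.304440292095696
-72 37 [-18.3 -14.9  -2.2  12.   15.2] 72.0 inner 5.158640688730216 -5.570552367635538
-64 23 [-10.2  -9.2  -0.6   7.7   9.9] 72.1 inner 5.335722460823051 -5.450273751
[... 820 characters left out ...]
207857522 -5.358792513452398
-80 43 [-21.  -15.6   4.1  23.3  26.9] 70.9 inner 6.734470317249653 -6.659694771268414
-72 28 [-22.   -9.7   5.   16.8  19.4] 71.3 inner 5.707458760642774 -6.030155716307011
-64 21 [-14.  -10.1   0.8  12.1  18.1] 71.2 inner 7.064059134750997 -6.797839481344195
-56 15 [-6.3 -3.9  3.2 10.5 12.5] 71.3 inner 5.578569886380743 -6.321835552450492
-48 16 [-6.1 -4.1  4.4 11.6 12.6] 71.7 inner 5.469423218839401 -6.089672897581964
-40 14 [-6.3 -3.1  4.  10.7 12.3] 71.8 inner 6.144347177660411 -6.2690019033735505
-32 16 [-5.5 -4.7  3.9 11.9 12.7] 71.9 inner 5.828798960285784 -5.381560822472528
-24 16 [-5.9 -3.8  3.6 12.2 12.9] 72.3 inner 6.116011874250734 -5.877934934656473
```

>>> carry_out([
  [0.004,-0.013,0],
  [0.017,-0.023,0],
  [0.034,-0.031,0],
  [0.049,-0.036,0],
  [0.063,-0.038,0],
  [0.0763,-0.039,0],
  [0.0763,-0.039,0],
], roll=[0.05,0.14,0.24,0.34,0.44,0.524,0.524])

```text
clock: 19.5
tool_pos: [0.5256, -0.1707, 0.0862]
eef_rot: [0.737, 0.676, -0.001, 0.001]
contact_force: [0.3, 0.8, -2.6]
opening: 0.213
```

```bash
python3 - <<'E'
from h import *
s=st(); sp(s)
q=s['eef_rot']; psi=2*np.arctan2(q[1],q[0])-np.pi; d=np.array([np.cos(psi),np.sin(psi)]); n=np.array([-d[1],d[0]]); T=s['tool_pos'][:2]
p=shot('scene','s20',220,160,350,260,6); t=shot('top','t20',255,140,385,240,6)
for c in(t,p):
    C=cloud(c); P=C[(C[...,2]>.066)&(C[...,2]<.078)]; a=(P[:,:2]-T)@d*1000; l=(P[:,:2]-T)@n*1000
    m=(a<-20)&(a>-140)&(abs(l)<32); a=a[m];l=l[m]
    k=abs(l)<10; print('throat',np.sort(a[k])[:8].round(1)); 
    for sg in(1,-1): k=(sg*l>14); print('tip',np.sort(a[k])[:6].round(1))
    k=(a<-97)&(a>-118); print('in',np.sort(l[k&(l>0)])[:5].round(1),np.sort(-l[k&(l<0)])[:5].round(1))
    k=(a>-75)&(a<-30)&(abs(l)<14); f=np.polyfit(a[k],l[k],1); print('slope deg',np.degrees(f[0]),f[1]-50*f[0])
E
```

```text
t 19.5 pos [ 0.5256 -0.1707  0.0862] tool y deg -5.01 tilt [-0.001  0.001] F [ 0.3  0.8 -2.6] M [-0.08 -0.11 -0.03] op 18.8 q [ 0.41  0.87 -0.31  1.91  0.57  0.45 -0.4 ]
psi -95.01 s 0.1657 perp 0.0034 d [-0.087 -0.996] Falong -0.8 Fperp 0.3
throat [-92.2 -92.2 -92.  -92.  -91.6 -91.3 -91.2 -89.5]
tip [-131.3 -129.1 -128.4 -128.2 -126.4 -126.1]
tip [-131.  -130.7 -128.2 -128.2 -128.  -125.7]
in [14.2 14.3 14.4 15.  15.6] [19.1 19.9 19.9 19.9 20.1]
slope deg -1.7496809237995026 -1.265143659959062
throat [-90.7 -90.3 -89.1 -89.  -88.7 -88.3 -88.1 -87.1]
tip [-127.3 -127.  -126.8 -126.8 -125.5 -125.2]
tip [-123.4 -123.1 -122.5 -120.9 -120.  -119.3]
in [17.5 18.  19.2 19.7 19.9] [14.9 14.9 14.9 15.3 15.4]
slope deg 5.949165212150563 3.0892808261048366
```

View pics/t20.png

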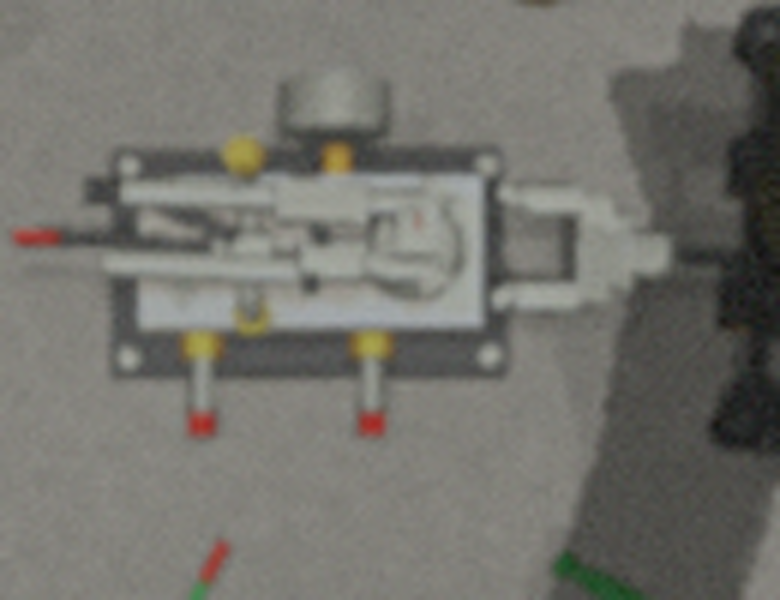

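View pics/s20.png

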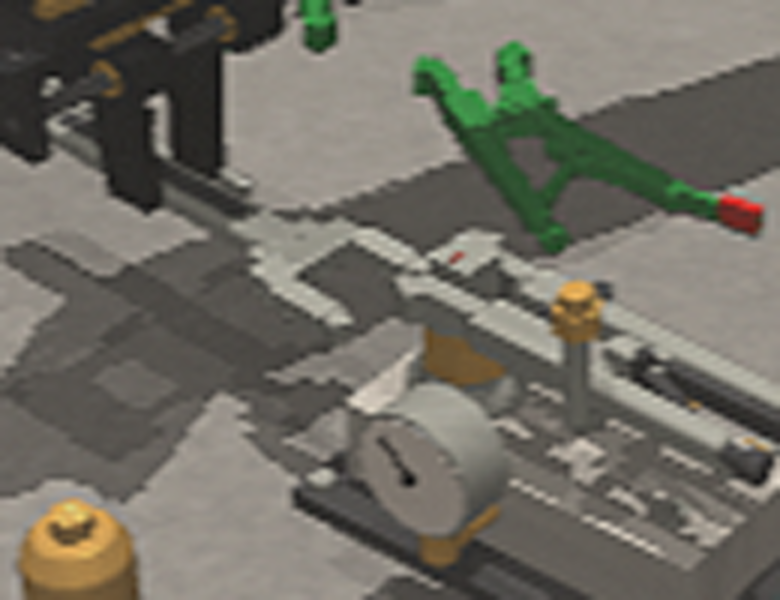

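>>> carry_out([
  [-0.001,0.008,0.0005],
  [-0.0012,0.017,0.0005],
  [-0.0005,0.025,0.0005],
  [0.0002,0.033,0.0005],
  [0.0008,0.039,0.0005],
  [0.0013,0.044,0.0005],
  [0.0013,0.044,0.0005],
], roll=[0,0,0,0,0,0,0])

```text
clock: 20.18
tool_pos: [0.5241, -0.1239, 0.0866]
eef_rot: [0.738, 0.675, -0.002, -0.001]
contact_force: [-0.2, 0.8, -2.5]
opening: 0.214
```

```bash
python3 - <<'E'
from h import *
s=st(); sp(s)
shot('top','t21',255,140,385,240,6)
E
```

```text
t 20.18 pos [ 0.5241 -0.1239  0.0866] tool y deg -5.08 tilt [-0.002  -0.0008] F [-0.2  0.8 -2.5] M [-0.05 -0.12  0.02] op 18.8 q [ 0.31  0.86 -0.28  1.94  0.55  0.42 -0.48]
psi -95.08 s 0.1193 perp -0.0021 d [-0.089 -0.996] Falong -0.8 Fperp -0.3
```

View pics/t21.png

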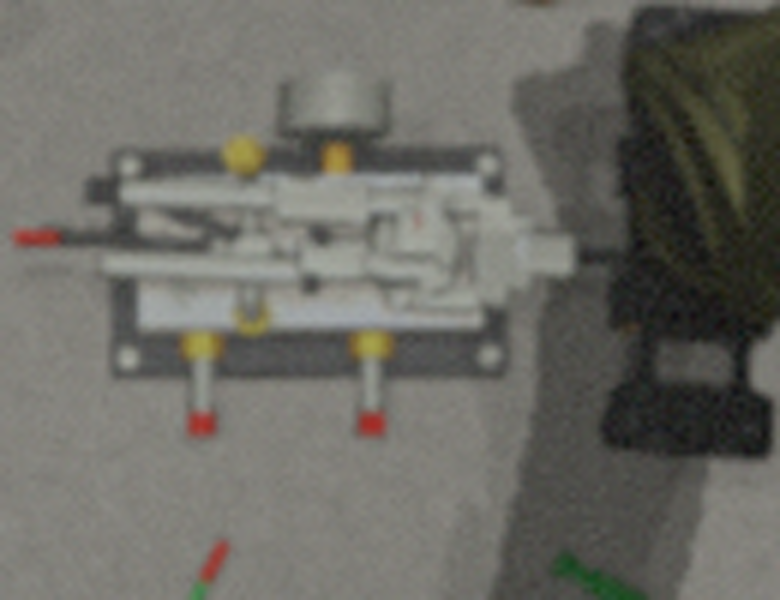

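>>> carry_out([
  [0.0015,0.004,0],
  [0.0025,0.009,0],
  [0.0028,0.01,0],
  [0.0028,0.01,0],
], roll=[0,0,0,0])

```text
clock: 20.57
tool_pos: [0.5268, -0.1142, 0.0865]
eef_rot: [0.738, 0.675, -0.002, -0.001]
contact_force: [0.1, -1.4, -3.2]
opening: 0.212
```

```bash
python3 - <<'E'
from h import *
s=st(); sp(s); arc(s,.03,8,.110)
shot('top','t22',255,140,385,240,6); shot('scene','s22',220,160,350,260,6)
E
```

```text
t 20.57 pos [ 0.5268 -0.1142  0.0865] tool y deg -5.07 tilt [-0.0022 -0.0009] F [ 0.1 -1.4 -3.2] M [-0.11 -0.11 -0.02] op 18.6 q [ 0.29  0.86 -0.28  1.94  0.55  0.42 -0.49]
psi -95.07 s 0.1093 perp -0.0002 d [-0.088 -0.996] Falong 1.4 Fperp 0.2
[-0.0031 -0.0004] -0.03 -96.8
[-0.0064  0.0001] -0.06 -98.5
[-0.0097  0.0006] -0.09 -100.2
[-0.0129  0.0012] -0.12 -101.9
[-0.0161  0.002 ] -0.15 -103.7
[-0.0193  0.0028] -0.18 -105.4
[-0.0225  0.0037] -0.21 -107.1
[-0.0256  0.0047] -0.24 -108.8
```

View pics/s22.png

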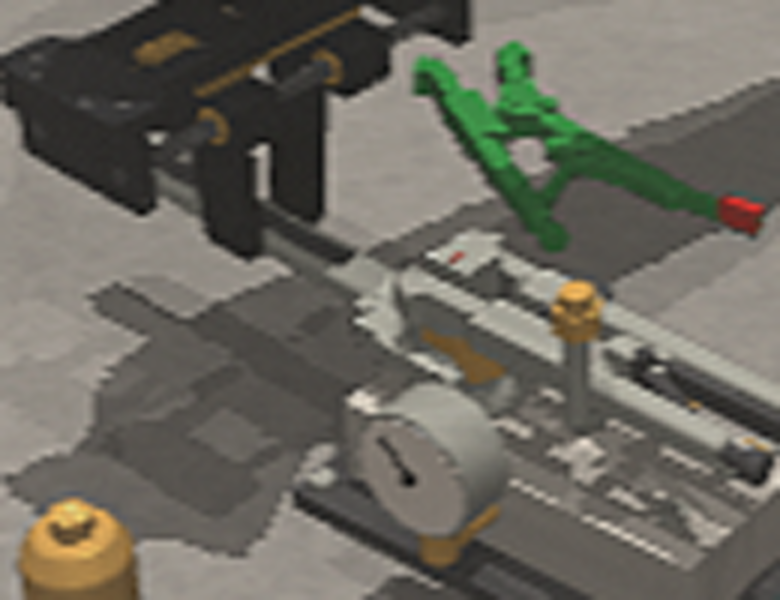

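>>> carry_out([
  [-0.0031,-0.0003,0],
  [-0.0064,0.0001,0],
  [-0.0097,0.0006,0],
], roll=[-0.03,-0.06,-0.09])

```text
clock: 20.92
tool_pos: [0.5162, -0.1145, 0.0865]
eef_rot: [0.769, 0.64, -0.003, -0.001]
contact_force: [0.4, -0.3, -3.2]
opening: 0.219
```

```bash
cat >> h.py <<'E'
def tq():
    s=st(); sp(s); v=s['tool_pos'][:2]-A; F=s['contact_force']; print('torque about axis',round(s['moment'][2]+v[0]*F[1]-v[1]*F[0],2)); return s
E
python3 - <<'E'
from h import *
s=tq(); arc(s,.03,4,.110)
E
```

```text
t 20.92 pos [ 0.5162 -0.1145  0.0865] tool y deg -10.48 tilt [-0.0026 -0.001 ] F [ 0.4 -0.3 -3.2] M [-0.11 -0.01 -0.01] op 19.2 q [ 0.28  0.85 -0.25  1.97  0.52  0.39 -0.56]
psi -100.48 s 0.1111 perp -0.0003 d [-0.182 -0.983] Falong 0.3 Fperp 0.5
torque about axis 0.04
[-0.0028  0.0017] -0.03 -102.2
[-0.006   0.0024] -0.06 -103.9
[-0.0092  0.0033] -0.09 -105.6
[-0.0123  0.0042] -0.12 -107.4
```

>>> carry_out([
  [-0.003,0.0015,0],
  [-0.006,0.0024,0],
  [-0.006,0.0024,0],
], roll=[-0.03,-0.06,-0.06])

```text
clock: 21.17
tool_pos: [0.5092, -0.112, 0.0865]
eef_rot: [0.788, 0.615, -0.003, -0.001]
contact_force: [0.4, -0.6, -2.9]
opening: 0.22
```

```bash
python3 - <<'E'
from h import *
s=tq(); arc(s,.03,4,.110)
E
```

```text
t 21.17 pos [ 0.5092 -0.112   0.0865] tool y deg -14.03 tilt [-0.0031 -0.0014] F [ 0.4 -0.6 -2.9] M [-0.13 -0.07  0.02] op 19.4 q [ 0.26  0.84 -0.23  2.    0.5   0.36 -0.61]
psi -104.03 s 0.1102 perp -0.0008 d [-0.242 -0.97 ] Falong 0.5 Fperp 0.5
torque about axis 0.08
[-0.0024  0.0008] -0.03 -105.8
[-0.0055  0.0018] -0.06 -107.5
[-0.0087  0.0028] -0.09 -109.2
[-0.0118  0.0039] -0.12 -110.9
```

>>> carry_out([
  [-0.003,0.0008,0],
  [-0.0055,0.0016,0],
  [-0.0055,0.0016,0],
], roll=[-0.03,-0.06,-0.06])

```text
clock: 21.42
tool_pos: [0.5033, -0.1101, 0.0865]
eef_rot: [0.807, 0.591, -0.003, -0.002]
contact_force: [0.4, -0.2, -2.4]
opening: 0.215
```

```bash
python3 - <<'E'
from h import *
s=tq(); arc(s,.03,4,.110)
E
```

```text
t 21.42 pos [ 0.5033 -0.1101  0.0865] tool y deg -17.56 tilt [-0.0032 -0.0015] F [ 0.4 -0.2 -2.4] M [-0.08 -0.08  0.09] op 18.9 q [ 0.25  0.84 -0.21  2.01  0.48  0.34 -0.65]
psi -107.56 s 0.11 perp -0.0002 d [-0.302 -0.953] Falong 0.1 Fperp 0.4
torque about axis 0.14
[-0.0029  0.001 ] -0.03 -109.3
[-0.006   0.0021] -0.06 -111.0
[-0.0091  0.0033] -0.09 -112.7
[-0.0121  0.0047] -0.12 -114.4
```

>>> carry_out([
  [-0.003,0.001,0],
  [-0.006,0.0021,0],
  [-0.006,0.0021,0],
], roll=[-0.03,-0.06,-0.06])

```text
clock: 21.67
tool_pos: [0.4976, -0.1075, 0.0867]
eef_rot: [0.824, 0.566, -0.003, -0.001]
contact_force: [1.2, 0.3, -3.1]
opening: 0.214
```

```bash
python3 - <<'E'
from h import *
s=tq(); arc(s,.03,4,.110)
p=shot('scene','s23',262,185,312,230,14)
def edge(n):
    im=cv2.imread('pics/%s.png'%n).astype(int); print(n)
    for v in range(216,224): print(v,' '.join('%3d'%im[v,u,2]+('*' if im[v,u,2]-im[v,u,0]>25 else ' ') for u in range(287,309)))
edge('s23_f')
E
```

```text
t 21.67 pos [ 0.4976 -0.1075  0.0867] tool y deg -21.07 tilt [-0.0025 -0.0015] F [ 1.2  0.3 -3.1] M [-0.07 -0.32  0.16] op 18.8 q [ 0.23  0.83 -0.19  2.03  0.46  0.32 -0.7 ]
psi -111.07 s 0.1094 perp 0.0002 d [-0.36  -0.933] Falong -0.7 Fperp 1.0
torque about axis 0.26
[-0.0035  0.0008] -0.03 -112.8
[-0.0065  0.0021] -0.06 -114.5
[-0.0095  0.0035] -0.09 -116.2
[-0.0124  0.005 ] -0.12 -117.9
s23_f
216  86   76   77   89  100* 106* 107* 103* 102* 102*  90*  80   84   82   82   77   86  135  172  178  173  172 
217 104   90   77   78   85   98* 103* 105* 105* 112* 104*  86   79   81   83   84   83   77   88  134  173  179 
218 111  105   86   87   86   95  102* 104* 103* 106* 112* 101*  87   81   78   82   82   84   82   77   81  132 
219  90  125  124  157  150   92   79   90* 103* 109* 111* 111* 115* 102*  86   80   79   81   82   82   79   78 
220  75  106  145  168  177  177  156  117* 101* 107* 111* 111* 111* 112* 115* 103*  89   81   82   82   84   82 
221  79   73   64  141  180  173  181  145  101* 109* 110* 109* 112* 110* 112* 115* 105*  81   82   85   81   82 
222  89   75   70  153  192  194  203  152   88* 108* 112* 109* 109* 108* 112* 116* 107*  93   87   77   82   86 
223  85   70   65   64   86   91   73   72   90* 105* 112* 113* 108* 101*  89   87  104  130  113   79   83   77
```

View pics/s23.png

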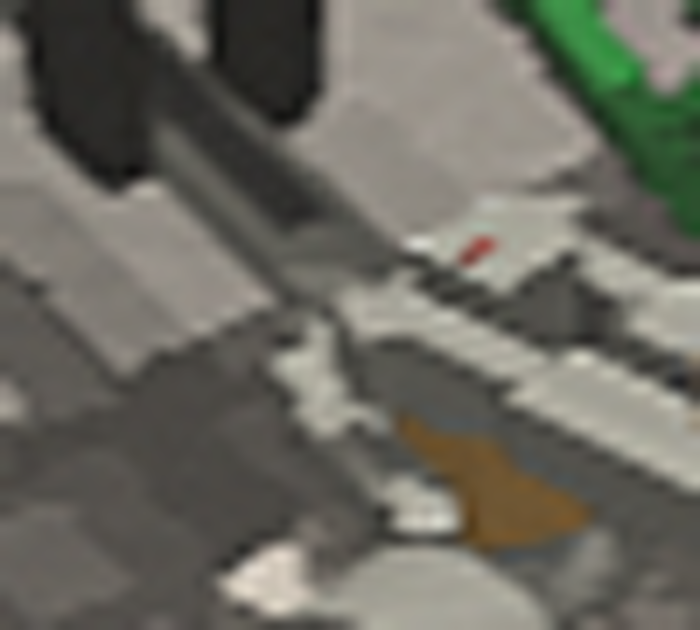

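```bash
python3 - <<'E'
from h import *
p=snapshot('scene')
f=lambda x,y: ray(p,(262+(x+.5)/14-.5,185+(y+.5)/14-.5),.073)[:2]
for a,b in(((165,95),(280,225)),((235,100),(330,200)),((150,130),(285,290))):
    A1,B1=f(*a),f(*b); v=A1-B1; print(A1.round(4),B1.round(4),np.degrees(np.arctan2(v[1],v[0])))
s=status.get_state(); q=s['eef_rot']; psi=2*np.arctan2(q[1],q[0])-np.pi; d=np.array([np.cos(psi),np.sin(psi)]); n=np.array([-d[1],d[0]]); T=s['tool_pos'][:2]
C=cloud(p); m=(C[...,2]>.066)&(C[...,2]<.078); a=(C[...,:2]-T)@d*1000; l=(C[...,:2]-T)@n*1000
for lo in range(-75,-15,5):
    k=m&(a>=lo)&(a<lo+5)&(abs(l)<20); print(lo,k.sum(),l[k].min().round(1) if k.any() else '',l[k].max().round(1) if k.any() else '')
E
```

```text
[ 0.4995 -0.1106] [ 0.5182 -0.0685] -113.93003427426305
[ 0.4935 -0.0999] [ 0.5074 -0.0666] -112.7916269575704
[ 0.5094 -0.1053] [ 0.5323 -0.0554] -114.63167435833314
-75 3 15.7 18.7
-70 6 -2.0 17.6
-65 10 -5.9 15.3
-60 11 -8.8 11.6
-55 15 -4.6 11.5
-50 11 -5.7 11.1
-45 13 -4.6 10.8
-40 10 -6.4 11.7
-35 12 -5.9 11.8
-30 10 -3.8 11.0
-25 10 -6.7 10.9
-20 12 -3.5 11.4
```

>>> carry_out([
  [-0.0032,0.001,0],
  [-0.0064,0.0022,0],
  [-0.0064,0.0022,0],
], roll=[-0.03,-0.06,-0.06])

```text
clock: 22.02
tool_pos: [0.4918, -0.1046, 0.0868]
eef_rot: [0.841, 0.541, -0.002, -0.001]
contact_force: [2.7, 1.1, -2.8]
opening: 0.218
```

```bash
python3 - <<'E'
from h import *
s=tq(); arc(s,.03,4,.110)
p=shot('scene','s24',262,185,312,230,14); shot('top','t24',255,140,385,240,6)
C=cloud(p)
def edge(n):
    im=cv2.imread('pics/%s.png'%n).astype(int); print(n)
    for v in range(216,224): print(v,' '.join('%3d'%im[v,u,2]+('*' if im[v,u,2]-im[v,u,0]>25 else ' ') for u in range(287,309)))
edge('s24_f')
E
```

```text
t 22.02 pos [ 0.4918 -0.1046  0.0868] tool y deg -24.49 tilt [-0.0017 -0.0015] F [ 2.7  1.1 -2.8] M [ 0.18 -0.65  0.13] op 19.2 q [ 0.22  0.83 -0.17  2.05  0.43  0.3  -0.74]
psi -114.49 s 0.109 perp 0.0003 d [-0.415 -0.91 ] Falong -2.1 Fperp 2.0
torque about axis 0.35
[-0.0037  0.0007] -0.03 -116.2
[-0.0066  0.0022] -0.06 -117.9
[-0.0095  0.0037] -0.09 -119.6
[-0.0124  0.0054] -0.12 -121.4
s24_f
216  87   77   76   81   97* 105* 105* 103* 101* 101*  88   81   84   84   81   75   89  139  173  178  175  170 
217 104   89   78   78   84   98* 103* 102* 107* 112* 104*  87   79   82   82   84   81   75   87  134  171  180 
218 110  104   87   87   85   93  102* 103* 104* 107* 111* 100*  86   81   77   81   82   84   80   74   87  133 
219  91  107  109  157  142   92  104  101* 104* 109* 111* 113* 113* 102*  87   81   78   79   84   80   79   74 
220  74  133  171  174  178  178  138   93* 103* 108* 111* 110* 113* 111* 114* 102*  89   82   80   81   85   81 
221  76   75   95  150  174  175  142  102* 104* 110* 109* 110* 112* 113* 109* 116* 102*  78   81   84   82   83 
222  84   78   86  151  194  196  168  119* 100* 106* 110* 109* 109* 109* 111* 115* 102*  90   85   79   83   86 
223  83   93   82   63   88   93   73   77   95* 105* 112* 113* 110* 100*  95*  83   97  131  113   78   82   77
```

View pics/t24.png

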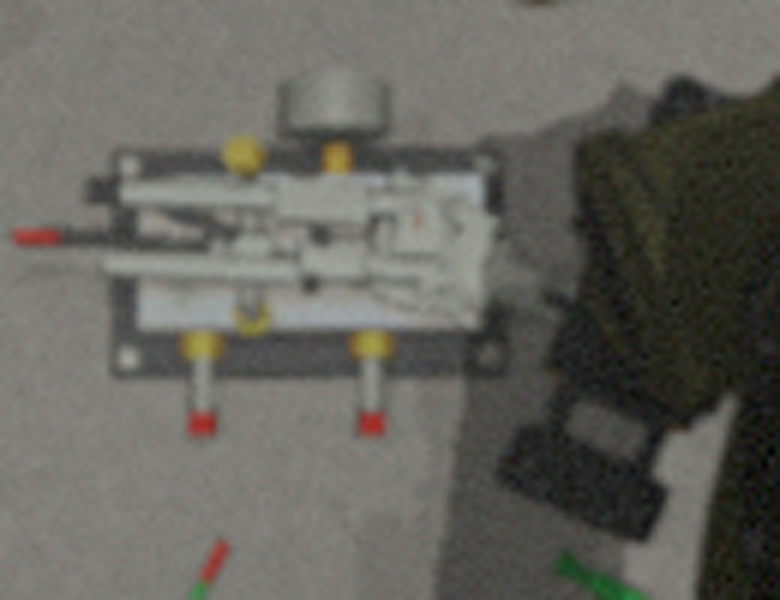

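```bash
python3 - <<'E'
from h import *
s=status.get_state(); q=s['eef_rot']; psi=2*np.arctan2(q[1],q[0])-np.pi; d=np.array([np.cos(psi),np.sin(psi)]); n=np.array([-d[1],d[0]]); T=s['tool_pos'][:2]
for nm in('top','scene'):
    C=cloud(snapshot(nm)).reshape(-1,3); a=(C[:,:2]-T)@d*1000; l=(C[:,:2]-T)@n*1000; z=C[:,2]*1000
    m=(abs(l)<32)&(a>-140)&(a<-15)&(z>52)&(z<83)
    print(nm)
    for lo in range(-135,-15,10):
        print(lo,[ (int((k:=m&(a>=lo)&(a<lo+10)&(l>=L)&(l<L+5)).sum()), np.median(z[k]).round(0) if k.sum() else 0) for L in range(-30,30,5)])
E
```

```text
top
-135 [(0, 0), (0, 0), (0, 0), (1, np.float64(54.0)), (4, np.float64(56.0)), (1, np.float64(55.0)), (2, np.float64(68.0)), (0, 0), (0, 0), (4, np.float64(71.0)), (4, np.float64(70.0)), (1, np.float64(74.0))]
-125 [(6, np.float64(73.0)), (2, np.float64(72.0)), (0, 0), (2, np.float64(81.0)), (1, np.float64(83.0)), (1, np.float64(79.0)), (2, np.float64(82.0)), (0, 0), (0, 0), (1, np.float64(71.0)), (6, np.float64(73.0)), (0, 0)]
-115 [(7, np.float64(73.0)), (5, np.float64(72.0)), (0, 0), (0, 0), (0, 0), (0, 0), (0, 0), (0, 0), (0, 0), (0, 0), (0, 0), (0, 0)]
-105 [(6, np.float64(73.0)), (4, np.float64(71.0)), (0, 0), (0, 0), (0, 0), (1, np.float64(83.0)), (2, np.float64(82.0)), (4, np.float64(82.0)), (1, np.float64(55.0)), (5, np.float64(70.0)), (4, np.float64(71.0)), (1, np.float64(72.0))]
-95 [(4, np.float64(71.0)), (5, np.float64(71.0)), (4, np.float64(74.0)), (2, np.float64(74.0)), (5, np.float64(71.0)), (7, np.float64(74.0)), (5, np.float64(71.0)), (6, np.float64(74.0)), (5, np.float64(72.0)), (9, np.float64(72.0)), (5, np.float64(73.0)), (1, np.float64(69.0))]
-85 [(2, np.float
[... 2612 characters left out ...]
 [(0, 0), (0, 0), (0, 0), (0, 0), (2, np.float64(72.0)), (5, np.float64(72.0)), (6, np.float64(72.0)), (6, np.float64(72.0)), (4, np.float64(67.0)), (0, 0), (0, 0), (0, 0)]
-45 [(0, 0), (0, 0), (0, 0), (0, 0), (2, np.float64(72.0)), (6, np.float64(73.0)), (5, np.float64(73.0)), (5, np.float64(73.0)), (7, np.float64(69.0)), (0, 0), (0, 0), (0, 0)]
-35 [(0, 0), (0, 0), (0, 0), (0, 0), (1, np.float64(74.0)), (4, np.float64(72.0)), (6, np.float64(74.0)), (6, np.float64(71.0)), (6, np.float64(71.0)), (0, 0), (0, 0), (0, 0)]
-25 [(0, 0), (0, 0), (0, 0), (0, 0), (2, np.float64(72.0)), (3, np.float64(73.0)), (5, np.float64(74.0)), (6, np.float64(72.0)), (6, np.float64(70.0)), (0, 0), (0, 0), (0, 0)]
```

View pics/s24.png

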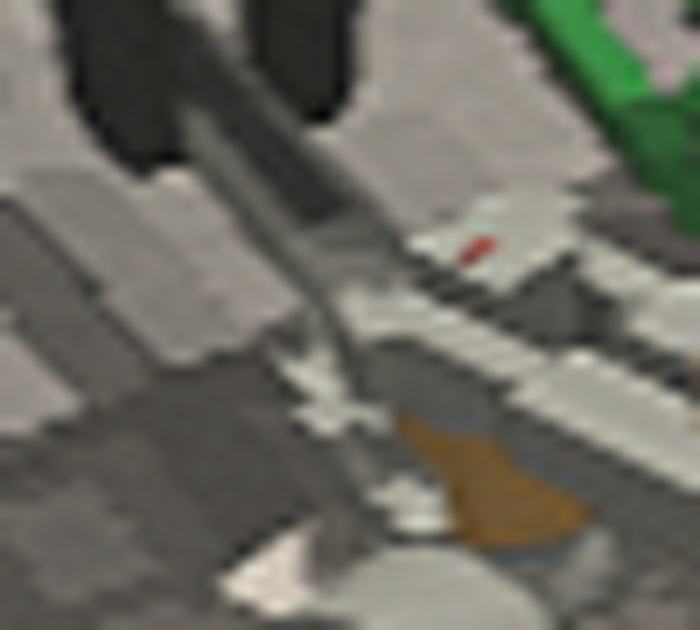

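```bash
cat > nut.py <<'E'
from h import *
from scipy.optimize import least_squares, minimize
def nutpts(C,img):
    im=img.astype(int); br=(im[...,0]-im[...,2]>35)
    m=br&(abs(C[...,0]-.5367)<.03)&(abs(C[...,1]+.0053)<.03)&(C[...,2]>.0575)&(C[...,2]<.079)
    m=cv2.erode(m.astype(np.uint8),np.ones((2,2)))>0
    return C[m]
def sd(P,c,th):
    v=P[:,:2]-c; ks=th+np.arange(6)*np.pi/3
    return (v@np.array([np.cos(ks),np.sin(ks)])).max(1)-.015
def fit(P,c0=None):
    best=None
    for th in np.radians(np.arange(0,60,5)):
        if c0 is None:
            r=least_squares(lambda x:np.r_[sd(P,x[:2],x[2]*.1)/.001,(x[:2]-[.5372,-.0063])/.003],[.5372,-.0063,th*10],loss='soft_l1')
            t=r.x[2]*.1;c=r.x[:2]
        else:
            r=least_squares(lambda x:sd(P,c0,x[0])/.001,[th],loss='soft_l1'); t=r.x[0];c=c0
        if best is None or r.cost<best[0]: best=(r.cost,np.degrees(t)%60,c)
    return best
E
python3 - <<'E'
from nut import *
f=np.load('c0.npz'); P0=nutpts(f['D'],f['si']); b=fit(P0); print(len(P0),b)
for th in range(0,60,6): print(th,round(min(minimize(lambda c:np.sum(np.minimum(np.abs(sd(P0,c,np.radians(th))),.003))*1e3+np.sum(((c-[.5372,-.0063])/.003)**2),[.5372,-.0063],method='Nelder-Mead').fun for _ in[0]),2))
p=snapshot('scene'); P1=nutpts(cloud(p),p['img']); print(len(P1),fit(P1),fit(P1,b[2]))
for _ in range(3):
    p=snapshot('scene'); P1=nutpts(cloud(p),p['img']); print(fit(P1,b[2])[:2])
E
```

```text
37 (np.float64(12.98664388816017), np.float64(44.831232677656324), array([ 0.53520403, -0.00806122]))
0 40.85
6 41.71
12 43.18
18 44.31
24 43.32
30 39.26
36 33.6
42 30.12
48 31.39
54 36.82
30 (np.float64(7.667578554475412), np.float64(1.843051069041507), array([ 0.53615316, -0.00848344])) (np.float64(9.571622556351558), np.float64(59.01221772063299), array([ 0.53520403, -0.00806122]))
(np.float64(18.804220848860343), np.float64(55.06503032307678))
(np.float64(18.366502883056487), np.float64(55.41202144593659))
(np.float64(12.921169292078543), np.float64(54.59882533017553))
```

```bash
python3 - <<'E'
from h import *
s=tq(); arc(s,-.04,5,.110)
E
```

```text
t 22.42 pos [ 0.492  -0.1049  0.0867] tool y deg -24.38 tilt [-0.0018 -0.0016] F [ 2.6  3.6 -3. ] M [ 0.52 -0.78  0.22] op 19.2 q [ 0.22  0.83 -0.17  2.05  0.43  0.3  -0.74]
psi -114.38 s 0.1091 perp 0.0004 d [-0.413 -0.911] Falong -4.3 Fperp 0.9
torque about axis 0.32
[ 0.0033 -0.0024] 0.04 -112.1
[ 0.0074 -0.0039] 0.08 -109.8
[ 0.0116 -0.0054] 0.12 -107.5
[ 0.0158 -0.0066] 0.16 -105.2
[ 0.0201 -0.0077] 0.2 -102.9
```

>>> carry_out([
  [0.0033,-0.0024,0],
  [0.0074,-0.0039,0],
  [0.0116,-0.0054,0],
  [0.0158,-0.0066,0],
  [0.0158,-0.0066,0],
], roll=[0.04,0.08,0.12,0.16,0.16])

```text
clock: 22.83
tool_pos: [0.5068, -0.1127, 0.0864]
eef_rot: [0.795, 0.607, -0.003, -0.002]
contact_force: [-0.2, -1.2, -3.7]
opening: 0.219
```

```bash
python3 - <<'E'
from h import *
s=tq()
E
```

```text
t 22.83 pos [ 0.5068 -0.1127  0.0864] tool y deg -15.27 tilt [-0.0034 -0.0017] F [-0.2 -1.2 -3.7] M [-0.03 -0.03  0.04] op 19.3 q [ 0.26  0.84 -0.22  2.    0.49  0.36 -0.62]
psi -105.27 s 0.1115 perp -0.0005 d [-0.263 -0.965] Falong 1.2 Fperp 0.1
torque about axis 0.05
```

>>> carry_out([
  [-0.002,-0.007,0],
  [-0.0045,-0.017,0],
  [-0.0075,-0.028,0],
  [-0.0105,-0.04,0],
  [-0.0145,-0.053,0],
  [-0.017,-0.065,0.005],
  [-0.015,-0.08,0.02],
  [-0.01,-0.1,0.03],
], roll=[0,0,0,0,0,0,0.02,0.04])

```text
clock: 23.5
tool_pos: [0.494, -0.2139, 0.1166]
eef_rot: [0.782, 0.623, -0.005, -0.003]
contact_force: [1.6, -0.1, -3.1]
opening: 0.218
```

```bash
python3 - <<'E'
from nut import *
s=tq()
p=shot('scene','s25',220,160,350,260,6); t=shot('top','t25',255,140,385,240,6)
P1=nutpts(cloud(p),p['img']); print(len(P1),fit(P1),fit(P1,np.array([.5352,-.0081]))[:2])
E
```

```text
t 23.5 pos [ 0.494  -0.2139  0.1166] tool y deg -12.94 tilt [-0.0052 -0.0031] F [ 1.6 -0.1 -3.1] M [-0.13 -0.12  0.03] op 19.2 q [ 0.51  0.81 -0.32  1.93  0.52  0.5  -0.4 ]
psi -102.94 s 0.2128 perp 0.005 d [-0.224 -0.975] Falong -0.3 Fperp 1.5
torque about axis 0.36
40 (np.float64(17.614643654688397), np.float64(56.68983417823899), array([ 0.53550638, -0.00843941])) (np.float64(17.594913043808056), np.float64(54.507867060025546))
```

View pics/s25.png

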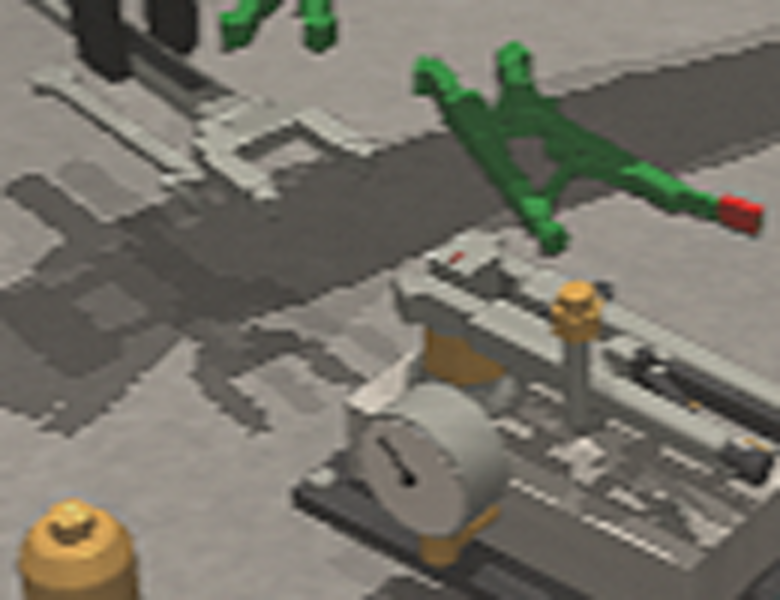

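View pics/t25.png

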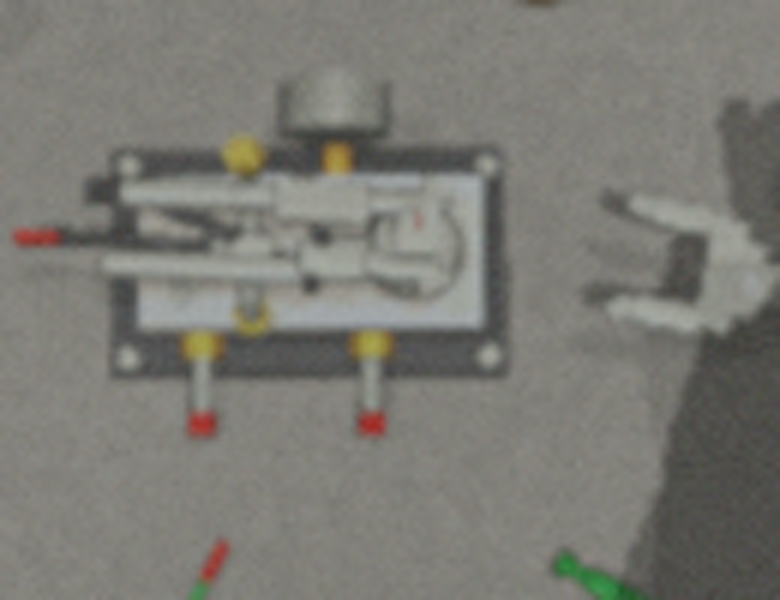

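>>> carry_out([
  [0.015,-0.025,0],
  [0.033,-0.053,0],
  [0.051,-0.083,0],
  [0.069,-0.113,0],
  [0.084,-0.138,-0.015],
  [0.0957,-0.1558,-0.035],
  [0.0957,-0.1558,-0.055],
  [0.0957,-0.1558,-0.065],
], roll=[0.02,0.04,0.06,0.08,0.1,0.104,0.104,0.104])

```text
clock: 24.27
tool_pos: [0.5883, -0.3767, 0.0486]
eef_rot: [0.753, 0.658, -0.006, -0.001]
contact_force: [-1.3, 0.9, -3.9]
opening: 0.217
```

```bash
python3 - <<'E'
from h import *
s=st()
E
```

```text
t 24.27 pos [ 0.5883 -0.3767  0.0486] tool y deg -7.67 tilt [-0.0064 -0.0014] F [-1.3  0.9 -3.9] M [ 0.01  0.02 -0.02] op 19.1 q [ 0.69  1.07 -0.4   1.42  0.54  0.77 -0.05]
```

>>> carry_out([
  [0.001,0.005,-0.01],
  [0.001,0.005,-0.018],
  [0.001,0.005,-0.023],
  [0.001,0.005,-0.0255],
  [0.001,0.005,-0.0265],
  [0.001,0.005,-0.0265],
], roll=[0,0,0,0,0,0])

```text
clock: 24.77
tool_pos: [0.5897, -0.3714, 0.0228]
eef_rot: [0.753, 0.658, -0.006, -0.001]
contact_force: [0.4, 0.5, -1.7]
opening: 0.213
```

```bash
python3 - <<'E'
from h import *
s=st(); shot('scene','s26',130,130,260,230,6)
E
```

```text
t 24.77 pos [ 0.5897 -0.3714  0.0228] tool y deg -7.64 tilt [-0.0062 -0.0011] F [ 0.4  0.5 -1.7] M [ 0.16 -0.    0.01] op 18.7 q [ 0.68  1.11 -0.39  1.43  0.55  0.72 -0.07]
```

View pics/s26.png

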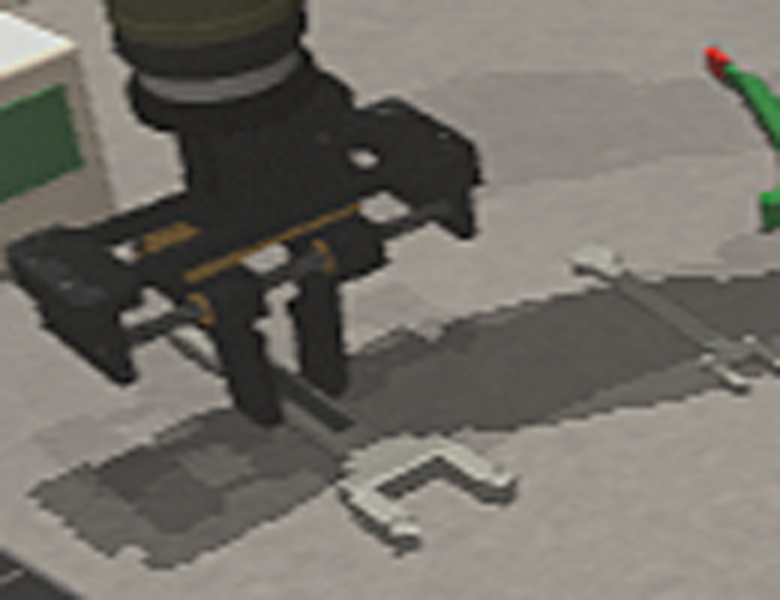

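>>> carry_out([
  [0,0,-0.001],
  [0,0,-0.001],
  [0,0,-0.001],
  [0,0,-0.001],
  [0,0,-0.001],
], roll=[0,0,0,0,0], gripper=0.45)

```text
clock: 25.23
tool_pos: [0.5901, -0.3719, 0.0224]
eef_rot: [0.753, 0.658, -0.006, -0.001]
contact_force: [0.2, 0.3, -0.3]
opening: 0.444
```

>>> carry_out([
  [0,0,0.015],
  [0,0,0.04],
  [0,0,0.08],
  [0,0,0.12],
  [-0.01,0.035,0.15],
  [-0.02,0.07,0.17],
  [-0.03,0.1,0.18],
  [-0.03,0.13,0.18],
], roll=[0,0,0,0,0,0.02,0.05,0.08])

```text
clock: 25.9
tool_pos: [0.5598, -0.2405, 0.207]
eef_rot: [0.725, 0.688, -0.005, 0.002]
contact_force: [-0.3, -0.1, -0.1]
opening: 0.449
```

```bash
python3 - <<'E'
from h import *
s=st(); shot('scene','s27',130,130,260,230,6)
p=shot('top','t27',245,140,375,240,6)
for n in('top','scene'):
    pp=p if n=='top' else snapshot('scene')
    for r in tip_of(pp,'lever_tab')[:4]: print(n,round(r['confidence'],2),np.round(r['pixel'],1),ray(pp,r['pixel'],.091).round(4))
    C=cloud(pp); im=pp['img'].astype(int); red=(im[...,0]-im[...,1]>50)&(C[...,0]>.5)&(C[...,0]<.58)&(C[...,1]>.13)&(C[...,1]<.2); P=C[red]; print('red',len(P),P.min(0).round(4),P.max(0).round(4),P.mean(0).round(4)); 
    P=C[(C[...,0]>.53)&(C[...,0]<.58)&(C[...,1]>.10)&(C[...,1]<.15)&(C[...,2]>.08)]
    for y in np.arange(.08,.175,.01):
        Q=C[(C[...,0]>.49)&(C[...,0]<.59)&(C[...,1]>y)&(C[...,1]<y+.01)&(C[...,2]>.083)]; 
        print(y.round(2),np.sort(Q[:,0]).round(3)[::max(1,len(Q)//12)])
E
```

```text
t 25.9 pos [ 0.5598 -0.2405  0.207 ] tool y deg -3.01 tilt [-0.0051  0.002 ] F [-0.3 -0.1 -0.1] M [-0.   -0.14  0.02] op 39.5 q [ 0.59  0.76 -0.49  1.66  0.46  0.84 -0.15]
top 0.6 [260.4 176.6] [0.5442 0.1651 0.091 ]
top 0.51 [290.  233.8] [0.3902 0.0869 0.091 ]
top 0.49 [327.9 255.1] [ 0.333  -0.0125  0.091 ]
red 19 [0.534  0.1552 0.0905] [0.5403 0.1738 0.1005] [0.5371 0.1641 0.0952]
0.08 [0.518 0.52  0.522 0.525 0.528 0.531 0.533 0.536 0.539 0.542 0.55  0.552
 0.555 0.557 0.561]
0.09 [0.518 0.52  0.523 0.525 0.528 0.533 0.536 0.54  0.544 0.547 0.551 0.552
 0.555 0.558 0.56 ]
0.1 [0.52  0.522 0.525 0.528 0.533 0.536 0.545 0.55  0.552 0.555 0.558 0.56 ]
0.11 [0.52  0.521 0.523 0.523 0.525 0.528 0.528 0.531 0.533 0.534 0.536 0.55
 0.553 0.555 0.556 0.559 0.56  0.561]
0.12 [0.52  0.523 0.523 0.526 0.528 0.531 0.532 0.534 0.537 0.553 0.555 0.555
 0.558 0.561 0.564]
0.13 [0.521 0.523 0.526 0.529 0.531 0.534 0.534 0.537 0.537 0.553 0.555 0.556
 0.558 0.558 0.561 0.561 0.564]
0.14 [0.534 0.534 0.535 0.535 0.537 0.537 0.537 0.537 0.554 0.555 0.558 0.561
 0.564]
0.15 [0.534 0.535 0.535 0.537
[... 571 characters left out ...]
61 0.563
 0.563]
0.1 [0.522 0.524 0.528 0.531 0.536 0.536 0.537 0.538 0.554 0.557 0.56  0.562
 0.563 0.563]
0.11 [0.522 0.526 0.528 0.531 0.536 0.537 0.538 0.539 0.554 0.559 0.561 0.562
 0.563 0.564]
0.12 [0.524 0.526 0.53  0.532 0.533 0.537 0.538 0.538 0.539 0.557 0.559 0.56
 0.561 0.562 0.563]
0.13 [0.522 0.526 0.532 0.537 0.539 0.539 0.54  0.556 0.559 0.561 0.563 0.564
 0.565]
0.14 [0.535 0.537 0.537 0.538 0.539 0.539 0.539 0.539 0.54  0.54  0.54  0.54
 0.54  0.558]
0.15 [0.536 0.536 0.537 0.538 0.538 0.539 0.539 0.539 0.54  0.54  0.54  0.541
 0.543]
0.16 [0.537 0.538 0.538 0.538 0.538 0.539 0.539 0.54  0.54  0.54  0.541 0.541
 0.541 0.541]
0.17 [0.535 0.535 0.537 0.539 0.54  0.54  0.54 ]
```

View pics/s27.png

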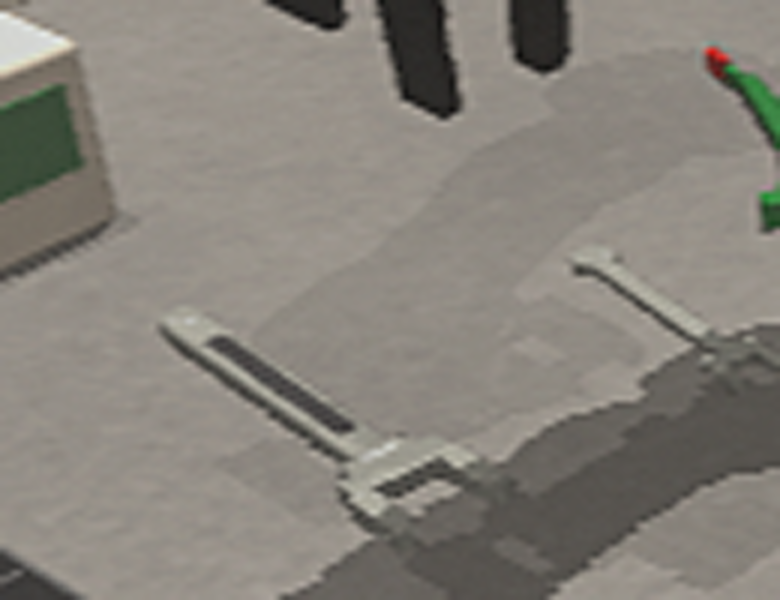

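View pics/t27.png

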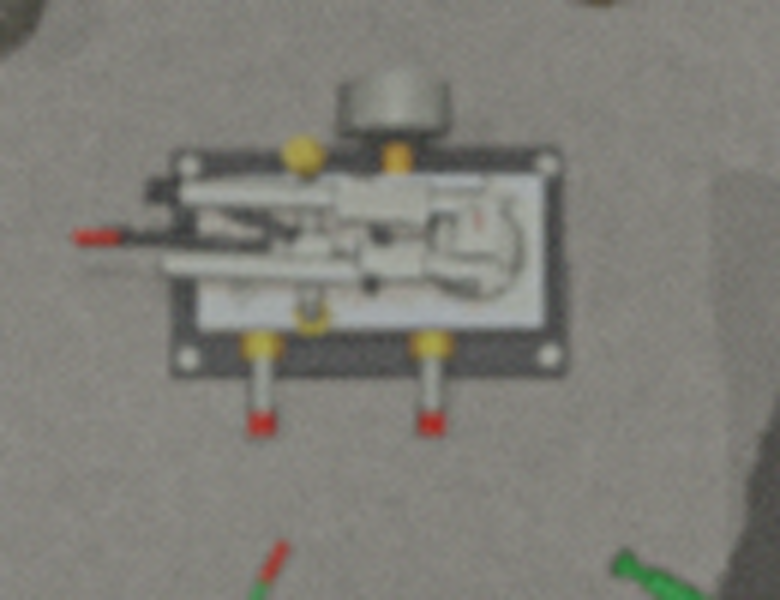

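>>> carry_out([
  [0.001,0.038,0],
  [0.002,0.077,0],
  [0.003,0.116,0],
  [0.004,0.155,0],
  [0.005,0.194,0],
  [0.006,0.233,0],
  [0.007,0.272,0],
  [0.008,0.311,0],
], roll=[0.01,0.02,0.03,0.04,0.05,0.05,0.05,0.05], gripper=0, grip_force=30)

```text
clock: 26.82
tool_pos: [0.5689, 0.0681, 0.2029]
eef_rot: [0.71, 0.704, -0.007, 0.001]
contact_force: [0.6, 0.1, -0.1]
opening: 0.008
```

>>> carry_out([
  [0.004,0.035,0],
  [0.006,0.07,0],
  [0.008,0.1,0],
  [0.008,0.1,0],
  [0.008,0.1,0],
], roll=[0,0,0,0,0])

```text
clock: 27.23
tool_pos: [0.5775, 0.1693, 0.2027]
eef_rot: [0.709, 0.705, -0.006, 0.001]
contact_force: [0.2, -0.3, -0.3]
opening: 0.007
```

```bash
python3 - <<'E'
from h import *
s=st()
E
```

```text
t 27.23 pos [0.5775 0.1693 0.2027] tool y deg -0.37 tilt [-0.0063  0.001 ] F [ 0.2 -0.3 -0.3] M [-0.06 -0.09  0.03] op 0.6 q [-0.12  0.76 -0.44  1.68  0.42  0.82 -0.76]
```

>>> carry_out([
  [-0.005,-0.003,-0.03],
  [-0.005,-0.003,-0.06],
  [-0.005,-0.003,-0.085],
  [-0.005,-0.003,-0.096],
  [-0.005,-0.003,-0.097],
  [-0.005,-0.003,-0.097],
], roll=[0,0,0,0,0,0])

```text
clock: 27.73
tool_pos: [0.5731, 0.1648, 0.1057]
eef_rot: [0.71, 0.704, -0.007, 0.001]
contact_force: [-0.2, -0.4, -0.0]
opening: 0.004
```

```bash
python3 - <<'E'
from h import *
s=st(); p=shot('scene','s28',300,170,430,270,6)
C=cloud(p); im=p['img'].astype(int)
m=(im.max(-1)<60)&(C[...,0]>.53)&(C[...,0]<.62)&(C[...,1]>.14)&(C[...,1]<.2)&(C[...,2]>.07)&(C[...,2]<.125); P=C[m]; print(len(P),P.min(0),P.max(0))
E
```

```text
t 27.73 pos [0.5731 0.1648 0.1057] tool y deg -0.49 tilt [-0.0067  0.0013] F [-0.2 -0.4 -0. ] M [ 0.07 -0.12 -0.01] op 0.3 q [-0.16  0.88 -0.36  1.75  0.51  0.61 -0.84]
181 [0.53934087 0.15960508 0.08367179] [0.59349494 0.17490462 0.124935  ]
```

View pics/s28.png

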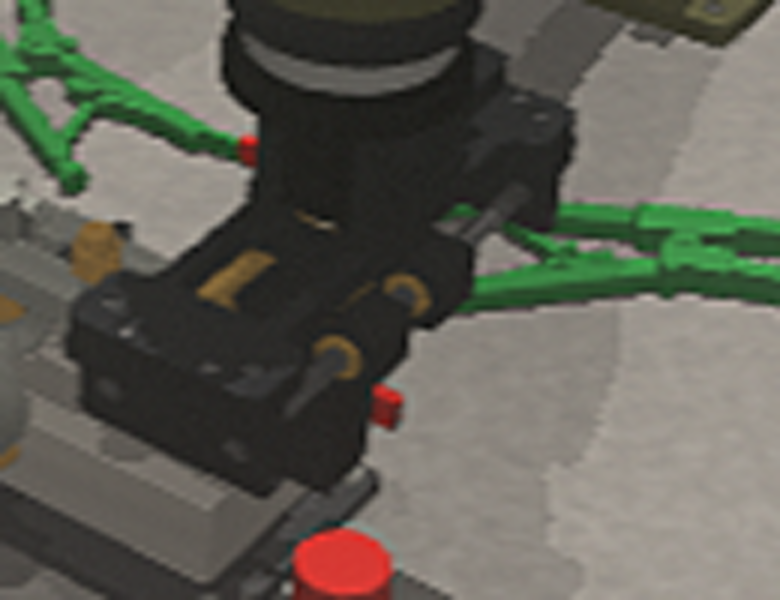

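>>> carry_out([
  [-0.005,0.001,-0.001],
  [-0.01,0.001,-0.001],
  [-0.013,0.001,-0.001],
  [-0.013,0.001,-0.001],
], roll=[0,0,0,0])

```text
clock: 28.12
tool_pos: [0.5598, 0.1668, 0.1064]
eef_rot: [0.71, 0.705, -0.006, 0.002]
contact_force: [0.4, 0.1, 0.5]
opening: 0.006
```

```bash
python3 - <<'E'
from h import *
s=st(); p=shot('scene','s29',300,170,430,270,6)
E
```

```text
t 28.12 pos [0.5598 0.1668 0.1064] tool y deg -0.41 tilt [-0.0057  0.0015] F [0.4 0.1 0.5] M [-0.02 -0.08 -0.02] op 0.5 q [-0.17  0.87 -0.36  1.79  0.52  0.58 -0.86]
```

>>> carry_out([
  [-0.004,0,-0.001],
  [-0.008,0,-0.001],
], roll=[0,0])

```text
clock: 28.33
tool_pos: [0.5521, 0.1668, 0.1054]
eef_rot: [0.71, 0.704, -0.005, 0.002]
contact_force: [0.0, 0.3, 0.6]
opening: 0.005
```

```bash
python3 - <<'E'
from h import *
s=st(); p=shot('scene','s30',300,170,430,270,6)
E
```

```text
t 28.33 pos [0.5521 0.1668 0.1054] tool y deg -0.43 tilt [-0.0053  0.0017] F [0.  0.3 0.6] M [-0.05 -0.1  -0.03] op 0.4 q [-0.18  0.86 -0.35  1.82  0.52  0.56 -0.87]
```

View pics/s30.png

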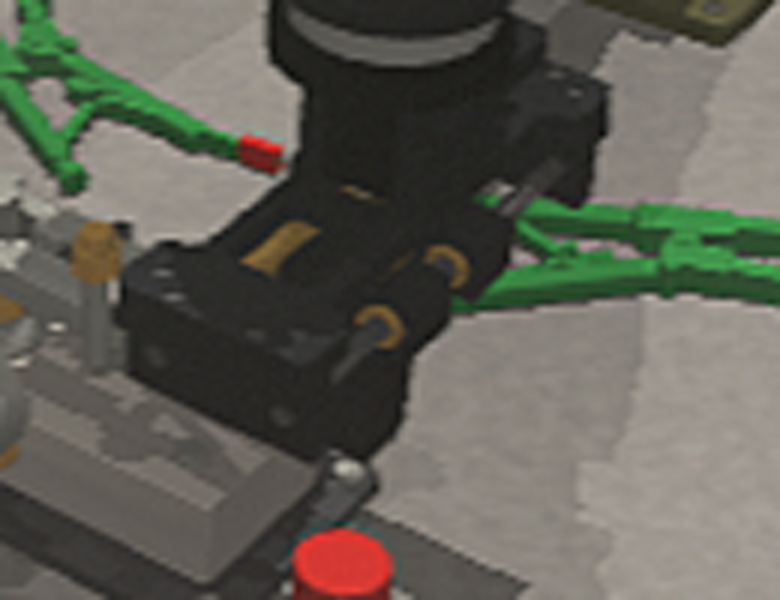

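>>> carry_out([
  [-0.003,0,0],
  [-0.006,0,0],
], roll=[0,0])

```text
clock: 28.55
tool_pos: [0.5453, 0.1675, 0.1054]
eef_rot: [0.709, 0.705, -0.005, 0.001]
contact_force: [0.0, 0.5, 0.1]
opening: 0.006
```

```bash
python3 - <<'E'
from h import *
s=st(); p=shot('scene','s31',300,170,430,270,6); shot('top','t31',220,120,350,220,6)
E
```

```text
t 28.55 pos [0.5453 0.1675 0.1054] tool y deg -0.38 tilt [-0.0051  0.0014] F [0.  0.5 0.1] M [ 0.1  -0.24  0.01] op 0.6 q [-0.18  0.86 -0.34  1.84  0.53  0.55 -0.88]
```

View pics/t31.png

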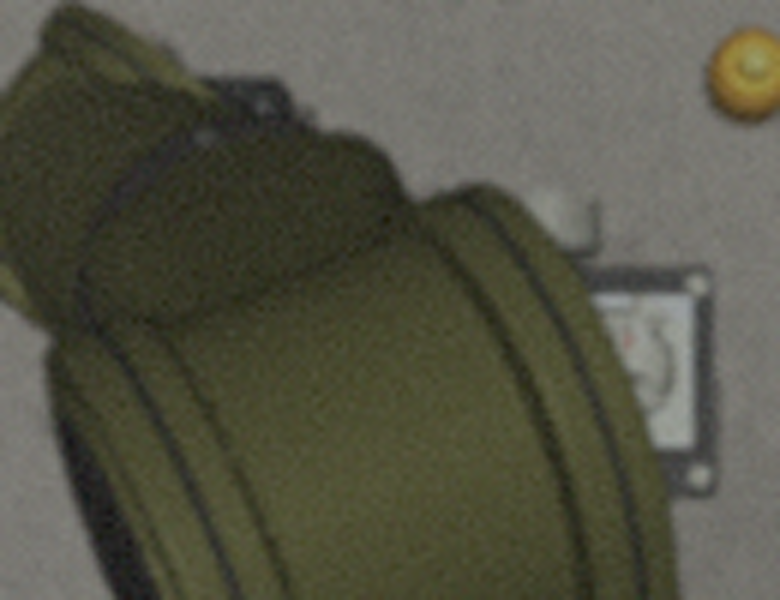

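View pics/s31.png

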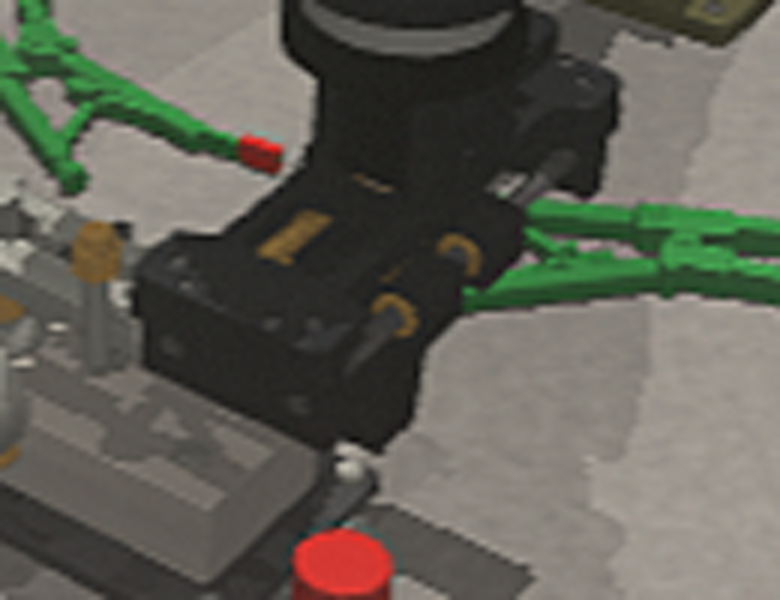

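>>> carry_out([
  [0.006,0,0],
  [0.012,0,0.005],
  [0.014,0,0.04],
  [0.014,0,0.08],
  [0.014,0.02,0.11],
  [0.014,0.06,0.12],
  [0.014,0.1,0.12],
  [0.014,0.13,0.12],
], roll=[0,0,0,0,0,0,0,0])

```text
clock: 29.32
tool_pos: [0.5589, 0.3009, 0.2275]
eef_rot: [0.709, 0.705, -0.004, 0.0]
contact_force: [-0.6, 0.0, 0.1]
opening: 0.006
```

```bash
python3 - <<'E'
from h import *
s=st(); p=shot('scene','s32',255,180,385,280,6); shot('top','t32',240,140,355,222,6)
E
```

```text
t 29.32 pos [0.5589 0.3009 0.2275] tool y deg -0.31 tilt [-0.0038  0.0004] F [-0.6  0.   0.1] M [-0.02 -0.11 -0.02] op 0.6 q [-0.33  0.77 -0.44  1.55  0.39  0.92 -0.91]
```

View pics/t32.png

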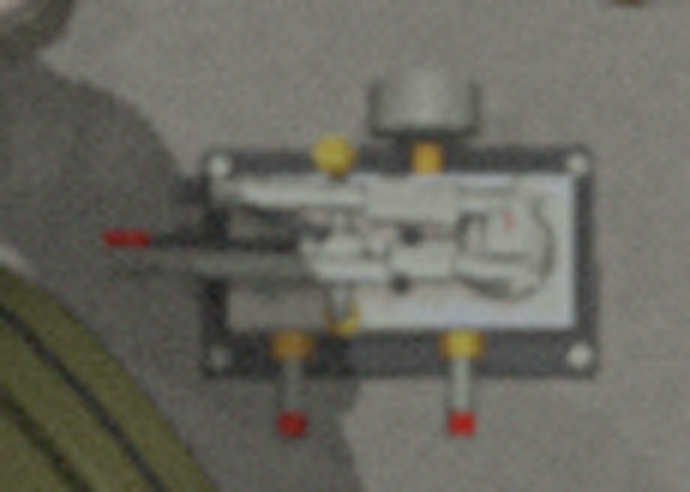

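View pics/s32.png

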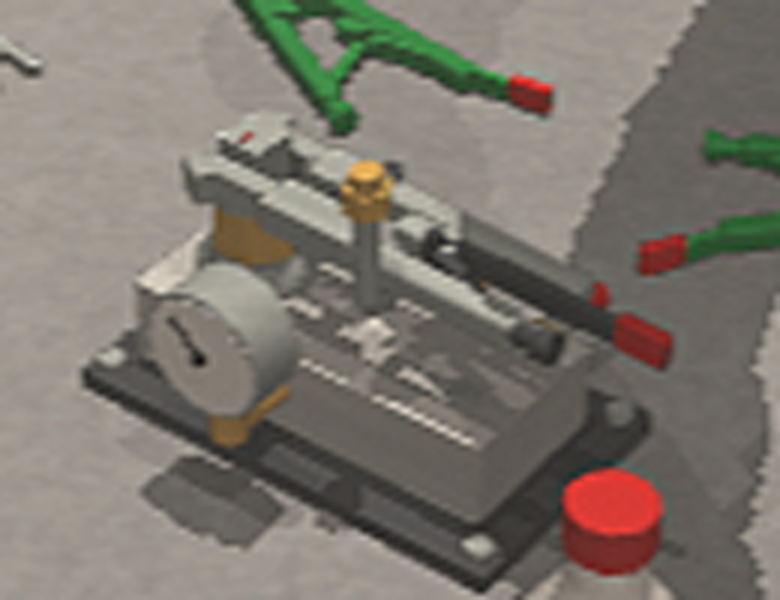

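>>> carry_out([
  [0.004,-0.035,0],
  [0.008,-0.07,0],
  [0.013,-0.105,0],
  [0.013,-0.135,-0.02],
  [0.013,-0.135,-0.06],
  [0.013,-0.135,-0.1],
  [0.013,-0.135,-0.12],
  [0.013,-0.135,-0.123],
], roll=[0,0,0,0,0,0,0,0])

```text
clock: 30.08
tool_pos: [0.5676, 0.1675, 0.0996]
eef_rot: [0.707, 0.707, -0.007, -0.003]
contact_force: [-0.3, -0.2, 0.1]
opening: 0.001
```

```bash
python3 - <<'E'
from h import *
s=st(); p=snapshot('scene'); C=cloud(p); im=p['img'].astype(int)
red=(im[...,0]-im[...,1]>50)&(C[...,0]>.5)&(C[...,0]<.58)&(C[...,1]>.13)&(C[...,1]<.2)&(C[...,2]>.08); print(C[red].min(0),C[red].max(0),red.sum())
m=(im.max(-1)<70)&(C[...,0]>.52)&(C[...,0]<.63)&(C[...,1]>.145)&(C[...,1]<.2)&(C[...,2]>.075)&(C[...,2]<.14); P=C[m]
for z in np.arange(.08,.14,.01):
    Q=P[(P[:,2]>z)&(P[:,2]<z+.01)]; print(z.round(2),len(Q),Q.min(0).round(4) if len(Q) else '',Q.max(0).round(4) if len(Q) else '')
E
```

```text
t 30.08 pos [0.5676 0.1675 0.0996] tool y deg 0.05 tilt [-0.0073 -0.0027] F [-0.3 -0.2  0.1] M [-0.06 -0.07  0.04] op 0.1 q [-0.16  0.89 -0.37  1.76  0.51  0.6  -0.84]
[0.5357718  0.1696713  0.08502567] [0.54126299 0.17219459 0.09506477] 8
0.08 40 [0.5575 0.1638 0.0804] [0.5847 0.1774 0.09  ]
0.09 49 [0.5555 0.1636 0.0903] [0.5851 0.1772 0.0996]
0.1 53 [0.5559 0.1636 0.1001] [0.5861 0.1777 0.1097]
0.11 31 [0.564  0.1665 0.1101] [0.5879 0.177  0.12  ]
0.12 14 [0.578  0.1733 0.1211] [0.5884 0.1778 0.1284]
0.13 0  
0.14 0
```

>>> carry_out([
  [-0.004,-0.001,0.003],
  [-0.008,-0.001,0.003],
  [-0.012,-0.001,0.003],
  [-0.015,-0.001,0.003],
], roll=[0,0,0,0])

```text
clock: 30.47
tool_pos: [0.5538, 0.1679, 0.1058]
eef_rot: [0.707, 0.708, -0.005, -0.002]
contact_force: [0.3, 0.3, 0.9]
opening: 0.007
```

```bash
python3 - <<'E'
from h import *
s=st(); p=shot('scene','s33',300,190,400,265,8)
E
```

```text
t 30.47 pos [0.5538 0.1679 0.1058] tool y deg 0.08 tilt [-0.0049 -0.0018] F [0.3 0.3 0.9] M [ 0.   -0.09 -0.  ] op 0.6 q [-0.17  0.87 -0.36  1.81  0.52  0.57 -0.86]
```

View pics/s33.png

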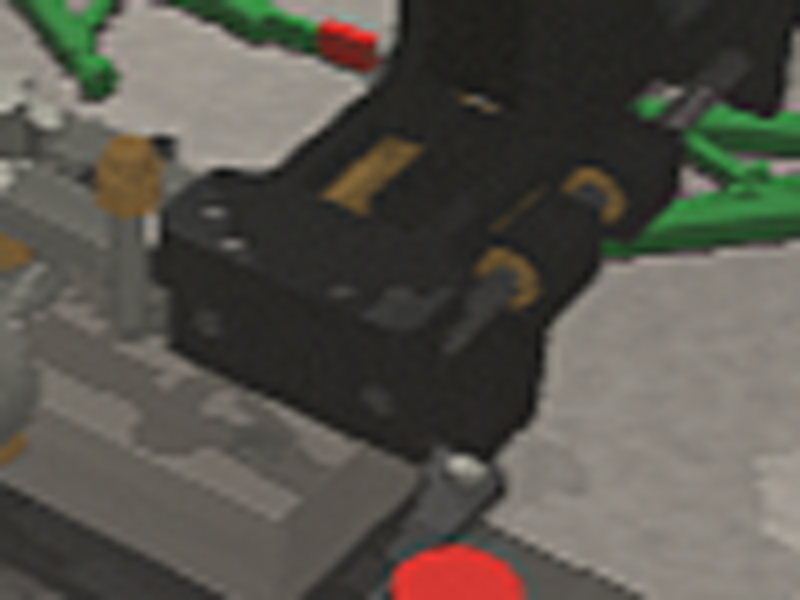

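>>> carry_out([
  [-0.004,-0.001,-0.003],
  [-0.008,-0.001,-0.003],
  [-0.008,-0.001,-0.003],
], roll=[0,0,0])

```text
clock: 30.77
tool_pos: [0.5442, 0.1671, 0.1028]
eef_rot: [0.706, 0.708, -0.006, -0.002]
contact_force: [0.5, 0.5, 0.3]
opening: 0.007
```

```bash
python3 - <<'E'
from h import *
s=st()
E
```

```text
t 30.77 pos [0.5442 0.1671 0.1028] tool y deg 0.16 tilt [-0.0056 -0.0022] F [0.5 0.5 0.3] M [ 0.05 -0.2  -0.01] op 0.6 q [-0.18  0.86 -0.35  1.84  0.53  0.55 -0.87]
```

>>> carry_out([
  [-0.004,0,0],
  [-0.007,0,0],
  [-0.007,0,0],
], roll=[0,0,0])

```text
clock: 31.02
tool_pos: [0.5359, 0.1669, 0.1026]
eef_rot: [0.706, 0.708, -0.006, -0.003]
contact_force: [-0.8, 0.2, 0.4]
opening: 0.009
```

```bash
python3 - <<'E'
from h import *
s=st(); p=shot('scene','s34',270,180,400,270,6)
E
```

```text
t 31.02 pos [0.5359 0.1669 0.1026] tool y deg 0.21 tilt [-0.0064 -0.0025] F [-0.8  0.2  0.4] M [-0.08 -0.11 -0.01] op 0.8 q [-0.18  0.86 -0.35  1.86  0.53  0.53 -0.88]
```

View pics/s34.png

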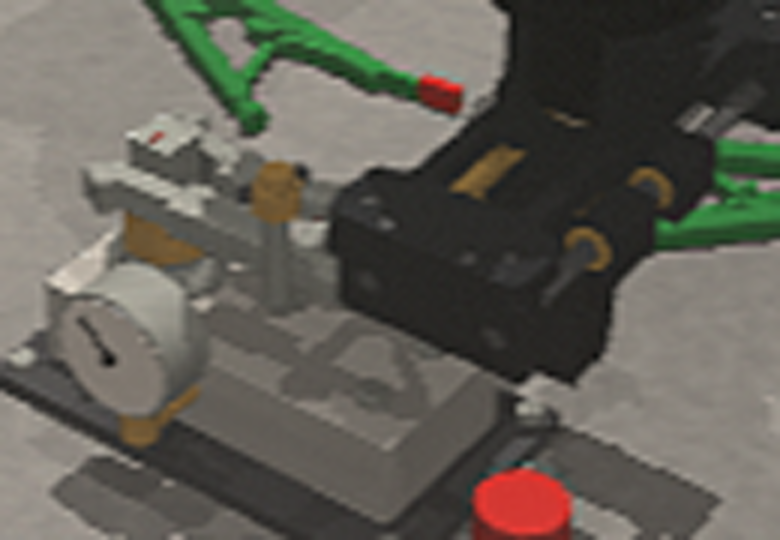

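>>> carry_out([
  [0.006,0,0],
  [0.012,0,0.01],
  [0.014,0,0.045],
  [0.014,0,0.085],
  [0.014,0.02,0.115],
  [0.014,0.06,0.125],
  [0.014,0.1,0.125],
  [0.01,0.14,0.125],
], roll=[0,0,0,0,0,0,0,0])

```text
clock: 31.73
tool_pos: [0.5484, 0.3081, 0.2293]
eef_rot: [0.707, 0.707, -0.004, -0.002]
contact_force: [1.2, 0.1, 0.4]
opening: 0.005
```

```bash
python3 - <<'E'
from h import *
s=st(); p=shot('scene','s35',255,180,385,280,6); shot('top','t35',240,140,355,222,6)
E
```

```text
t 31.73 pos [0.5484 0.3081 0.2293] tool y deg 0.02 tilt [-0.0044 -0.0018] F [1.2 0.1 0.4] M [-0.02 -0.1  -0.04] op 0.4 q [-0.34  0.76 -0.45  1.56  0.38  0.92 -0.92]
```

View pics/t35.png

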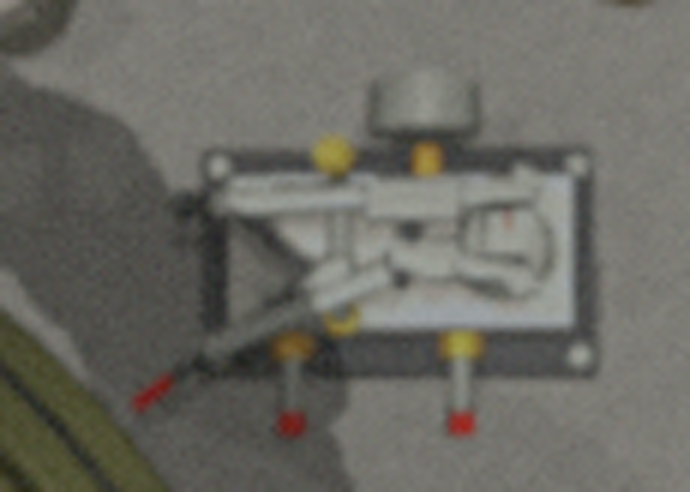

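View pics/s35.png

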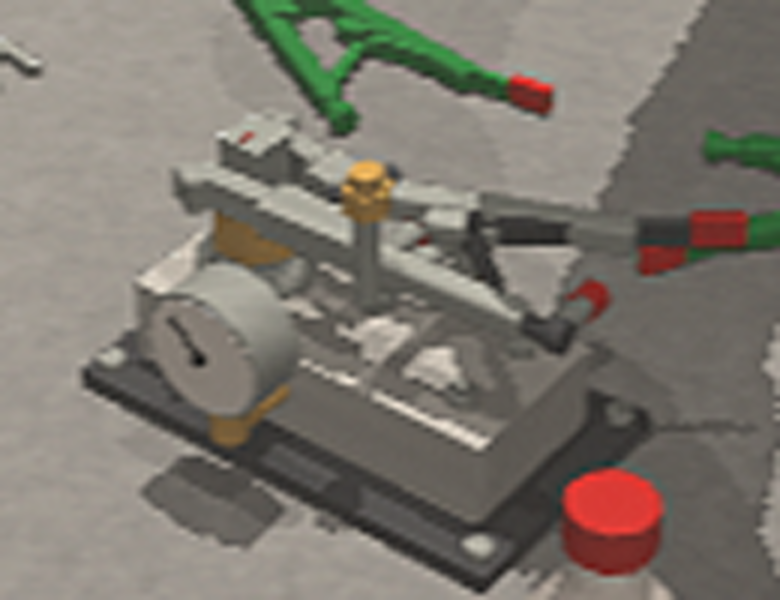

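```bash
python3 - <<'E'
from nut import *
p=snapshot('scene')
for _ in range(3):
    p=snapshot('scene'); P1=nutpts(cloud(p),p['img']); print(len(P1),fit(P1)[1:],fit(P1,np.array([.5352,-.0081]))[:2])
t=snapshot('top')
for n in('spanner','small_spanner','valve_cap'):
    r=tip_of(t,n)[:1]; print(n,[(round(x['confidence'],2),ray(t,x['pixel'],0).round(3)) for x in r])
rows=[]
for n in('t4','t32_f','t35_f'):
    a=cv2.imread('pics/%s.png'%n)[165:200,305:345]; rows.append(cv2.resize(a,None,fx=6.5,fy=6.5,interpolation=cv2.INTER_LANCZOS4))
cv2.imwrite('pics/cmp2.png',np.hstack(rows)); save(p,'fin')
E
```

```text
27 (np.float64(48.06428665174692), array([ 0.53545021, -0.00864001])) (np.float64(11.241065053914685), np.float64(45.85144048174241))
32 (np.float64(52.973932156289116), array([ 0.53559045, -0.00740664])) (np.float64(14.033874814624495), np.float64(54.47110161907342))
31 (np.float64(55.474523477998765), array([ 0.53591694, -0.00745306])) (np.float64(17.10554334683783), np.float64(54.81113411038418))
spanner [(0.66, array([ 0.605, -0.245,  0.   ]))]
small_spanner [(0.71, array([ 0.456, -0.233,  0.   ]))]
valve_cap [(0.74, array([ 0.682, -0.073,  0.   ]))]
```

View pics/cmp2.png

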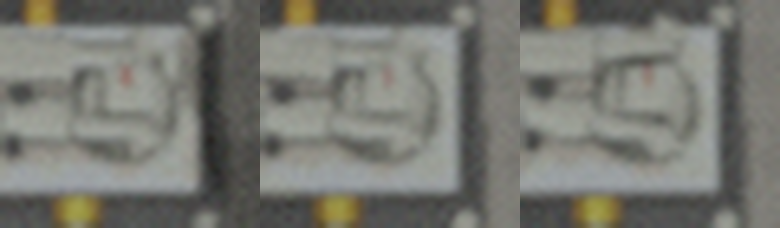

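View pics/fin.png

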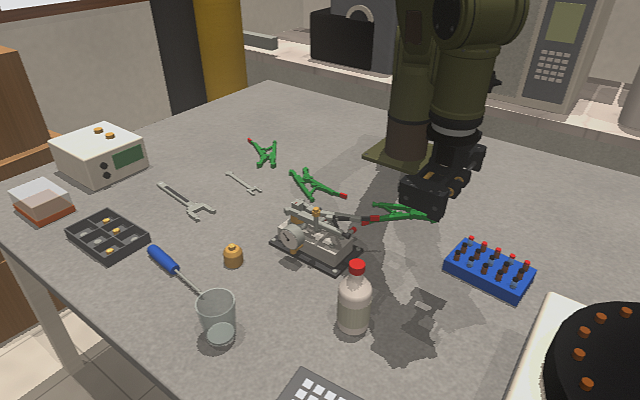

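```bash
python3 - <<'E'
from h import *
print(finish_job()); st()
E
```

```text
the job is handed in; nothing more can be done
None
the job is handed in; nothing more can be done
```

I carried out all the steps in the order asked and handed the job in at about 32 s of the 72 s. The one thing not firmly proven is how hard the locknut came up.

**Pliers locking:** I squeezed the pliers until they snapped onto the spindle. The pictures showed the handles closed and staying closed after I let go.

**Tightening:** I turned the nut clockwise with the large spanner. The turning torque stayed near 0.42 N m, then rose to about 0.74 N m. The nut stopped moving in the pictures, and the pliers swung about 1° towards the vent tube.

**Spanner and pliers release:** The spanner is back on the bench about where it lay. My first push on the release lever did nothing. A second, longer push sprang the pliers open, and they rest round the spindle.

**Checks that supported the result:**
- The spindle's red mark kept its position and direction throughout, so I saw no sign that the setting was lost.
- Shading and depth put the nut at about 60 to 65° in total; 1.05 rad is 60°.
- The last pictures showed nothing else moved.

**Checks that disagreed or stayed weak:**
- The spanner had far more play on the nut than the stated 8°, roughly 20°. After the stop it slipped on the nut rather than building a high torque.
- I put the spanner back on the nut and turned again. The torque rose only slowly to 0.35 N m, with the nut not moving, so it gave no sharp hard stop.
- The last nut-angle fits were noisy. One of three gave an angle close to the starting one, and I treated it as an outlier.

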